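# Empty the vial tray into the glass-waste bin and lock it

### The arm

A 6-joint arm with a two-finger parallel gripper is mounted at the origin on a cart in front of the work surface, level with it; the furniture and walls round the work are solid. World frame = base frame: x ahead of the robot, y to its left, z up, the work surface at z = 0. Lengths are in m, angles in degrees, forces in N, time in s.
With the tool pointing down it reaches from about 0.375 to 0.9 m from the base axis. Payload 3.1 kg.
Tool frame: the origin (TCP) lies midway between the tips of the shut fingers; the grasp point (between the pads) lies bot.hold_point_z behind it (bot.hold_point_z is the distance from the TCP to the grasp point, in m); z points along the fingers, y is the direction in which the jaws open and shut (so a half turn about z gives the same grasp; the last joint's range is limited). The gripper opens to 87 mm and grips with 3 to 60 N. Pads are 19 mm wide; open, the fingers measure 117 mm over their backs; the gripper's body (75 mm by 190 mm) begins 51 mm behind the grasp point.
Start: joints at [59.903, 30.224, 82.088, -0, 67.689, -10.227], TCP at [0.212, 0.588, 0.223] pointing down, gripper open.
Joint ranges: [-176.69, 176.69], [-43.24, 126.21], [12.49, 139.97], [-82, 262], [0, 151.66], [-163.58, 163.58]. Speed limits (degrees/s): [159.86, 159.86, 180, 180, 180, 180].

### API

Orientations are given as a 3x3 rotation matrix whose columns are the frame's x, y, z axes.
In Python, from rig import bot, vision, order gives the robot as it stands. The module is installed in compiled form; this text tells all that it offers.
- The arm moves only by the tool move_arm, never from a script. Its argument "moves" is a list of rows, each an object of numbers: "hand": the finger opening in mm, from 0 to 87; "x", "y", "z": the shift along the tool's x, y, z in units of 25 mm (1.0 is 25 mm); "wx", "wy", "wz": the turn, a rotation vector about the tool's x, y, z in degrees. In form: [{"hand": .., "x": .., "y": .., "z": .., "wx": .., "wy": .., "wz": ..}, ...]. A call has 1 to 20 rows; each row shifts and turns the commanded pose from where the row before left it, along the tool's axes as they then stand; what a row does not reach is not made up. A row lasts 1/10 s, in which the tool goes at most 50 mm and 8.59 degrees, less where a joint would pass 70% of its speed; a pose out of reach is approached as far as the arm can. A call is refused whole if a number of a shift passes 1 or a number of a turn 8.59, either way. A call with a gripper value outside its range is refused whole. The fingers move at their own pace and stop on an object; the grip force is fixed at half the most. Time passes only in rows, so rows that do not move let the fingers close. It gives the time, the measured TCP pose, the force and the opening at its end, in the units of the state.
- bot.read_state(): the state, without advancing time (a new reading comes with each control period).
- vision.capture(name): name is "side" or "top" or "wrist"; returns a dict with "image" (384x512x3 uint8, red, green, blue), "z_map" (384x512 float32, m along the optical axis (not along the pixel's ray), 0 where there is no reading), "fx", "fy", "cx", "cy" (pixels), "k1" (the pictures are not rectified: a ray, as slopes to the right and down, at radius r is drawn at 1 + k1 r^2 times it, then the intrinsics apply), "pose" (4x4, takes a point from camera to world coordinates); the wrist camera has in their place "hand_eye" (4x4, takes a point from camera to tool coordinates, whose origin is the TCP and whose axes are the flange's). Camera axes: x right, y down, z forward; pixel columns grow to the right and rows downward; lengths in m; the calibration is good to about 2 mm. A picture is of the moment at which its call begins: read the wrist's pose just before it.
- order.hand_in(): hands the job in, once; it reports no verdict.
The state is a dict: "time_s": time; "joint_positions": joint angles; "qvel": joint speeds; "tau": joint torques, N m; "position": TCP position; "tcp_rot": TCP orientation; "force": force on the tool from outside, world axes, zero at the start; "moment": the same for the moment, N m; "opening": opening from 0.0 (shut) to 1.0 (fully open).
Only numpy, scipy, OpenCV 4.12 (cv2) and the standard library are available. Lean on these libraries where they do the work, as an engineer would, in place of code of your own. Each camera call takes 0.05 s, during which the arm holds its last target.

### The job

Collect all the glass vials standing about the tray into it (the one kept at the back beside the centrifuge stays there), then lift the metal tray by its grip and tip all of them together into the open glass-waste bin, and stand the empty tray upright back on the worktop. Then shut the bin's lid fully and push the lock pin through all three eyes of the hasp on the bin's front, from the right-hand side (seen from the robot), until its handle is up against the hasp. Leave the beaker, timer and petri dish where they are.

Things in the scene. Friction and masses are not known exactly. Their poses are not given: they have to be found in the camera images.
- vial_0: used glass vial, screw cap, 22 mm diameter, 48 mm tall (body to z 38, then cap of 18 mm diameter), 22 g, stands upright on the worktop at the start; origin at the centre of its base, z up through the cap. 2 to 4 vials in a run (absent ones read None), alike in shape whatever their cap or label
- vial_1: used glass vial, screw cap, 22 mm diameter, 48 mm tall (body to z 38, then cap of 18 mm diameter), 22 g, stands upright on the worktop at the start; origin at the centre of its base, z up through the cap. 2 to 4 vials in a run (absent ones read None), alike in shape whatever their cap or label
- vial_2: used glass vial, screw cap, 22 mm diameter, 48 mm tall (body to z 38, then cap of 18 mm diameter), 22 g, stands upright on the worktop at the start; origin at the centre of its base, z up through the cap. 2 to 4 vials in a run (absent ones read None), alike in shape whatever their cap or label
- vial_3: used glass vial, screw cap, 22 mm diameter, 48 mm tall (body to z 38, then cap of 18 mm diameter), 22 g, stands upright on the worktop at the start; origin at the centre of its base, z up through the cap. 2 to 4 vials in a run (absent ones read None), alike in shape whatever their cap or label
- tray: loose sheet-metal tray, 300 g, 130 (x) by 160 mm (y); origin mid underside, z up. Floor 3 mm thick, y -40 to +59, inner width 124. At -y it rises as a ramp to an open pouring lip (y -90, z 22). Side walls 38 high; back wall at y +60, 50 high. Smooth metal (friction 0.3): vials slide out over the lip when it is tilted lip-down by 45 to 60 degrees
- tray_lip (a point): middle of the tray's pouring lip (tray frame 0, -90, 22 mm)
- tray_grip (a point): where to hold the tray: middle of the upright white grip plate fixed outside the back wall, 12 mm thick along the tray's y, 50 mm wide along x, from z = 40 to 100 mm; the point is at tray frame (0, 66, 85) mm
- bin: grey glass-waste bin fixed to the worktop; its place and yaw vary. Open box 170 mm (x) by 180 mm (y) by 100 mm high, walls 4 mm; origin at the centre of its underside, -x is its front (hasp side, towards the robot), z up
- bin_mouth (a point): centre of the bin's open mouth, level with the rim, z = 100 mm
- lid (a joint): the bin's lid, hinged on the far (+x) rim: 0 shut on the rim, 1.57 upright, stop at 1.85 rad; starts open at 1.6 to 1.75. Friction holds it where it is left; about 3 N at its edge moves it, closing towards the robot and down
- lid_hinge (a point): hinge axis of the lid (bin frame x = +86, z = 101 mm); the axis runs along the bin's y
- lid_edge (a point): middle of the lid's front edge on its outer face, 172 mm from the hinge axis; plate 5 mm thick, 188 mm wide. Beyond it a 14 mm wide steel tongue reaches to 232 mm from the hinge, with an eye plate on its inner side
- hasp_eye (a point): centre of the hasp on the bin's front, bin frame (-130, 0, 84) mm, 45 mm before the front wall; the eyes' common axis runs along the bin's y. Two fixed steel lugs 6 mm thick at y = -16 and +16 (outer faces -19, +19), 34 mm high, holes 16 mm; with the lid shut, the tongue's eye (20 mm hole) lies between them
- lock_pin: loose lock pin lying right of the bin, 60 g: steel shaft 10 mm in diameter along +x, round-ended, 60 mm long from the handle's face (x = 0), axis 5 mm above the underside; white block handle from x = -34 to 0, 18 mm wide (y), 30 mm tall. Origin on the underside at the handle's front face; z up as it lies
- pin_tip (a point): the round end of the pin's shaft, on its axis (pin frame 60, 0, 5 mm)
- beaker: small glass beaker, 44 mm diameter, 58 mm tall, right of the bin; to be left alone
- timer: white bench timer, 62 by 66 by 18 mm, at the left; to be left alone
- petri: petri dish, 59 mm diameter, 15 mm tall, further right; to be left alone
Not all that is in view belongs to the job. Leave any black or yellow look-alike of the vial_2 alone. What is shaped like the vial_3 but green is not meant.

How it is judged (in metres and radians):
On the way, in this order (a step that is already met when the one before it is completed fails the run):
1. all the vials are in the tray, which stands on the worktop (x of vial_0 in the frame of tray between -0.065 and 0.065 m and y of vial_0 in the frame of tray between -0.09 and 0.062 m and z of vial_0 in the frame of tray between -0.005 and 0.06 m and x of vial_1 in the frame of tray between -0.065 and 0.065 m and y of vial_1 in the frame of tray between -0.09 and 0.062 m and z of vial_1 in the frame of tray between -0.005 and 0.06 m and x of vial_2 in the frame of tray between -0.065 and 0.065 m and y of vial_2 in the frame of tray between -0.09 and 0.062 m and z of vial_2 in the frame of tray between -0.005 and 0.06 m and x of vial_3 in the frame of tray between -0.065 and 0.065 m and y of vial_3 in the frame of tray between -0.09 and 0.062 m and z of vial_3 in the frame of tray between -0.005 and 0.06 m and angle between tray's own z axis and vertical below 0.12 rad and height (world z) of tray below 0.012 m), for 0.2 s.
2. the tray, with all the vials still in it, is held up with its lip at the bin's mouth and begins to tip (x of vial_0 in the frame of tray between -0.065 and 0.065 m and y of vial_0 in the frame of tray between -0.09 and 0.062 m and z of vial_0 in the frame of tray between -0.005 and 0.06 m and x of vial_1 in the frame of tray between -0.065 and 0.065 m and y of vial_1 in the frame of tray between -0.09 and 0.062 m and z of vial_1 in the frame of tray between -0.005 and 0.06 m and x of vial_2 in the frame of tray between -0.065 and 0.065 m and y of vial_2 in the frame of tray between -0.09 and 0.062 m and z of vial_2 in the frame of tray between -0.005 and 0.06 m and x of vial_3 in the frame of tray between -0.065 and 0.065 m and y of vial_3 in the frame of tray between -0.09 and 0.062 m and z of vial_3 in the frame of tray between -0.005 and 0.06 m and height (world z) of tray_grip above 0.15 m and angle between tray's own z axis and vertical above 0.25 rad and horizontal distance between tray_lip and bin_mouth below 0.11 m), for 0.05 s.
3. all the vials are in the bin (x of vial_0 in the frame of bin between -0.085 and 0.085 m and y of vial_0 in the frame of bin between -0.09 and 0.09 m and z of vial_0 in the frame of bin between -0.01 and 0.095 m and x of vial_1 in the frame of bin between -0.085 and 0.085 m and y of vial_1 in the frame of bin between -0.09 and 0.09 m and z of vial_1 in the frame of bin between -0.01 and 0.095 m and x of vial_2 in the frame of bin between -0.085 and 0.085 m and y of vial_2 in the frame of bin between -0.09 and 0.09 m and z of vial_2 in the frame of bin between -0.01 and 0.095 m and x of vial_3 in the frame of bin between -0.085 and 0.085 m and y of vial_3 in the frame of bin between -0.09 and 0.09 m and z of vial_3 in the frame of bin between -0.01 and 0.095 m), for 0.2 s.
4. the lid is shut with the vials inside (all of step 3 and value of joint lid below 0.04 rad), for 0.2 s.
5. the pin is through all three eyes (all of step 4 and y of pin_tip in the frame of bin between 0.03 and 0.05 m and x of pin_tip in the frame of hasp_eye between -0.012 and 0.012 m and z of pin_tip in the frame of hasp_eye between -0.014 and 0.014 m and angle between the x axis of lock_pin and the y axis of bin, either way round below 0.35 rad), for 0.2 s.
At the end, for the whole second after the job is handed in: All vials lie in the bin, the lid is shut (within 0.04 rad), the pin is through both lugs and the tongue from the bin's -y side with its handle within about 11 mm of the lug, and the tray stands upright (within 0.12 rad) and still on the worktop (all of step 5 and angle between tray's own z axis and vertical below 0.12 rad and height (world z) of tray below 0.012 m and linear speed of each of lock_pin, tray below 0.03 m/s); the robot touches nothing.
It fails at once if the beaker is displaced by more than 4 cm (distance of beaker from where it was at the start of the episode above 0.04 m).
It fails at once if the timer is displaced by more than 4 cm (distance of timer from where it was at the start of the episode above 0.04 m).
It fails at once if the petri dish is displaced by more than 4 cm (distance of petri from where it was at the start of the episode above 0.04 m).
Of vial_0, vial_1, vial_2, vial_3 only 2 to 4 are there at a start; the rules pass over those that are not, and their reading is None.
At some moment in a run one of lock_pin, vial_0, vial_1, vial_2, vial_3 may be knocked a few centimetres aside while the robot is not near it.
It also fails if it takes over 208 s, if anything falls off the work surface, if the arm or the gripper's body presses on something with over 40 N, if the wrist force passes 120 N, or if a joint passes its speed limit or range.

## Working session

There is one attempt and no reset: what is moved stays moved. The work goes in short steps, Python scripts to look and compute and a tool call to move; the robot and the scene stay as the last step left them, time stands still between calls to the robot, and variables do not carry over. Pictures are saved under pics/ and viewed, and the job is handed in when it is done.

Besides the shell and the picture viewer there is one more tool, called after ">>>" in YAML: its name, and indented under it one key for each argument. move_arm: Moves the arm, as the interface text tells. Its arguments: {"type":"object","properties":{"moves":{"type":"array"}},"required":["moves"]}

```bash
mkdir -p pics; cat > h.py <<'E'
import numpy as np, cv2
from rig import bot, vision, order
def cap(n,fn=None):
    s=bot.read_state(); c=vision.capture(n)
    if n=="wrist":
        T=np.eye(4);T[:3,:3]=np.array(s["tcp_rot"]);T[:3,3]=s["position"]
        c["pose"]=T@np.array(c["hand_eye"])
    if fn: cv2.imwrite("pics/"+fn,c["image"][:,:,::-1])
    return c
def rays(c,uv):
    uv=np.atleast_2d(np.asarray(uv,float))
    d=np.stack([(uv[:,0]-c["cx"])/c["fx"],(uv[:,1]-c["cy"])/c["fy"]],1)
    k=c["k1"]; u=d.copy()
    for _ in range(20):
        r2=(u**2).sum(1,keepdims=True); u=d/(1+k*r2)
    return np.hstack([u,np.ones((len(u),1))])
def plane(c,uv,z):
    r=rays(c,uv)@np.array(c["pose"])[:3,:3].T; o=np.array(c["pose"])[:3,3]
    return o+r*((z-o[2])/r[:,2])[:,None]
def pts(c):
    h,w=c["z_map"].shape
    v,u=np.mgrid[:h,:w]; r=rays(c,np.stack([u.ravel(),v.ravel()],1))
    P=(r*c["z_map"].ravel()[:,None])@np.array(c["pose"])[:3,:3].T+np.array(c["pose"])[:3,3]
    P[c["z_map"].ravel()==0]=np.nan
    return P.reshape(h,w,3)
E
python3 - <<'E'
from h import *
s=bot.read_state(); print(s, bot.hold_point_z)
for n in("side","top","wrist"):
    c=cap(n,n+"0.png"); print(n,np.round(c["pose"],3).tolist(),c["fx"],c["k1"],(c["z_map"]>0).mean())
    if n=="wrist":print(c["hand_eye"])
E
```

```text
{'time_s': 0.0, 'joint_positions': array([ 5.99017501e+01,  3.02783842e+01,  8.21552505e+01,  2.67103580e-05,
        6.76904973e+01, -1.02272976e+01]), 'qvel': array([ 0.04380996, -0.00865456, -0.05044674,  0.04352342, -0.0062467 ,
       -0.14409772]), 'tau': array([ 8.57694681e-05, -4.40053153e+01, -1.76592869e+01,  6.33250899e-02,
        5.82872238e-02, -1.83686871e-04]), 'position': array([0.21204015, 0.58715739, 0.22158419]), 'tcp_rot': array([[-9.40460301e-01,  3.39901810e-01, -1.08684425e-03],
       [ 3.39903330e-01,  9.40458513e-01, -1.87417668e-03],
       [ 3.85095876e-04, -2.13201075e-03, -9.99997653e-01]]), 'force': array([0.71526052, 0.82462785, 0.15059695]), 'moment': array([ 0.0404762 , -0.02832718, -0.02248149]), 'opening': 1.003351419838989} 0.0187
side [[-1.0, 0.006, 0.029, 0.47], [-0.024, 0.443, -0.896, 1.061], [-0.019, -0.897, -0.443, 0.66], [0.0, 0.0, 0.0, 1.0]] 367.24352585320264 0.03666034232672695 0.9960479736328125
top [[-0.01, -0.997, 0.082, 0.37], [-1.0, 0.012, 0.015, -0.034], [-0.016, -0.082, -0.997, 1.615], [0.0, 0.0, 0.0, 1.0]] 440.8983940247074 -0.0008269594947776462 0.9958394368489584
wrist [[0.34, 0.905, 0.256, 0.141], [0.94, -0.326, -0.095, 0.612], [-0.002, 0.273, -0.962, 0.384], [0.0, 0.0, 0.0, 1.0]] 308.2963549598292 -0.057163902622928274 0.9959309895833334
[[-5.81292346e-05 -9.62015386e-01 -2.72995227e-01  7.50420895e-02]
 [ 9.99999925e-01  4.89000585e-05 -3.85251567e-04 -6.34434681e-04]
 [ 3.83967418e-04 -2.72995228e-01  9.62015311e-01 -1.62595547e-01]
 [ 0.00000000e+00  0.00000000e+00  0.00000000e+00  1.00000000e+00]]
```

View pics/top0.png

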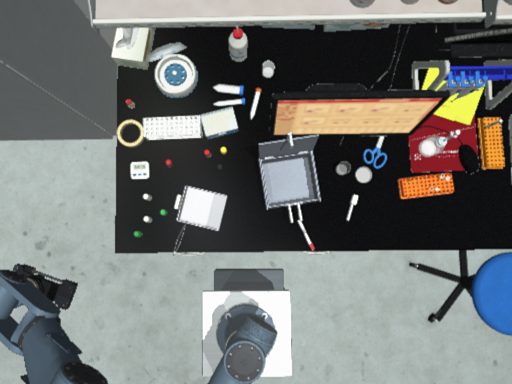

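View pics/side0.png

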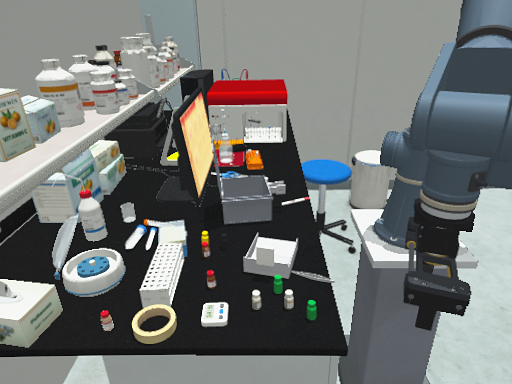

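View pics/wrist0.png

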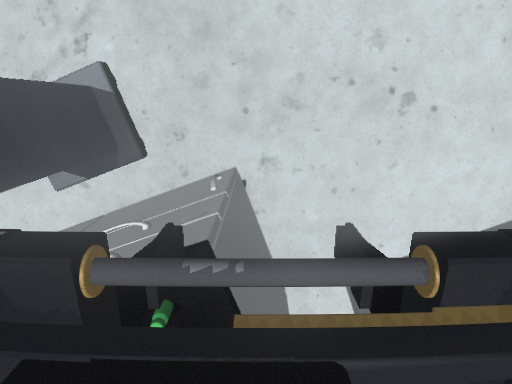

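```bash
python3 - <<'E'
import cv2
a=cv2.imread("pics/top0.png")[80:260,110:370]; cv2.imwrite("pics/topz.png",cv2.resize(a,None,fx=3,fy=3,interpolation=2))
a=cv2.imread("pics/side0.png")[150:340,60:340]; cv2.imwrite("pics/sidez.png",cv2.resize(a,None,fx=2.8,fy=2.8,interpolation=2))
E
```

```text
(no output)
```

View pics/topz.png

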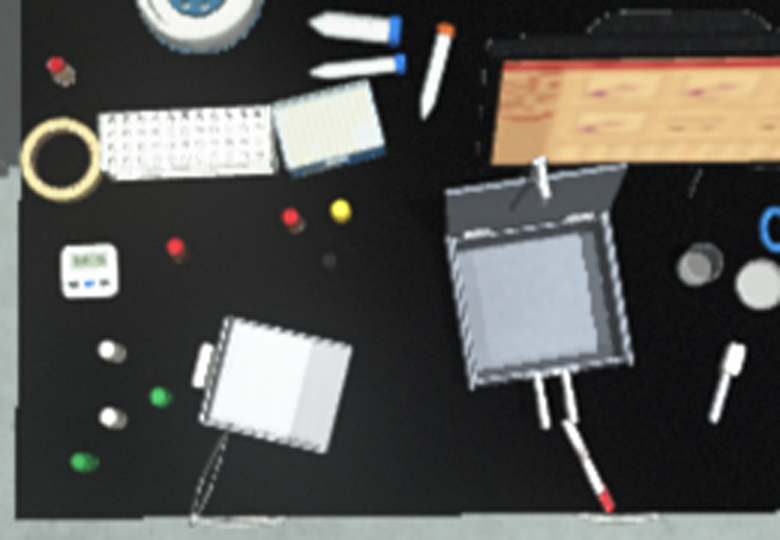

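View pics/sidez.png

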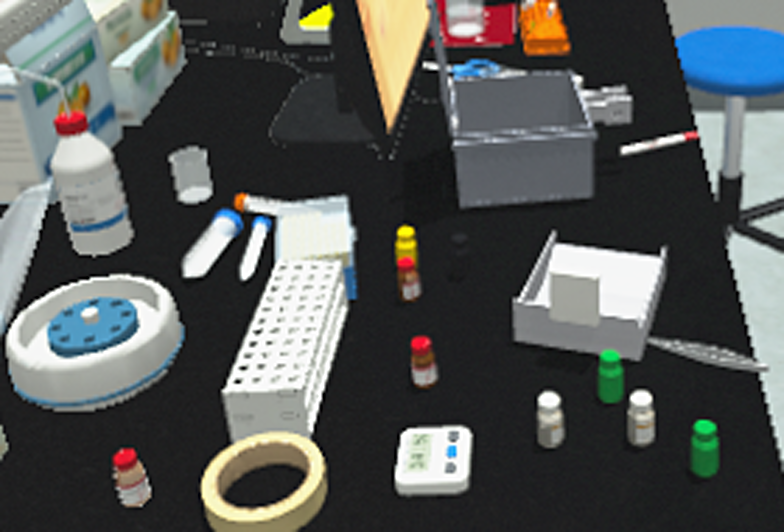

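```bash
python3 - <<'E'
from h import *
t=cap("top");s=cap("side")
for n,c in(("top",t),("side",s)):
    hsv=cv2.cvtColor(c["image"],cv2.COLOR_RGB2HSV);P=pts(c)
    for nm,m in(("red",((hsv[...,0]<8)|(hsv[...,0]>172))&(hsv[...,1]>150)&(hsv[...,2]>90)),
        ("green",(abs(hsv[...,0].astype(int)-65)<15)&(hsv[...,1]>120)&(hsv[...,2]>60)),
        ("white",(hsv[...,1]<60)&(hsv[...,2]>150)),("yel",(abs(hsv[...,0].astype(int)-28)<6)&(hsv[...,1]>150)&(hsv[...,2]>90))):
        k,l,st,ce=cv2.connectedComponentsWithStats(m.astype(np.uint8))
        for i in range(1,k):
            if 8<st[i,4]<150:
                p=plane(c,ce[i],.045)[0]
                if .2<p[0]<.95 and -.5<p[1]<.5:
                    q=np.nanmedian(P[l==i],0)
                    print(n,nm,ce[i].round(1),st[i,4],"plane",p.round(3),"depth",q.round(3))
# bin, tray region pts
P=pts(t)
np.save("/tmp/top.npy",P)
for uv in [(290,180),(197,205),(265,190),(262,145),(315,140),(268,207),(320,200),(293,214),(352,207),(178,202),(343,168),(364,175),(140,170)]:
    print(uv,P[uv[1],uv[0]].round(3))
E
```

```text
top red [128.4 100.9] 17 plane [0.842 0.42  0.045] depth [0.841 0.421 0.045]
top red [206.2 151.8] 25 plane [0.65  0.136 0.045] depth [0.649 0.137 0.047]
top red [168.  161.7] 24 plane [0.616 0.274 0.045] depth [0.615 0.274 0.045]
top red [312.1 247.1] 14 plane [ 0.305 -0.237  0.045] depth [ 0.304 -0.242  0.008]
top green [162.8 211.8] 37 plane [0.435 0.292 0.045] depth [0.435 0.293 0.042]
top green [137.5 233.6] 45 plane [0.359 0.382 0.045] depth [0.357 0.383 0.036]
top white [174.   72.5] 18 plane [0.945 0.253 0.045] depth [0.938 0.249 0.062]
top white [254.6 103.8] 113 plane [ 0.824 -0.041  0.045] depth [ 0.834 -0.042  0.015]
top white [228.1 102.2] 126 plane [0.831 0.056 0.045] depth [0.839 0.057 0.015]
top white [292. 138.] 68 plane [ 0.696 -0.174  0.045] depth [ 0.645 -0.146  0.322]
top white [309.1 136.1] 18 plane [ 0.702 -0.236  0.045] depth [ 0.655 -0.214  0.27 ]
top white [379.9 141.4] 51 plane [ 0.679 -0.489  0.045] depth [ 0.688 -0.5    0.006]
top white [274.2 141.6] 9 plane [ 0.684 -0.11   0.045] depth [ 0.638 -0.104  0.269]
top white [280.8 140.5] 11 plane [ 0.688 -0.13
[... 2818 characters left out ...]
0.045] depth [0.488 0.363 0.015]
side white [290.1 304.8] 19 plane [0.412 0.395 0.045] depth [0.409 0.362 0.016]
side white [108.2 326.1] 51 plane [0.818 0.461 0.045] depth [0.835 0.43  0.011]
side yel [204.6 236.1] 75 plane [0.658 0.094 0.045] depth [0.661 0.082 0.032]
(290, 180) [ 0.549 -0.168  0.001]
(197, 205) [0.461 0.175 0.004]
(265, 190) [ 0.505 -0.073  0.096]
(262, 145) [ 0.628 -0.061  0.273]
(315, 140) [ 0.65 -0.23  0.23]
(268, 207) [ 0.445 -0.082  0.106]
(320, 200) [ 0.468 -0.262  0.095]
(293, 214) [ 0.424 -0.177 -0.006]
(352, 207) [ 0.447 -0.39   0.01 ]
(178, 202) [0.466 0.228 0.099]
(343, 168) [ 0.592 -0.364 -0.004]
(364, 175) [ 0.562 -0.436  0.015]
(140, 170) [0.591 0.383 0.013]
```

```bash
python3 - <<'E'
from h import *
P=np.load("/tmp/top.npy");t=cap("top");s=cap("side")
def rect(a,n):
    r=cv2.minAreaRect((a[:,:2]*1000).astype(np.float32)); print(n,len(a),np.round(r[0],1),np.round(r[1],1),round(r[2],2)); print(cv2.boxPoints(r).round(0).tolist())
for c in(t,s):
    P=pts(c);X,Y,Z=P[...,0],P[...,1],P[...,2]
    m=(Z>.085)&(Z<.112)&(X>.43)&(X<.68)&(Y<-.03)&(Y>-.30)
    m=cv2.morphologyEx(m.astype(np.uint8),cv2.MORPH_OPEN,np.ones((2,2)))>0
    rect(P[m],"bin rim")
    m=(Z>.055)&(Z<.11)&(X>.36)&(X<.46)&(Y<-.1)&(Y>-.25)
    print("hasp",m.sum(),P[m].min(0).round(3),P[m].max(0).round(3),P[m].mean(0).round(3))
    m=(X>.36)&(X<.58)&(Y>.06)&(Y<.25)&(Z>.002)
    m2=m&(Z>.055)&(Z<.11); rect(P[m2],"grip"); print(P[m2].mean(0))
    rect(P[m&(Z>.003)&(Z<.055)],"tray")
    m=(X>.38)&(X<.5)&(Y>-.42)&(Y<-.34)&(Z>.004)&(Z<.04); rect(P[m],"pin"); h=m&(Z>.018); print(P[h].mean(0),h.sum())
    m=(X>.28)&(X<.43)&(Y<-.14)&(Y>-.27)&(Z>.003)&(Z<.02); rect(P[m],"stick")
    m=(X>.55)&(X<.64)&(Y<-.31)&(Y>-.40)&(Z>.03)&(Z<.07); rect(P[m],"beaker")
    m=(Z>.12)&(X>.52)&(X<.75)&(Y>-.32)&(Y<-.02); print("lid/monitor",m.sum())
    # lid
    if c is t: 
        for uv in[(262,146),(262,152),(264,155),(316,138),(318,145),(318,150),(292,135),(292,143)]:print(uv,P[uv[1],uv[0]].round(3))
E
```

```text
bin rim 467 [ 533.2 -169.7] [216.4 205.2] 8.01
[[412.0, -83.0], [440.0, -286.0], [655.0, -256.0], [626.0, -53.0]]
hasp 142 [ 0.393 -0.2    0.056] [ 0.459 -0.103  0.109] [ 0.435 -0.165  0.094]
grip 78 [466.5 230.5] [13.4 49.2] 75.9
[[441.0, 230.0], [489.0, 218.0], [492.0, 231.0], [444.0, 243.0]]
[0.46648154 0.22882536 0.08963479]
tray 1281 [470.1 155. ] [188.5 217.1] 89.54
[[361.0, 62.0], [578.0, 60.0], [579.0, 248.0], [362.0, 250.0]]
pin 164 [ 439.8 -379.9] [ 79.6 116.6] 89.4
[[381.0, -419.0], [498.0, -420.0], [499.0, -341.0], [382.0, -339.0]]
[ 0.47071828 -0.39409265  0.02794117] 51
stick 305 [ 358.2 -205.5] [127.8 137.6] 89.37
[[289.0, -269.0], [426.0, -270.0], [428.0, -142.0], [290.0, -141.0]]
beaker 62 [ 584.4 -355.7] [41.  42.5] 3.83
[[563.0, -336.0], [565.0, -378.0], [606.0, -376.0], [603.0, -333.0]]
lid/monitor 3401
(262, 146) [ 0.628 -0.061  0.257]
(262, 152) [ 0.621 -0.062  0.187]
(264, 155) [ 0.619 -0.07   0.144]
(316, 138) [ 0.652 -0.23   0.252]
(318, 145) [ 0.677 -0.273  0.003]
(318, 150) [ 0.66  -0.273 -0.003]
(292, 135) [ 0.702 -0.172  0.069]
(292, 143) [ 0.621 -0.148  0.335]
bin rim 502 [ 536.2 -218.6] [207.  321.6] 7.66
[[412.0, -73.0], [455.0, -392.0], [660.0, -364.0], [617.0, -45.0]]
hasp 190 [ 0.398 -0.194  0.065] [ 0.458 -0.103  0.103] [ 0.428 -0.163  0.088]
grip 279 [471.8 235.4] [14.5 48.9] 73.83
[[446.0, 235.0], [493.0, 222.0], [497.0, 236.0], [450.0, 249.0]]
[0.47152522 0.23749748 0.08037541]
tray 1312 [455.1 156.4] [180.9 194.8] 87.13
[[353.0, 71.0], [548.0, 61.0], [557.0, 242.0], [362.0, 252.0]]
pin 19 [ 436.  -397.4] [46.3 60.3] 79.79
[[402.0, -415.0], [462.0, -426.0], [470.0, -380.0], [410.0, -369.0]]
[ 0.46368097 -0.38894435  0.02555895] 7
stick 62 [ 357.8 -212.7] [115.3  60.2] 53.1
[[299.0, -241.0], [347.0, -277.0], [416.0, -185.0], [368.0, -149.0]]
beaker 33 [ 594.7 -363.7] [41.2 24.6] 26.69
[[571.0, -362.0], [582.0, -384.0], [619.0, -365.0], [608.0, -343.0]]
lid/monitor 1712
```

```bash
python3 - <<'E'
import cv2
a=cv2.imread("pics/top0.png")[180:240,170:235]; b=cv2.imread("pics/top0.png")[120:255,255:365]
cv2.imwrite("pics/tz2.png",cv2.resize(a,None,fx=9,fy=9,interpolation=0))
cv2.imwrite("pics/bz2.png",cv2.resize(b,None,fx=4.4,fy=4.4,interpolation=2))
E
```

```text
(no output)
```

View pics/tz2.png

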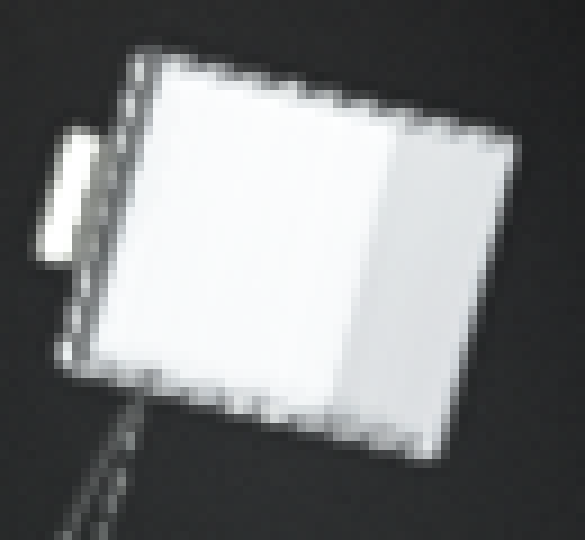

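View pics/bz2.png

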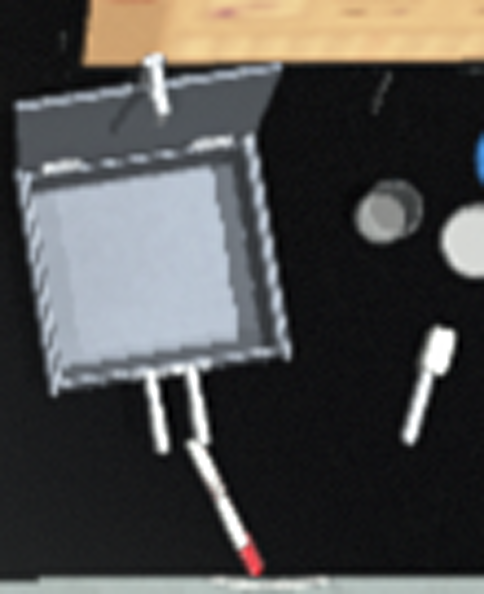

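```bash
python3 - <<'E'
from h import *
t=cap("top")
B=plane(t,[(259.5,159.8),(313,151.8),(320.9,200.7),(267.5,208.6)],.1)[:,:2]
print(B.round(3), [np.linalg.norm(B[i]-B[(i+1)%4]).round(3) for i in range(4)])
c=B.mean(0); d=(B[0]+B[1]-B[2]-B[3]); yaw=np.degrees(np.arctan2(d[1],d[0])); d2=(B[0]+B[3]-B[1]-B[2]); print("bin",c,yaw,np.degrees(np.arctan2(-d2[0],d2[1])))
H=plane(t,[(292,222.3),(301.6,220.5)],.101); print(H)
T=np.vstack([plane(t,[(186.1,185.6),(177.2,220.6)],.05),plane(t,[(227.6,195.6),(217.8,231.1)],.038)])[:,:2]
print(T.round(3)); bk=T[:2].mean(0);fr=T[2:].mean(0);print(bk,fr,np.linalg.norm(bk-fr)); y=bk-fr; print("tray y dir deg",np.degrees(np.arctan2(y[1],y[0])), "x dir", T[0]-T[1],T[2]-T[3])
# pin
hsv=t["image"].astype(int); P=pts(t)
m=np.zeros(hsv.shape[:2],bool); m[190:225,340:365]=hsv[190:225,340:365].min(2)>120
uv=np.argwhere(m)[:,::-1]; p=plane(t,uv,.005); print(uv.min(0),uv.max(0))
a=cv2.fitLine(p[:,:2].astype(np.float32),cv2.DIST_L2,0,.01,.01).ravel(); print("pin line",a)
d=a[:2]; s=(p[:,:2]-a[2:])@d; print("ends",a[2:]+d*s.min(),a[2:]+d*s.max())
h=m&(P[...,2]>.02); print("handle",P[h].mean(0),plane(t,np.argwhere(h)[:,::-1],.03).mean(0))
# lid angle
X,Y,Z=P[...,0],P[...,1],P[...,2]; m=(Z>.13)&(Z<.27)&(X>.6)&(X<.67)&(Y<-.06)&(Y>-.23)
q=P[m]; yw=np.radians(8.5); xb=(q-np.r_[c,0])@np.r_[np.cos(yw),np.sin(yw),0]
print(np.polyfit(q[:,2],xb,1),xb.min(),xb.max())
E
```

```text
[[ 0.61  -0.055]
 [ 0.635 -0.241]
 [ 0.465 -0.264]
 [ 0.44  -0.08 ]] [np.float64(0.187), np.float64(0.172), np.float64(0.185), np.float64(0.171)]
bin [ 0.53748485 -0.16009037] 8.135185104502984 7.814731181170033
[[ 0.39213558 -0.16349048  0.101     ]
 [ 0.39793079 -0.19640192  0.101     ]]
[[0.528 0.208]
 [0.403 0.239]
 [0.491 0.06 ]
 [0.365 0.096]]
[0.46552992 0.22347997] [0.4278553  0.07811447] 0.1501682578847011
tray y dir deg 75.47025056927734 x dir [ 0.12456365 -0.03157035] [ 0.12660835 -0.03584746]
[347 194] [357 220]
pin line [ 0.93831515 -0.34578124  0.45297447 -0.391175  ]
ends [ 0.3996802  -0.37153538] [ 0.49213945 -0.4056078 ]
handle [ 0.47105518 -0.39438943  0.02835853] [ 0.47094983 -0.39402367  0.03      ]
[0.10119037 0.07803383] 0.0900152681036227 0.11150102061693598
```

```bash
cat >> h.py <<'E'
def down(yaw):  # tool down, tool y at yaw deg
    a=np.radians(yaw); y=np.array([np.cos(a),np.sin(a),0]); z=np.array([0,0,-1.]); return np.stack([np.cross(y,z),y,z],1)
from scipy.spatial.transform import Rotation as Ro
def go(p,R):
    s=bot.read_state(); R0=np.array(s["tcp_rot"]); d=R0.T@(np.array(p)-s["position"])/.025
    print("t",round(s["time_s"],2),"pos",s["position"].round(4),"J",s["joint_positions"].round(1),"F",s["force"].round(1),"op",round(s["opening"]*87,1))
    print("units now-frame",d.round(2),"rotvec deg",Ro.from_matrix(R0.T@R).as_rotvec(degrees=True).round(2),"| units target-frame",(R.T@(np.array(p)-s["position"])/.025).round(2))
    import json
    with open("log.txt","a") as f: f.write(json.dumps([list(s["joint_positions"]),list(s["position"]),R0.tolist()])+"\n")
E
python3 - <<'E'
from h import *
t=cap("top");P=pts(t)
for n,(x0,x1,y0,y1) in dict(rack=(.68,.8,.16,.36),box=(.66,.8,.05,.16),C=(.59,.64,.25,.3),D=(.63,.67,.11,.17)).items():
    m=(P[...,0]>x0)&(P[...,0]<x1)&(P[...,1]>y0)&(P[...,1]<y1)&(P[...,2]>.01)
    print(n,P[m].min(0).round(3),P[m].max(0).round(3))
go([.493,.358,.12],down(-14.7))
E
```

```text
rack [0.703 0.16  0.01 ] [0.799 0.36  0.073]
box [0.66  0.051 0.01 ] [0.799 0.16  0.074]
C [0.6   0.264 0.01 ] [0.623 0.284 0.052]
D [0.636 0.122 0.011] [0.657 0.144 0.051]
t 0.45 pos [0.2123 0.5877 0.2225] J [ 59.9  30.2  82.1  -0.   67.7 -10.2] F [-0.3  0.4  0.4] op 87.4
units now-frame [-13.68  -4.83   4.1 ] rotvec deg [-1.000e-02  1.000e-02  8.483e+01] | units target-frame [-6.04 13.19  4.1 ]
```

>>> move_arm:
  moves:
    - {"x": -0.98,"y": -0.345,"z": 0.2}
    - {"x": -0.98,"y": -0.345,"z": 0.2}
    - {"x": -0.98,"y": -0.345,"z": 0.2}
    - {"x": -0.98,"y": -0.345,"z": 0.2}
    - {"x": -0.98,"y": -0.345,"z": 0.2}
    - {"x": -0.98,"y": -0.345,"z": 0.2}
    - {"x": -0.98,"y": -0.345,"z": 0.2}
    - {"x": -0.98,"y": -0.345,"z": 0.2}
    - {"x": -0.98,"y": -0.345,"z": 0.2}
    - {"x": -0.98,"y": -0.345,"z": 0.2}
    - {"x": -0.98,"y": -0.345,"z": 0.2}
    - {"x": -0.98,"y": -0.345,"z": 0.2}
    - {"x": -0.98,"y": -0.345,"z": 0.2}
    - {"x": -0.94,"y": -0.345,"z": 0.2}

```text
schema error: expected keys hand, x, y, z, wx, wy, wz
```

>>> move_arm:
  moves:
    - {"hand": 40,"wz": 8.48}
    - {"wz": 8.48,"hand": 40}
    - {"wz": 8.48,"hand": 40}
    - {"wz": 8.48,"hand": 40}
    - {"wz": 8.48,"hand": 40}
    - {"wz": 8.48,"hand": 40}
    - {"wz": 8.48,"hand": 40}
    - {"wz": 8.48,"hand": 40}
    - {"wz": 8.48,"hand": 40}
    - {"wz": 8.48,"hand": 40}
    - {"hand": 40}
    - {"hand": 40}

```text
schema error: expected keys hand, x, y, z, wx, wy, wz
```

```bash
python3 - <<'E'
from h import *
go([.4925,.358,.016],down(-14.7))
c=cap("wrist","w1.png")
E
```

```text
t 0.45 pos [0.2123 0.5877 0.2225] J [ 59.9  30.2  82.1  -0.   67.7 -10.2] F [-0.3  0.4  0.4] op 87.4
units now-frame [-13.66  -4.83   8.26] rotvec deg [-1.000e-02  1.000e-02  8.483e+01] | units target-frame [-6.04 13.17  8.26]
```

View pics/w1.png

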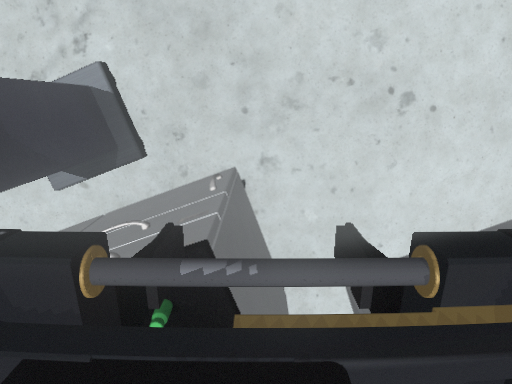

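>>> move_arm:
  moves:
    - {"hand": 40,"x": -0.98,"y": -0.345,"z": 0.2,"wx": 0,"wy": 0,"wz": 0}
    - {"hand": 40,"x": -0.98,"y": -0.345,"z": 0.2,"wx": 0,"wy": 0,"wz": 0}
    - {"hand": 40,"x": -0.98,"y": -0.345,"z": 0.2,"wx": 0,"wy": 0,"wz": 0}
    - {"hand": 40,"x": -0.98,"y": -0.345,"z": 0.2,"wx": 0,"wy": 0,"wz": 0}
    - {"hand": 40,"x": -0.98,"y": -0.345,"z": 0.2,"wx": 0,"wy": 0,"wz": 0}
    - {"hand": 40,"x": -0.98,"y": -0.345,"z": 0.2,"wx": 0,"wy": 0,"wz": 0}
    - {"hand": 40,"x": -0.98,"y": -0.345,"z": 0.2,"wx": 0,"wy": 0,"wz": 0}
    - {"hand": 40,"x": -0.98,"y": -0.345,"z": 0.2,"wx": 0,"wy": 0,"wz": 0}
    - {"hand": 40,"x": -0.98,"y": -0.345,"z": 0.2,"wx": 0,"wy": 0,"wz": 0}
    - {"hand": 40,"x": -0.98,"y": -0.345,"z": 0.2,"wx": 0,"wy": 0,"wz": 0}
    - {"hand": 40,"x": -0.98,"y": -0.345,"z": 0.2,"wx": 0,"wy": 0,"wz": 0}
    - {"hand": 40,"x": -0.98,"y": -0.345,"z": 0.2,"wx": 0,"wy": 0,"wz": 0}
    - {"hand": 40,"x": -0.98,"y": -0.345,"z": 0.2,"wx": 0,"wy": 0,"wz": 0}
    - {"hand": 40,"x": -0.92,"y": -0.345,"z": 0.2,"wx": 0,"wy": 0,"wz": 0}

```text
time_s: 1.9
position: [0.4936, 0.3574, 0.1525]
tcp_rot: [[-0.94, 0.34, 0.0], [0.34, 0.94, 0.0], [-0.0, 0.0, -1.0]]
force: [0.1, 0.1, -0.2]
opening: 0.459
```

>>> move_arm:
  moves:
    - {"hand": 40,"x": 0,"y": 0,"z": 0,"wx": 0,"wy": 0,"wz": 8.48}
    - {"hand": 40,"x": 0,"y": 0,"z": 0,"wx": 0,"wy": 0,"wz": 8.48}
    - {"hand": 40,"x": 0,"y": 0,"z": 0,"wx": 0,"wy": 0,"wz": 8.48}
    - {"hand": 40,"x": 0,"y": 0,"z": 0,"wx": 0,"wy": 0,"wz": 8.48}
    - {"hand": 40,"x": 0,"y": 0,"z": 0,"wx": 0,"wy": 0,"wz": 8.48}
    - {"hand": 40,"x": 0,"y": 0,"z": 0,"wx": 0,"wy": 0,"wz": 8.48}
    - {"hand": 40,"x": 0,"y": 0,"z": 0,"wx": 0,"wy": 0,"wz": 8.48}
    - {"hand": 40,"x": 0,"y": 0,"z": 0,"wx": 0,"wy": 0,"wz": 8.48}
    - {"hand": 40,"x": 0,"y": 0,"z": 0,"wx": 0,"wy": 0,"wz": 8.48}
    - {"hand": 40,"x": 0,"y": 0,"z": 0,"wx": 0,"wy": 0,"wz": 8.48}
    - {"hand": 40,"x": 0,"y": 0,"z": 0,"wx": 0,"wy": 0,"wz": 0}

```text
time_s: 3.0
position: [0.4926, 0.3582, 0.1526]
tcp_rot: [[0.253, 0.967, 0.0], [0.967, -0.253, 0.0], [0.0, 0.0, -1.0]]
force: [-0.7, 0.5, -0.4]
opening: 0.46
```

```bash
python3 - <<'E'
from h import *
go([.4925,.358,.016],down(-14.7))
c=cap("wrist","w2.png")
E
```

```text
t 3.0 pos [0.4926 0.3582 0.1526] J [25.5 33.8 88.2  0.  57.9 40.2] F [-0.7  0.5 -0.4] op 40.0
units now-frame [-0.01 -0.    5.47] rotvec deg [ 0.01 -0.01  0.04] | units target-frame [-0.01 -0.    5.47]
```

View pics/w2.png

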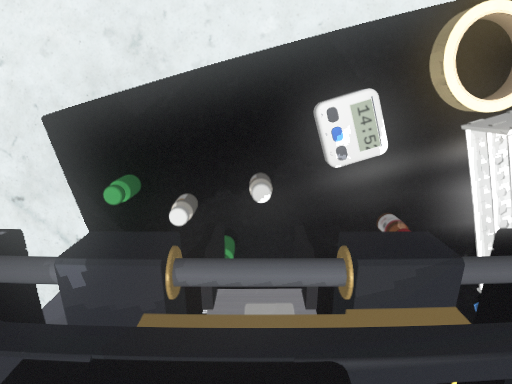

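```bash
python3 - <<'E'
from h import *
c=cap("wrist")
print(plane(c,[(261,183),(182,216),(230,243),(389,222)],.048).round(4))
P=pts(c);print(P[183,261],P[216,182])
E
```

```text
[[0.4957 0.3642 0.048 ]
 [0.4171 0.352  0.048 ]
 [0.4527 0.3148 0.048 ]
 [0.6025 0.2978 0.048 ]]
[0.49538514 0.36280077 0.04216492] [0.41720897 0.35215635 0.04842128]
```

>>> move_arm:
  moves:
    - {"hand": 40,"x": 0.02,"y": 0,"z": 0.91,"wx": 0,"wy": 0,"wz": 0}
    - {"hand": 40,"x": 0.02,"y": 0,"z": 0.91,"wx": 0,"wy": 0,"wz": 0}
    - {"hand": 40,"x": 0.02,"y": 0,"z": 0.91,"wx": 0,"wy": 0,"wz": 0}
    - {"hand": 40,"x": 0.02,"y": 0,"z": 0.91,"wx": 0,"wy": 0,"wz": 0}
    - {"hand": 40,"x": 0,"y": 0,"z": 0.91,"wx": 0,"wy": 0,"wz": 0}
    - {"hand": 40,"x": 0,"y": 0,"z": 0.91,"wx": 0,"wy": 0,"wz": 0}
    - {"hand": 15,"x": 0,"y": 0,"z": 0,"wx": 0,"wy": 0,"wz": 0}
    - {"hand": 15,"x": 0,"y": 0,"z": 0,"wx": 0,"wy": 0,"wz": 0}
    - {"hand": 15,"x": 0,"y": 0,"z": 0,"wx": 0,"wy": 0,"wz": 0}
    - {"hand": 15,"x": 0,"y": 0,"z": 0,"wx": 0,"wy": 0,"wz": 0}
    - {"hand": 15,"x": 0,"y": 0,"z": 0,"wx": 0,"wy": 0,"wz": 0}

```text
time_s: 4.2
position: [0.4939, 0.3605, 0.0173]
tcp_rot: [[0.253, 0.967, 0.002], [0.967, -0.253, 0.001], [0.002, 0.002, -1.0]]
force: [0.7, 0.1, 2.1]
opening: 0.238
```

```bash
cat >> h.py <<'E'
TO=np.array([.450,.165]); TA=np.radians(-14.7)
def tray(x,y): return TO+np.array([[np.cos(TA),-np.sin(TA)],[np.sin(TA),np.cos(TA)]])@[x,y]
E
python3 - <<'E'
from h import *
p=tray(.028,.016); print(p)
go([*p,.09],down(-14.7))
E
```

```text
[0.48114362 0.17337106]
t 4.2 pos [0.4939 0.3605 0.0173] J [25.7 45.3 91.9 -0.  42.7 40.3] F [0.7 0.1 2.1] op 20.7
units now-frame [-7.37  1.41 -2.92] rotvec deg [ 0.12 -0.1   0.05] | units target-frame [-7.37  1.41 -2.91]
```

>>> move_arm:
  moves:
    - {"hand": 15,"x": 0,"y": 0,"z": -0.94,"wx": 0,"wy": 0,"wz": 0}
    - {"hand": 15,"x": 0,"y": 0,"z": -0.94,"wx": 0,"wy": 0,"wz": 0}
    - {"hand": 15,"x": 0,"y": 0,"z": -0.94,"wx": 0,"wy": 0,"wz": 0}
    - {"hand": 15,"x": 0,"y": 0,"z": -0.94,"wx": 0,"wy": 0,"wz": 0}
    - {"hand": 15,"x": 0,"y": 0,"z": -0.94,"wx": 0,"wy": 0,"wz": 0}
    - {"hand": 15,"x": -0.92,"y": 0.176,"z": 0,"wx": 0,"wy": 0,"wz": 0}
    - {"hand": 15,"x": -0.92,"y": 0.176,"z": 0,"wx": 0,"wy": 0,"wz": 0}
    - {"hand": 15,"x": -0.92,"y": 0.176,"z": 0,"wx": 0,"wy": 0,"wz": 0}
    - {"hand": 15,"x": -0.92,"y": 0.176,"z": 0,"wx": 0,"wy": 0,"wz": 0}
    - {"hand": 15,"x": -0.92,"y": 0.176,"z": 0,"wx": 0,"wy": 0,"wz": 0}
    - {"hand": 15,"x": -0.92,"y": 0.176,"z": 0,"wx": 0,"wy": 0,"wz": 0}
    - {"hand": 15,"x": -0.92,"y": 0.176,"z": 0,"wx": 0,"wy": 0,"wz": 0}
    - {"hand": 15,"x": -0.92,"y": 0.176,"z": 0,"wx": 0,"wy": 0,"wz": 0}
    - {"hand": 15,"x": 0,"y": 0,"z": 0,"wx": 0,"wy": 0,"wz": 0}

```text
time_s: 5.6
position: [0.4802, 0.1711, 0.1341]
tcp_rot: [[0.256, 0.967, -0.0], [0.967, -0.256, -0.001], [-0.001, -0.0, -1.0]]
force: [-0.4, 1.0, -1.0]
opening: 0.239
```

```bash
python3 - <<'E'
from h import *
go([*tray(.028,.016),.022],down(-14.7))
c=cap("wrist","w3.png")
E
```

```text
t 5.6 pos [0.4802 0.1711 0.1341] J [  7.1  29.1 103.4  -0.   47.6  21.9] F [-0.4  1.  -1. ] op 20.8
units now-frame [0.1  0.01 4.48] rotvec deg [-0.    0.03 -0.13] | units target-frame [0.1  0.01 4.48]
```

View pics/w3.png

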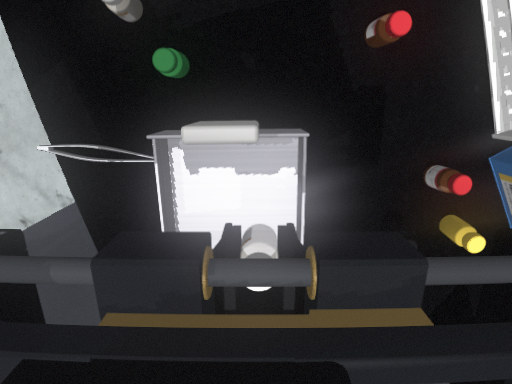

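>>> move_arm:
  moves:
    - {"hand": 15,"x": 0,"y": 0,"z": 0.9,"wx": 0,"wy": 0,"wz": 0}
    - {"hand": 15,"x": 0,"y": 0,"z": 0.9,"wx": 0,"wy": 0,"wz": 0}
    - {"hand": 15,"x": 0,"y": 0,"z": 0.9,"wx": 0,"wy": 0,"wz": 0}
    - {"hand": 15,"x": 0,"y": 0,"z": 0.9,"wx": 0,"wy": 0,"wz": 0}
    - {"hand": 15,"x": 0,"y": 0,"z": 0.84,"wx": 0,"wy": 0,"wz": 0}
    - {"hand": 15,"x": 0,"y": 0,"z": 0,"wx": 0,"wy": 0,"wz": 0}
    - {"hand": 34,"x": 0,"y": 0,"z": 0,"wx": 0,"wy": 0,"wz": 0}
    - {"hand": 34,"x": 0,"y": 0,"z": 0,"wx": 0,"wy": 0,"wz": 0}
    - {"hand": 34,"x": 0,"y": 0,"z": 0,"wx": 0,"wy": 0,"wz": 0}
    - {"hand": 34,"x": 0,"y": 0,"z": -0.9,"wx": 0,"wy": 0,"wz": 0}
    - {"hand": 34,"x": 0,"y": 0,"z": -0.9,"wx": 0,"wy": 0,"wz": 0}
    - {"hand": 34,"x": 0,"y": 0,"z": -0.9,"wx": 0,"wy": 0,"wz": 0}
    - {"hand": 34,"x": 0,"y": 0,"z": -0.9,"wx": 0,"wy": 0,"wz": 0}
    - {"hand": 34,"x": 0,"y": 0,"z": -0.9,"wx": 0,"wy": 0,"wz": 0}

```text
time_s: 7.05
position: [0.4804, 0.1732, 0.1369]
tcp_rot: [[0.253, 0.967, 0.001], [0.967, -0.253, 0.0], [0.001, 0.001, -1.0]]
force: [-0.1, -0.0, -0.1]
opening: 0.393
```

```bash
python3 - <<'E'
from h import *
c=cap("top","t2.png")
def caps():
    hsv=cv2.cvtColor(c["image"],cv2.COLOR_RGB2HSV)
    for nm,m in(("red",((hsv[...,0]<8)|(hsv[...,0]>172))&(hsv[...,1]>150)&(hsv[...,2]>90)),("white",(hsv[...,1]<60)&(hsv[...,2]>150))):
        k,l,st,ce=cv2.connectedComponentsWithStats(m.astype(np.uint8))
        for i in range(1,k):
            p=plane(c,ce[i],.046)[0]
            if 10<st[i,4]<45 and .3<p[0]<.9 and .05<p[1]<.5: print(nm,ce[i].round(1),p.round(4))
caps()
go([.412,.355,.016],down(-14.7))
E
```

```text
red [128.5 101. ] [0.841  0.4193 0.046 ]
red [206.2 151.8] [0.6499 0.1358 0.046 ]
red [167.9 161.8] [0.6152 0.2741 0.046 ]
white [146.  218.7] [0.4113 0.3518 0.046 ]
t 7.1 pos [0.4827 0.1736 0.1401] J [  7.3  28.5 103.    0.   48.   21.9] F [ 0.4 -0.2  1.9] op 33.9
units now-frame [ 6.29 -4.61  4.95] rotvec deg [ 0.41 -0.17  0.04] | units target-frame [ 6.3  -4.57  4.96]
```

View pics/t2.png

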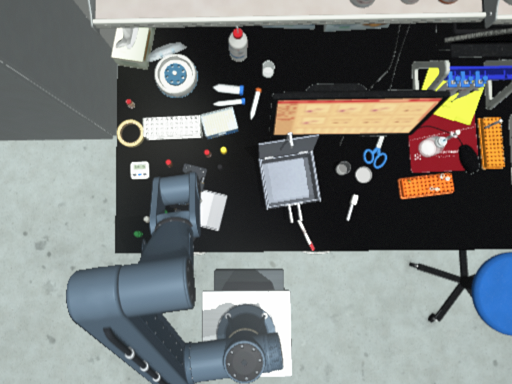

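>>> move_arm:
  moves:
    - {"hand": 40,"x": 0.9,"y": -0.655,"z": 0,"wx": 0,"wy": 0,"wz": 0}
    - {"hand": 40,"x": 0.9,"y": -0.655,"z": 0,"wx": 0,"wy": 0,"wz": 0}
    - {"hand": 40,"x": 0.9,"y": -0.655,"z": 0,"wx": 0,"wy": 0,"wz": 0}
    - {"hand": 40,"x": 0.9,"y": -0.655,"z": 0,"wx": 0,"wy": 0,"wz": 0}
    - {"hand": 40,"x": 0.9,"y": -0.655,"z": 0,"wx": 0,"wy": 0,"wz": 0}
    - {"hand": 40,"x": 0.9,"y": -0.655,"z": 0,"wx": 0,"wy": 0,"wz": 0}
    - {"hand": 40,"x": 0.9,"y": -0.655,"z": 0,"wx": 0,"wy": 0,"wz": 0}
    - {"hand": 40,"x": 0,"y": 0,"z": 0,"wx": 0,"wy": 0,"wz": 0}

```text
time_s: 7.9
position: [0.4082, 0.3571, 0.1357]
tcp_rot: [[0.25, 0.968, 0.001], [0.968, -0.25, 0.002], [0.002, 0.001, -1.0]]
force: [0.2, -0.3, -0.1]
opening: 0.461
```

```bash
python3 - <<'E'
from h import *
go([.412,.355,.016],down(-14.7))
c=cap("wrist","w4.png")
E
```

```text
t 7.9 pos [0.4082 0.3571 0.1357] J [29.3 30.9 98.8  0.1 50.2 43.8] F [ 0.2 -0.3 -0.1] op 40.1
units now-frame [-0.05  0.16  4.79] rotvec deg [ 0.03 -0.1   0.24] | units target-frame [-0.04  0.17  4.79]
```

View pics/w4.png

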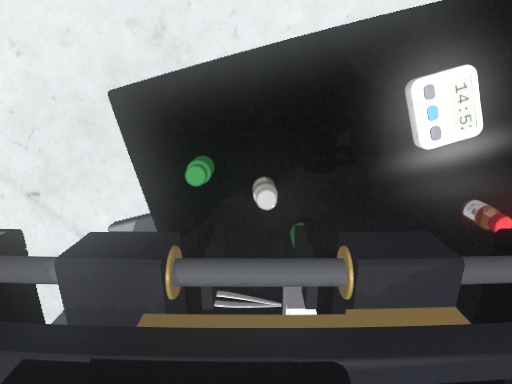

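>>> move_arm:
  moves:
    - {"hand": 40,"x": 0,"y": 0.08,"z": 0.95,"wx": 0,"wy": 0,"wz": 0}
    - {"hand": 40,"x": 0,"y": 0.04,"z": 0.95,"wx": 0,"wy": 0,"wz": 0}
    - {"hand": 40,"x": 0,"y": 0,"z": 0.95,"wx": 0,"wy": 0,"wz": 0}
    - {"hand": 40,"x": 0,"y": 0,"z": 0.95,"wx": 0,"wy": 0,"wz": 0}
    - {"hand": 40,"x": 0,"y": 0,"z": 0.95,"wx": 0,"wy": 0,"wz": 0}
    - {"hand": 15,"x": 0,"y": 0,"z": 0,"wx": 0,"wy": 0,"wz": 0}
    - {"hand": 15,"x": 0,"y": 0,"z": 0,"wx": 0,"wy": 0,"wz": 0}
    - {"hand": 15,"x": 0,"y": 0,"z": 0,"wx": 0,"wy": 0,"wz": 0}
    - {"hand": 15,"x": 0,"y": 0,"z": 0,"wx": 0,"wy": 0,"wz": 0}
    - {"hand": 15,"x": 0,"y": 0,"z": -0.95,"wx": 0,"wy": 0,"wz": 0}
    - {"hand": 15,"x": 0,"y": 0,"z": -0.95,"wx": 0,"wy": 0,"wz": 0}
    - {"hand": 15,"x": 0,"y": 0,"z": -0.95,"wx": 0,"wy": 0,"wz": 0}
    - {"hand": 15,"x": 0,"y": 0,"z": -0.95,"wx": 0,"wy": 0,"wz": 0}
    - {"hand": 15,"x": 0,"y": 0,"z": -0.95,"wx": 0,"wy": 0,"wz": 0}

```text
time_s: 9.35
position: [0.4124, 0.3539, 0.1371]
tcp_rot: [[0.253, 0.967, 0.002], [0.967, -0.253, 0.001], [0.001, 0.001, -1.0]]
force: [0.4, 0.6, -0.7]
opening: 0.238
```

```bash
python3 - <<'E'
from h import *
go([*tray(-.028,.016),.022],down(-14.7))
E
```

```text
t 9.35 pos [0.4124 0.3539 0.1371] J [28.8 30.8 98.6 -0.  50.5 43.5] F [ 0.4  0.6 -0.7] op 20.7
units now-frame [-6.29  2.24  4.6 ] rotvec deg [ 0.07 -0.07  0.04] | units target-frame [-6.29  2.25  4.61]
```

>>> move_arm:
  moves:
    - {"hand": 15,"x": -0.9,"y": 0.32,"z": 0,"wx": 0,"wy": 0,"wz": 0}
    - {"hand": 15,"x": -0.9,"y": 0.32,"z": 0,"wx": 0,"wy": 0,"wz": 0}
    - {"hand": 15,"x": -0.9,"y": 0.32,"z": 0,"wx": 0,"wy": 0,"wz": 0}
    - {"hand": 15,"x": -0.9,"y": 0.32,"z": 0,"wx": 0,"wy": 0,"wz": 0}
    - {"hand": 15,"x": -0.9,"y": 0.32,"z": 0,"wx": 0,"wy": 0,"wz": 0}
    - {"hand": 15,"x": -0.9,"y": 0.32,"z": 0,"wx": 0,"wy": 0,"wz": 0}
    - {"hand": 15,"x": -0.89,"y": 0.32,"z": 0,"wx": 0,"wy": 0,"wz": 0}
    - {"hand": 15,"x": 0,"y": 0,"z": 0,"wx": 0,"wy": 0,"wz": 0}
    - {"hand": 15,"x": 0,"y": 0,"z": 0.92,"wx": 0,"wy": 0,"wz": 0}
    - {"hand": 15,"x": 0,"y": 0,"z": 0.92,"wx": 0,"wy": 0,"wz": 0}
    - {"hand": 15,"x": 0,"y": 0,"z": 0.92,"wx": 0,"wy": 0,"wz": 0}
    - {"hand": 15,"x": 0,"y": 0,"z": 0.92,"wx": 0,"wy": 0,"wz": 0}
    - {"hand": 15,"x": 0,"y": 0,"z": 0.9,"wx": 0,"wy": 0,"wz": 0}
    - {"hand": 15,"x": 0,"y": 0,"z": 0,"wx": 0,"wy": 0,"wz": 0}
    - {"hand": 34,"x": 0,"y": 0,"z": 0,"wx": 0,"wy": 0,"wz": 0}
    - {"hand": 34,"x": 0,"y": 0,"z": 0,"wx": 0,"wy": 0,"wz": 0}
    - {"hand": 34,"x": 0,"y": 0,"z": 0,"wx": 0,"wy": 0,"wz": 0}
    - {"hand": 34,"x": 0,"y": 0,"z": -0.95,"wx": 0,"wy": 0,"wz": 0}
    - {"hand": 34,"x": 0,"y": 0,"z": -0.95,"wx": 0,"wy": 0,"wz": 0}
    - {"hand": 34,"x": 0,"y": 0,"z": -0.95,"wx": 0,"wy": 0,"wz": 0}

```text
time_s: 11.35
position: [0.4267, 0.1875, 0.0932]
tcp_rot: [[0.253, 0.967, 0.001], [0.967, -0.253, 0.0], [0.0, 0.0, -1.0]]
force: [-0.9, -1.0, 0.6]
opening: 0.39
```

```bash
cat > caps.py <<'E'
from h import *
def caps(c):
    hsv=cv2.cvtColor(c["image"],cv2.COLOR_RGB2HSV)
    for nm,m in(("red",((hsv[...,0]<8)|(hsv[...,0]>172))&(hsv[...,1]>150)&(hsv[...,2]>90)),("white",(hsv[...,1]<60)&(hsv[...,2]>150))):
        k,l,st,ce=cv2.connectedComponentsWithStats(m.astype(np.uint8))
        for i in range(1,k):
            p=plane(c,ce[i],.046)[0]
            if 10<st[i,4]<80 and .3<p[0]<.9 and .05<p[1]<.5: print(nm,st[i,4],ce[i].round(1),p.round(4))
E
python3 - <<'E'
from caps import *
caps(cap("top"))
c=cap("side","s3.png"); caps(c)
a=c["image"][200:340,150:340,::-1];cv2.imwrite("pics/s3z.png",cv2.resize(a,None,fx=4,fy=4,interpolation=2))
go([.6165,.276,.016],down(-14.7))
E
```

```text
red 16 [128.5 101. ] [0.841  0.4193 0.046 ]
red 25 [206.2 151.8] [0.6499 0.1358 0.046 ]
red 23 [167.9 161.8] [0.6152 0.2741 0.046 ]
white 23 [121.8 126.1] [0.7483 0.4426 0.046 ]
red 29 [204.5 244.4] [0.6509 0.1422 0.046 ]
red 45 [210. 273.] [0.6165 0.2777 0.046 ]
red 55 [104.3 313.5] [0.8408 0.4236 0.046 ]
white 22 [253.3 241.3] [0.5052 0.1261 0.046 ]
white 23 [211.2 284.3] [0.6074 0.3233 0.046 ]
white 20 [171.6 313. ] [0.6858 0.4226 0.046 ]
white 43 [108.  326.1] [0.8177 0.4616 0.046 ]
white 18 [152.3 333. ] [0.7141 0.4815 0.046 ]
t 11.45 pos [0.4289 0.188  0.0949] J [ 10.   30.8 111.2   0.   37.6  24.6] F [-0.4  0.7 -0. ] op 34.1
units now-frame [5.3  6.35 3.21] rotvec deg [ 0.38 -0.18  0.03] | units target-frame [5.31 6.37 3.16]
```

View pics/s3z.png

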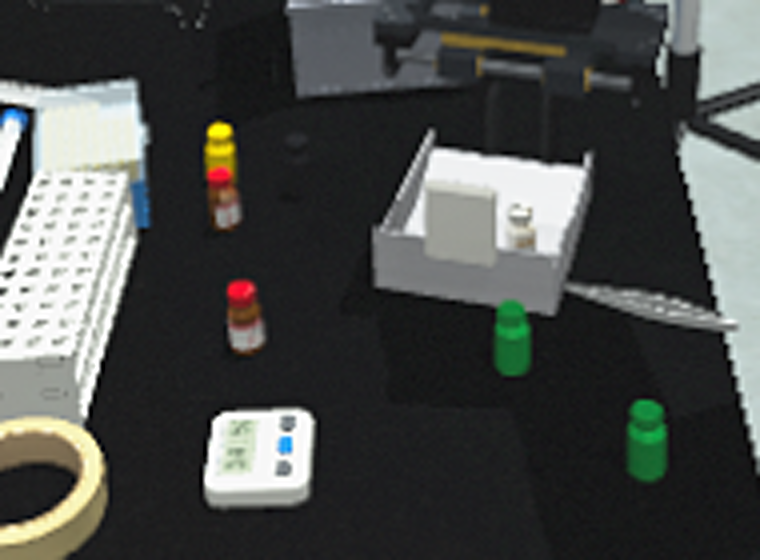

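>>> move_arm:
  moves:
    - {"hand": 40,"x": 0,"y": 0,"z": -0.9,"wx": 0,"wy": 0,"wz": 0}
    - {"hand": 40,"x": 0,"y": 0,"z": -0.9,"wx": 0,"wy": 0,"wz": 0}
    - {"hand": 40,"x": 0.76,"y": 0.91,"z": 0,"wx": 0,"wy": 0,"wz": 0}
    - {"hand": 40,"x": 0.76,"y": 0.91,"z": 0,"wx": 0,"wy": 0,"wz": 0}
    - {"hand": 40,"x": 0.76,"y": 0.91,"z": 0,"wx": 0,"wy": 0,"wz": 0}
    - {"hand": 40,"x": 0.76,"y": 0.91,"z": 0,"wx": 0,"wy": 0,"wz": 0}
    - {"hand": 40,"x": 0.76,"y": 0.91,"z": 0,"wx": 0,"wy": 0,"wz": 0}
    - {"hand": 40,"x": 0.76,"y": 0.91,"z": 0,"wx": 0,"wy": 0,"wz": 0}
    - {"hand": 40,"x": 0.76,"y": 0.91,"z": 0,"wx": 0,"wy": 0,"wz": 0}
    - {"hand": 40,"x": 0,"y": 0,"z": 0,"wx": 0,"wy": 0,"wz": 0}

```text
time_s: 12.45
position: [0.6181, 0.2771, 0.1363]
tcp_rot: [[0.253, 0.967, 0.005], [0.967, -0.253, 0.001], [0.002, 0.004, -1.0]]
force: [-0.9, -0.8, 0.1]
opening: 0.457
```

```bash
python3 - <<'E'
from caps import *
caps(cap("side")); caps(cap("top","t4.png"))
go([.616,.277,.016],down(-14.7))
c=cap("wrist","w5.png")
E
```

```text
red 28 [204.5 244.3] [0.6508 0.1418 0.046 ]
red 44 [209.9 273. ] [0.6167 0.2775 0.046 ]
red 55 [104.3 313.5] [0.8408 0.4236 0.046 ]
white 11 [296.2 272.2] [0.3879 0.2743 0.046 ]
white 12 [304.5 273.2] [0.3664 0.2787 0.046 ]
white 20 [210.8 284.5] [0.6083 0.3239 0.046 ]
white 50 [108.1 326.1] [0.8175 0.4615 0.046 ]
red 17 [128.4 100.9] [0.8414 0.4197 0.046 ]
red 25 [206.2 151.8] [0.6499 0.1358 0.046 ]
red 22 [168.2 161.7] [0.6154 0.2731 0.046 ]
white 16 [123.4 123.9] [0.7564 0.4368 0.046 ]
white 12 [163.9 135.8] [0.7102 0.289  0.046 ]
white 32 [132.9 165. ] [0.6053 0.4006 0.046 ]
white 11 [184.1 191. ] [0.5089 0.2155 0.046 ]
t 12.55 pos [0.6137 0.2757 0.1357] J [14.7 39.5 78.9 -0.  61.7 29.4] F [-0.2 -0.4 -0.2] op 40.3
units now-frame [0.08 0.09 4.79] rotvec deg [-0.11  0.07  0.04] | units target-frame [0.08 0.08 4.79]
```

View pics/w5.png

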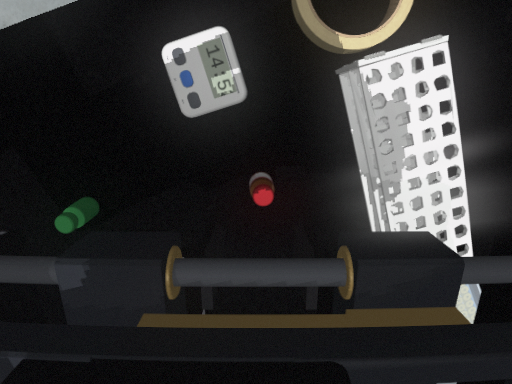

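View pics/t4.png

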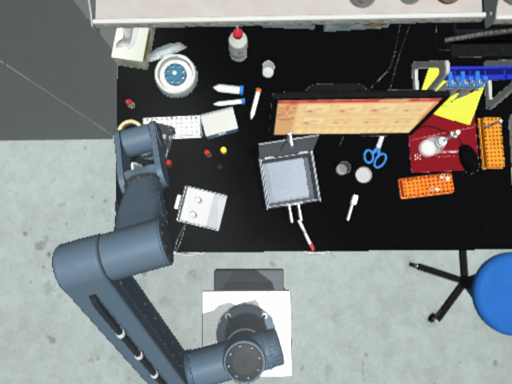

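>>> move_arm:
  moves:
    - {"hand": 40,"x": 0.04,"y": 0.04,"z": 0.95,"wx": 0,"wy": 0,"wz": 0}
    - {"hand": 40,"x": 0.04,"y": 0.04,"z": 0.95,"wx": 0,"wy": 0,"wz": 0}
    - {"hand": 40,"x": 0,"y": 0,"z": 0.95,"wx": 0,"wy": 0,"wz": 0}
    - {"hand": 40,"x": 0,"y": 0,"z": 0.95,"wx": 0,"wy": 0,"wz": 0}
    - {"hand": 40,"x": 0,"y": 0,"z": 0.95,"wx": 0,"wy": 0,"wz": 0}
    - {"hand": 15,"x": 0,"y": 0,"z": 0,"wx": 0,"wy": 0,"wz": 0}
    - {"hand": 15,"x": 0,"y": 0,"z": 0,"wx": 0,"wy": 0,"wz": 0}
    - {"hand": 15,"x": 0,"y": 0,"z": 0,"wx": 0,"wy": 0,"wz": 0}
    - {"hand": 15,"x": 0,"y": 0,"z": 0,"wx": 0,"wy": 0,"wz": 0}
    - {"hand": 15,"x": 0,"y": 0,"z": -0.95,"wx": 0,"wy": 0,"wz": 0}
    - {"hand": 15,"x": 0,"y": 0,"z": -0.95,"wx": 0,"wy": 0,"wz": 0}
    - {"hand": 15,"x": 0,"y": 0,"z": -0.95,"wx": 0,"wy": 0,"wz": 0}
    - {"hand": 15,"x": 0,"y": 0,"z": -0.95,"wx": 0,"wy": 0,"wz": 0}
    - {"hand": 15,"x": 0,"y": 0,"z": -0.95,"wx": 0,"wy": 0,"wz": 0}

```text
time_s: 14.0
position: [0.6171, 0.2773, 0.1391]
tcp_rot: [[0.253, 0.967, 0.002], [0.967, -0.253, 0.0], [0.001, 0.002, -1.0]]
force: [-0.5, 0.4, -0.4]
opening: 0.234
```

```bash
python3 - <<'E'
from h import *
print(tray(.028,-.017))
go([*tray(.028,-.017),.023],down(-14.7))
E
```

```text
[0.47276961 0.14145123]
t 14.0 pos [0.6171 0.2773 0.1391] J [14.8 39.5 78.4 -0.  62.1 29.4] F [-0.5  0.4 -0.4] op 20.3
units now-frame [-6.72 -4.22  4.63] rotvec deg [ 0.09 -0.05  0.03] | units target-frame [-6.72 -4.21  4.64]
```

>>> move_arm:
  moves:
    - {"hand": 15,"x": -0.84,"y": -0.527,"z": 0,"wx": 0,"wy": 0,"wz": 0}
    - {"hand": 15,"x": -0.84,"y": -0.527,"z": 0,"wx": 0,"wy": 0,"wz": 0}
    - {"hand": 15,"x": -0.84,"y": -0.527,"z": 0,"wx": 0,"wy": 0,"wz": 0}
    - {"hand": 15,"x": -0.84,"y": -0.527,"z": 0,"wx": 0,"wy": 0,"wz": 0}
    - {"hand": 15,"x": -0.84,"y": -0.527,"z": 0,"wx": 0,"wy": 0,"wz": 0}
    - {"hand": 15,"x": -0.84,"y": -0.527,"z": 0,"wx": 0,"wy": 0,"wz": 0}
    - {"hand": 15,"x": -0.84,"y": -0.527,"z": 0,"wx": 0,"wy": 0,"wz": 0}
    - {"hand": 15,"x": -0.84,"y": -0.527,"z": 0,"wx": 0,"wy": 0,"wz": 0}
    - {"hand": 15,"x": 0,"y": 0,"z": 0,"wx": 0,"wy": 0,"wz": 0}
    - {"hand": 15,"x": 0,"y": 0,"z": 0.92,"wx": 0,"wy": 0,"wz": 0}
    - {"hand": 15,"x": 0,"y": 0,"z": 0.92,"wx": 0,"wy": 0,"wz": 0}
    - {"hand": 15,"x": 0,"y": 0,"z": 0.92,"wx": 0,"wy": 0,"wz": 0}
    - {"hand": 15,"x": 0,"y": 0,"z": 0.92,"wx": 0,"wy": 0,"wz": 0}
    - {"hand": 15,"x": 0,"y": 0,"z": 0.92,"wx": 0,"wy": 0,"wz": 0}
    - {"hand": 15,"x": 0,"y": 0,"z": 0,"wx": 0,"wy": 0,"wz": 0}
    - {"hand": 34,"x": 0,"y": 0,"z": 0,"wx": 0,"wy": 0,"wz": 0}
    - {"hand": 34,"x": 0,"y": 0,"z": 0,"wx": 0,"wy": 0,"wz": 0}
    - {"hand": 34,"x": 0,"y": 0,"z": -0.92,"wx": 0,"wy": 0,"wz": 0}
    - {"hand": 34,"x": 0,"y": 0,"z": -0.92,"wx": 0,"wy": 0,"wz": 0}
    - {"hand": 34,"x": 0,"y": 0,"z": -0.92,"wx": 0,"wy": 0,"wz": 0}

```text
time_s: 16.0
position: [0.4729, 0.1416, 0.0925]
tcp_rot: [[0.253, 0.967, 0.002], [0.967, -0.253, 0.0], [0.001, 0.002, -1.0]]
force: [1.0, -0.1, 0.0]
opening: 0.388
```

```bash
python3 - <<'E'
from caps import *
caps(cap("side")); caps(cap("top"))
go([.6505,.139,.0175],down(-14.7))
E
```

```text
red 33 [207.8 244.9] [0.6407 0.1448 0.046 ]
red 11 [263.6 243.1] [0.4739 0.1361 0.046 ]
red 55 [104.3 313.5] [0.8408 0.4236 0.046 ]
white 15 [162.4 306.7] [0.7122 0.4024 0.046 ]
white 31 [171.7 313.7] [0.6851 0.4249 0.046 ]
white 40 [135.8 326.1] [0.7561 0.4618 0.046 ]
white 46 [108.1 326.2] [0.8173 0.4618 0.046 ]
white 25 [153.2 332.6] [0.7124 0.4804 0.046 ]
red 16 [128.5 101. ] [0.841  0.4193 0.046 ]
red 20 [198.9 163.4] [0.6079 0.1622 0.046 ]
white 13 [205.4 159.2] [0.6227 0.1388 0.046 ]
t 16.1 pos [0.4752 0.1418 0.0944] J [  3.7  32.2 107.3   0.   40.   18.3] F [ 0.2 -0.1  0.3] op 33.9
units now-frame [1.66 6.79 3.13] rotvec deg [ 0.46 -0.16  0.04] | units target-frame [1.67 6.81 3.07]
```

```bash
python3 - <<'E'
from caps import *
a=cap("top")["image"][135:185,180:240,::-1];c=cap("side");b=c["image"][215:275,170:250,::-1]
cv2.imwrite("pics/kt.png",np.vstack([cv2.resize(a,(600,300),interpolation=2)[:, :],cv2.resize(b,(600,290),interpolation=2)]))
go([.6505,.139,.0175],down(-14.7))
E
```

```text
t 16.2 pos [0.4732 0.1416 0.0919] J [  3.7  32.4 107.5   0.   39.9  18.3] F [-0.6 -0.1 -0.3] op 33.9
units now-frame [1.69 6.88 3.  ] rotvec deg [ 0.17 -0.06  0.04] | units target-frame [1.7  6.89 2.98]
```

View pics/kt.png

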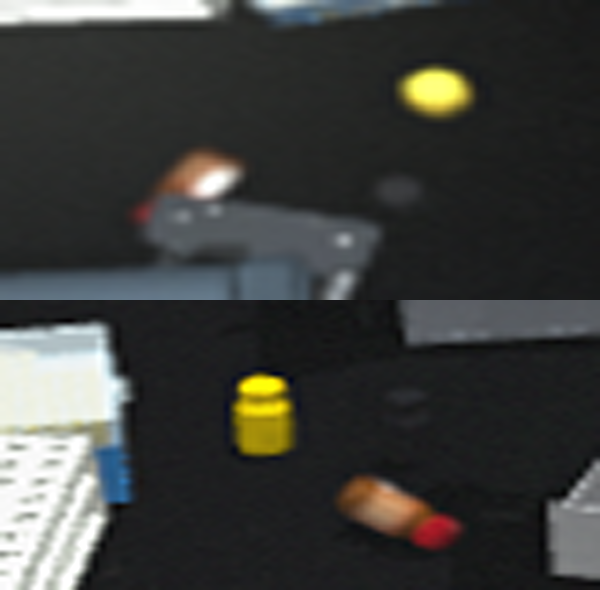

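>>> move_arm:
  moves:
    - {"hand": 40,"x": 0,"y": -0.5,"z": -0.9,"wx": 0,"wy": 0,"wz": 0}
    - {"hand": 40,"x": 0,"y": -0.8,"z": -0.9,"wx": 0,"wy": 0,"wz": 0}
    - {"hand": 40,"x": 0.9,"y": -0.8,"z": -0.9,"wx": 0,"wy": 0,"wz": 0}
    - {"hand": 40,"x": 0.9,"y": -0.8,"z": -0.5,"wx": 0,"wy": 0,"wz": 0}
    - {"hand": 40,"x": 0.9,"y": -0.5,"z": 0,"wx": 0,"wy": 0,"wz": 0}
    - {"hand": 40,"x": 0.9,"y": 0,"z": 0,"wx": 0,"wy": 0,"wz": 0}
    - {"hand": 40,"x": 0,"y": 0,"z": 0,"wx": 0,"wy": 0,"wz": 0}

```text
time_s: 16.9
position: [0.4133, 0.252, 0.1704]
tcp_rot: [[0.25, 0.968, 0.001], [0.968, -0.25, 0.001], [0.001, 0.001, -1.0]]
force: [0.8, 0.3, -0.2]
opening: 0.459
```

```bash
python3 - <<'E'
from caps import *
t=cap("top");a=t["image"][135:185,180:240,::-1];c=cap("side");b=c["image"][215:275,170:250,::-1]
cv2.imwrite("pics/kt2.png",np.vstack([cv2.resize(a,(600,300),interpolation=2)[:, :],cv2.resize(b,(600,290),interpolation=2)]))
P=pts(t);X,Y,Z=P[...,0],P[...,1],P[...,2];m=(X>.57)&(X<.68)&(Y>.1)&(Y<.22)&(Z>.008)&(Z<.04)
q=P[m];print(len(q),q.mean(0),np.linalg.eigh(np.cov(q[:,:2].T)))
caps(t);caps(c)
go([.6505,.139,.0175],down(-14.7))
E
```

```text
68 [0.59171995 0.17410402 0.01832883] EighResult(eigenvalues=array([0.00014662, 0.00019637]), eigenvectors=array([[-0.27522354, -0.96138026],
       [-0.96138026,  0.27522354]]))
red 16 [128.5 101. ] [0.841  0.4193 0.046 ]
red 16 [193.6 174.3] [0.5686 0.1813 0.046 ]
red 12 [205.6 200.8] [0.473  0.1385 0.046 ]
white 14 [198.9 168.1] [0.591  0.1624 0.046 ]
white 30 [178.2 199.1] [0.4802 0.2366 0.046 ]
red 12 [263.4 242.9] [0.4746 0.1352 0.046 ]
red 33 [228.6 262.7] [0.5708 0.2329 0.046 ]
red 54 [104.4 313.5] [0.8407 0.4235 0.046 ]
white 18 [171.6 312.9] [0.686  0.4226 0.046 ]
white 40 [107.8 326.1] [0.8181 0.4615 0.046 ]
t 17.0 pos [0.4123 0.2498 0.17  ] J [ 17.9  23.9 105.3  -0.   50.9  32.5] F [-0.3 -0.1 -0.3] op 40.1
units now-frame [-1.88 10.35  6.09] rotvec deg [-0.08  0.08  0.1 ] | units target-frame [-1.87 10.34  6.1 ]
```

View pics/kt2.png

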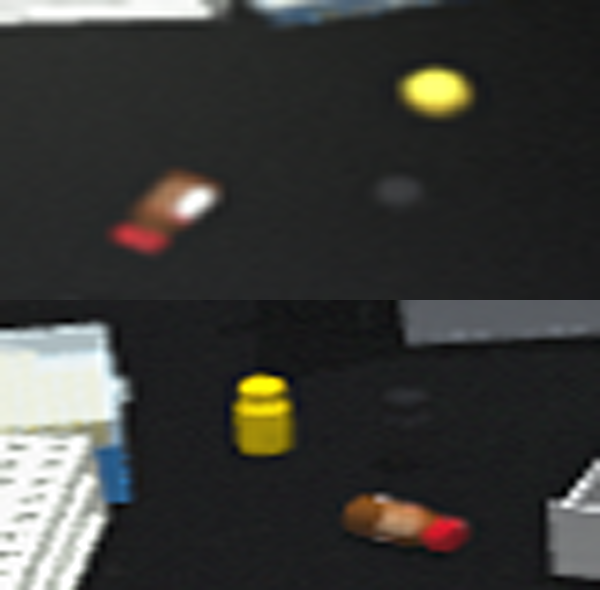

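>>> move_arm:
  moves:
    - {"hand": 40,"x": 0,"y": 0,"z": 0,"wx": 0,"wy": 0,"wz": 0}
    - {"hand": 40,"x": 0,"y": 0,"z": 0,"wx": 0,"wy": 0,"wz": 0}
    - {"hand": 40,"x": 0,"y": 0,"z": 0,"wx": 0,"wy": 0,"wz": 0}
    - {"hand": 40,"x": 0,"y": 0,"z": 0,"wx": 0,"wy": 0,"wz": 0}
    - {"hand": 40,"x": 0,"y": 0,"z": 0,"wx": 0,"wy": 0,"wz": 0}
    - {"hand": 40,"x": 0,"y": 0,"z": 0,"wx": 0,"wy": 0,"wz": 0}
    - {"hand": 40,"x": 0,"y": 0,"z": 0,"wx": 0,"wy": 0,"wz": 0}
    - {"hand": 40,"x": 0,"y": 0,"z": 0,"wx": 0,"wy": 0,"wz": 0}

```text
time_s: 17.8
position: [0.4129, 0.25, 0.1708]
tcp_rot: [[0.253, 0.967, 0.0], [0.967, -0.253, 0.0], [0.0, 0.0, -1.0]]
force: [-0.4, -0.5, 0.4]
opening: 0.456
```

```bash
cat > vd.py <<'E'
from caps import *
def vd(fn):
    out=[]
    for n in("top","side"):
        t=cap(n)
        P=pts(t);X,Y,Z=P[...,0],P[...,1],P[...,2];m=(X>.52)&(X<.68)&(Y>.09)&(Y<.25)&(Z>.006)&(Z<.03)
        k,l,st,ce=cv2.connectedComponentsWithStats(m.astype(np.uint8))
        hsv=cv2.cvtColor(t["image"],cv2.COLOR_RGB2HSV); red=((hsv[...,0]<6)|(hsv[...,0]>174))&(hsv[...,1]>170)&(hsv[...,2]>90)
        for i in range(1,k):
            if st[i,4]<25: continue
            uv=np.argwhere(l==i)[:,::-1]; p=plane(t,uv,.011)[:,:2]
            r=cv2.minAreaRect((p*1000).astype(np.float32)); rr=red[l==i]
            print(n,st[i],"rect",np.round(r[0]),np.round(r[1]),round(r[2],1),"red",p[rr].mean(0).round(3),"rest",p[~rr].mean(0).round(3))
            x,y,w,h=st[i][:4];
            out.append(cv2.resize(t["image"][max(0,y-15):y+h+15,max(0,x-20):x+w+20,::-1],(500,280),interpolation=2))
    cv2.imwrite("pics/"+fn,np.vstack(out[:2]))
E
python3 -c "
from vd import *
vd('kt3.png')"
```

```text
top [192 164  10  13  74] rect [589. 176.] [22. 48.] 59.0 red [0.574 0.188] rest [0.591 0.175]
side [221 241   7   7  43] rect [600.  88.] [19. 36.] 5.1 red [nan nan] rest [0.6   0.088]
side [215 256  17  11 108] rect [595. 177.] [30. 60.] 57.6 red [0.577 0.187] rest [0.6   0.173]
side [243 263   5   8  33] rect [528. 203.] [12. 33.] 2.3 red [nan nan] rest [0.528 0.204]vd.py:13: RuntimeWarning: Mean of empty slice.
  print(n,st[i],"rect",np.round(r[0]),np.round(r[1]),round(r[2],1),"red",p[rr].mean(0).round(3),"rest",p[~rr].mean(0).round(3))
  ret = um.true_divide(
```

View pics/kt3.png

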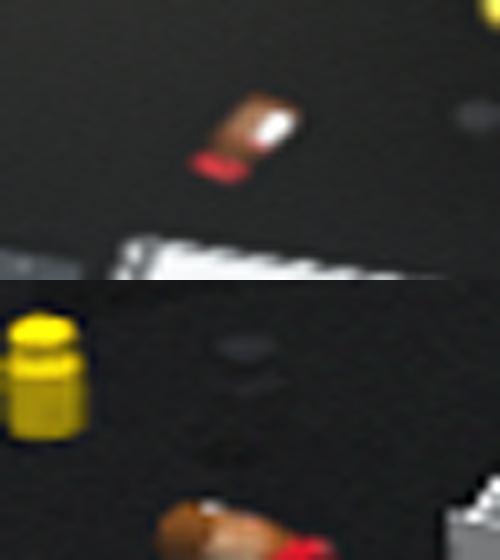

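>>> move_arm:
  moves:
    - {"hand": 45,"x": 0,"y": 0,"z": 0,"wx": 0,"wy": 0,"wz": -8.08}
    - {"hand": 45,"x": 0,"y": 0,"z": 0,"wx": 0,"wy": 0,"wz": -8.08}
    - {"hand": 45,"x": 0,"y": 0,"z": 0,"wx": 0,"wy": 0,"wz": -8.08}
    - {"hand": 45,"x": 0,"y": 0,"z": 0,"wx": 0,"wy": 0,"wz": -8.08}
    - {"hand": 45,"x": 0,"y": 0,"z": 0,"wx": 0,"wy": 0,"wz": -8.08}
    - {"hand": 45,"x": 0,"y": 0,"z": 0,"wx": 0,"wy": 0,"wz": -8.08}
    - {"hand": 45,"x": 0,"y": 0,"z": 0,"wx": 0,"wy": 0,"wz": -8.08}
    - {"hand": 45,"x": 0,"y": 0,"z": 0,"wx": 0,"wy": 0,"wz": -8.08}
    - {"hand": 45,"x": 0,"y": 0,"z": 0,"wx": 0,"wy": 0,"wz": -8.08}

```text
time_s: 18.8
position: [0.4129, 0.2501, 0.1708]
tcp_rot: [[-0.852, 0.524, 0.0], [0.524, 0.852, 0.0], [-0.0, 0.0, -1.0]]
force: [0.7, -0.1, -0.4]
opening: 0.519
```

```bash
python3 - <<'E'
from h import *
go([.592,.175,.003],down(58))
E
```

```text
t 18.8 pos [0.4129 0.2501 0.1708] J [ 17.9  23.9 105.3  -0.   50.9 -40.5] F [ 0.7 -0.1 -0.4] op 45.2
units now-frame [-7.67  1.2   6.71] rotvec deg [0.   0.   0.39] | units target-frame [-7.66  1.25  6.71]
```

>>> move_arm:
  moves:
    - {"hand": 45,"x": -0.957,"y": 0.15,"z": 0,"wx": 0,"wy": 0,"wz": 0.3}
    - {"hand": 45,"x": -0.957,"y": 0.15,"z": 0,"wx": 0,"wy": 0,"wz": 0}
    - {"hand": 45,"x": -0.957,"y": 0.15,"z": 0,"wx": 0,"wy": 0,"wz": 0}
    - {"hand": 45,"x": -0.957,"y": 0.15,"z": 0,"wx": 0,"wy": 0,"wz": 0}
    - {"hand": 45,"x": -0.957,"y": 0.15,"z": 0,"wx": 0,"wy": 0,"wz": 0}
    - {"hand": 45,"x": -0.957,"y": 0.15,"z": 0.4,"wx": 0,"wy": 0,"wz": 0}
    - {"hand": 45,"x": -0.957,"y": 0.15,"z": 0.9,"wx": 0,"wy": 0,"wz": 0}
    - {"hand": 45,"x": -0.957,"y": 0.15,"z": 0.9,"wx": 0,"wy": 0,"wz": 0}
    - {"hand": 45,"x": 0,"y": 0,"z": 0.9,"wx": 0,"wy": 0,"wz": 0}
    - {"hand": 45,"x": 0,"y": 0,"z": 0,"wx": 0,"wy": 0,"wz": 0}

```text
time_s: 19.8
position: [0.5888, 0.1726, 0.09]
tcp_rot: [[-0.845, 0.534, -0.007], [0.534, 0.845, -0.001], [0.006, -0.004, -1.0]]
force: [-0.8, 0.4, -0.2]
opening: 0.519
```

```bash
python3 - <<'E'
from vd import *
go([.592,.175,.003],down(58))
cap("wrist","w6.png")
vd("kt4.png")
E
```

```text
t 19.8 pos [0.5888 0.1726 0.09  ] J [  5.9  39.2  89.6   0.   51.6 -51.8] F [-0.8  0.4 -0.2] op 45.2
units now-frame [-0.08  0.17  3.48] rotvec deg [-0.26 -0.33 -0.31] | units target-frame [-0.06  0.15  3.48]
side [221 240   7   8  45] rect [600.  85.] [19. 39.] 5.1 red [nan nan] rest [0.6   0.086]
side [215 256  17  11 112] rect [595. 177.] [31. 60.] 57.6 red [0.576 0.189] rest [0.599 0.174]
side [243 264   5   7  33] rect [528. 206.] [12. 28.] 2.3 red [nan nan] rest [0.527 0.205]vd.py:13: RuntimeWarning: Mean of empty slice.
  print(n,st[i],"rect",np.round(r[0]),np.round(r[1]),round(r[2],1),"red",p[rr].mean(0).round(3),"rest",p[~rr].mean(0).round(3))
  ret = um.true_divide(
```

View pics/w6.png

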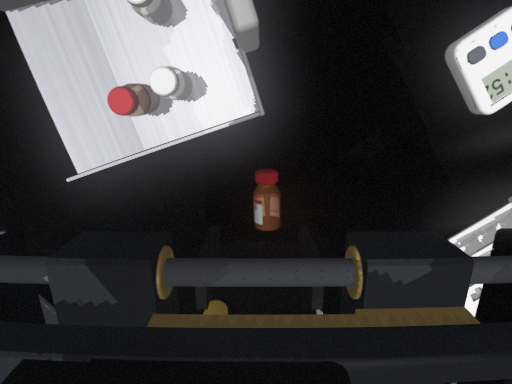

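>>> move_arm:
  moves:
    - {"hand": 45,"x": 0,"y": 0.06,"z": 0.87,"wx": 0,"wy": 0,"wz": 0}
    - {"hand": 45,"x": 0,"y": 0.05,"z": 0.87,"wx": 0,"wy": 0,"wz": 0}
    - {"hand": 45,"x": 0,"y": 0,"z": 0.87,"wx": 0,"wy": 0,"wz": 0}
    - {"hand": 45,"x": 0,"y": 0,"z": 0.85,"wx": 0,"wy": 0,"wz": 0}
    - {"hand": 15,"x": 0,"y": 0,"z": 0,"wx": 0,"wy": 0,"wz": 0}
    - {"hand": 15,"x": 0,"y": 0,"z": 0,"wx": 0,"wy": 0,"wz": 0}
    - {"hand": 15,"x": 0,"y": 0,"z": 0,"wx": 0,"wy": 0,"wz": 0}
    - {"hand": 15,"x": 0,"y": 0,"z": 0,"wx": 0,"wy": 0,"wz": 0}
    - {"hand": 15,"x": 0,"y": 0,"z": 0,"wx": 0,"wy": 0,"wz": 0}

```text
time_s: 20.85
position: [0.5935, 0.176, 0.0084]
tcp_rot: [[-0.846, 0.534, 0.003], [0.534, 0.846, 0.0], [-0.002, 0.002, -1.0]]
force: [0.1, 0.1, 4.7]
opening: 0.238
```

>>> move_arm:
  moves:
    - {"hand": 15,"x": 0,"y": 0,"z": -0.9,"wx": 0,"wy": 0,"wz": 0}
    - {"hand": 15,"x": 0,"y": 0,"z": -0.9,"wx": 0,"wy": 0,"wz": 0}
    - {"hand": 15,"x": 0,"y": 0,"z": -0.9,"wx": 0,"wy": 0,"wz": 0}
    - {"hand": 15,"x": 0,"y": 0,"z": -0.9,"wx": 0,"wy": 0,"wz": 0}
    - {"hand": 15,"x": 0,"y": 0,"z": -0.9,"wx": 0,"wy": 0,"wz": 8}
    - {"hand": 15,"x": 0,"y": 0,"z": 0,"wx": 0,"wy": 0,"wz": 8}
    - {"hand": 15,"x": 0,"y": 0,"z": 0,"wx": 0,"wy": 0,"wz": 8}
    - {"hand": 15,"x": 0,"y": 0,"z": 0,"wx": 0,"wy": 0,"wz": 8}
    - {"hand": 15,"x": 0,"y": 0,"z": 0,"wx": 0,"wy": 0,"wz": 8}
    - {"hand": 15,"x": 0,"y": 0,"z": 0,"wx": 0,"wy": 0,"wz": 8}
    - {"hand": 15,"x": 0,"y": 0,"z": 0,"wx": 0,"wy": 0,"wz": 8}
    - {"hand": 15,"x": 0,"y": 0,"z": 0,"wx": 0,"wy": 0,"wz": 8}
    - {"hand": 15,"x": 0,"y": 0,"z": 0,"wx": 0,"wy": 0,"wz": 8}
    - {"hand": 15,"x": 0,"y": 0,"z": 0,"wx": 0,"wy": 0,"wz": 0.4}

```text
time_s: 22.25
position: [0.5923, 0.1756, 0.1196]
tcp_rot: [[0.253, 0.967, 0.0], [0.967, -0.253, -0.0], [0.0, 0.0, -1.0]]
force: [0.9, 0.1, -0.7]
opening: 0.242
```

```bash
python3 - <<'E'
from vd import *
go([*tray(-.022,-.02),.016],down(-14.7))
cap("wrist","w7.png")
t=cap("top"); cv2.imwrite("pics/t7.png",cv2.resize(t["image"][170:245,160:260,::-1],None,fx=6,fy=6,interpolation=2))
E
```

```text
t 22.25 pos [0.5923 0.1756 0.1196] J [ 6.2 36.9 88.3 -0.  54.8 20.8] F [ 0.9  0.1 -0.7] op 21.0
units now-frame [-2.65 -6.28  4.14] rotvec deg [ 0.01 -0.    0.04] | units target-frame [-2.66 -6.28  4.15]
```

View pics/w7.png

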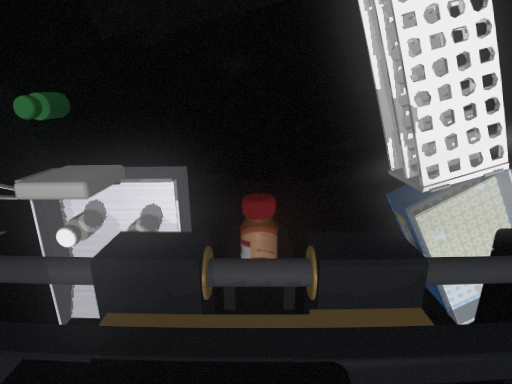

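View pics/t7.png

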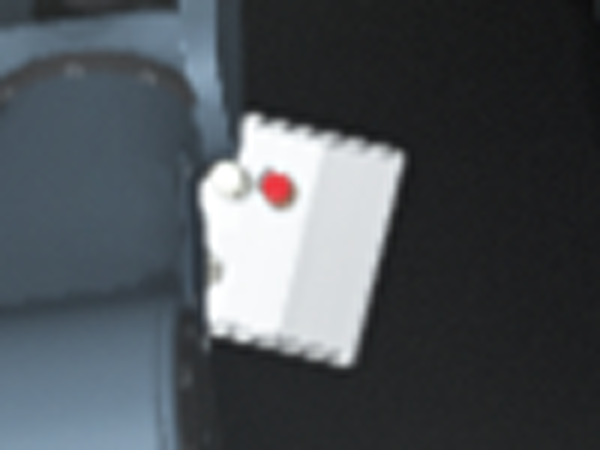

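```bash
python3 - <<'E'
from vd import *
go([*tray(-.022,-.028),.018],down(-14.7))
E
```

```text
t 22.35 pos [0.5923 0.1756 0.1195] J [ 6.2 37.  88.3 -0.  54.8 20.7] F [ 1.4 -0.8  0.5] op 20.7
units now-frame [-2.95 -6.29  4.06] rotvec deg [0.01 0.   0.21] | units target-frame [-2.98 -6.28  4.06]
```

>>> move_arm:
  moves:
    - {"hand": 15,"x": -0.425,"y": -0.9,"z": 0,"wx": 0,"wy": 0,"wz": 0.2}
    - {"hand": 15,"x": -0.425,"y": -0.9,"z": 0,"wx": 0,"wy": 0,"wz": 0}
    - {"hand": 15,"x": -0.425,"y": -0.9,"z": 0,"wx": 0,"wy": 0,"wz": 0}
    - {"hand": 15,"x": -0.425,"y": -0.9,"z": 0,"wx": 0,"wy": 0,"wz": 0}
    - {"hand": 15,"x": -0.425,"y": -0.9,"z": 0,"wx": 0,"wy": 0,"wz": 0}
    - {"hand": 15,"x": -0.425,"y": -0.9,"z": 0,"wx": 0,"wy": 0,"wz": 0}
    - {"hand": 15,"x": -0.425,"y": -0.88,"z": 0,"wx": 0,"wy": 0,"wz": 0}
    - {"hand": 15,"x": 0,"y": 0,"z": 0.8,"wx": 0,"wy": 0,"wz": 0}
    - {"hand": 15,"x": 0,"y": 0,"z": 0.8,"wx": 0,"wy": 0,"wz": 0}
    - {"hand": 15,"x": 0,"y": 0,"z": 0.8,"wx": 0,"wy": 0,"wz": 0}
    - {"hand": 15,"x": 0,"y": 0,"z": 0.8,"wx": 0,"wy": 0,"wz": 0}
    - {"hand": 15,"x": 0,"y": 0,"z": 0.7,"wx": 0,"wy": 0,"wz": 0}
    - {"hand": 15,"x": 0,"y": 0,"z": 0,"wx": 0,"wy": 0,"wz": 0}

```text
time_s: 23.65
position: [0.4207, 0.1438, 0.0204]
tcp_rot: [[0.255, 0.967, -0.003], [0.967, -0.255, -0.0], [-0.001, -0.003, -1.0]]
force: [-0.4, -0.1, -0.4]
opening: 0.242
```

```bash
python3 - <<'E'
from vd import *
go([*tray(-.022,-.028),.018],down(-14.7))
cap("wrist","w8.png")
E
```

```text
t 23.65 pos [0.4207 0.1438 0.0204] J [  4.4  39.3 116.1  -0.   24.8  19.2] F [-0.4 -0.1 -0.4] op 21.1
units now-frame [-0.    0.04  0.1 ] rotvec deg [-0.18  0.07 -0.05] | units target-frame [-0.    0.04  0.1 ]
```

View pics/w8.png

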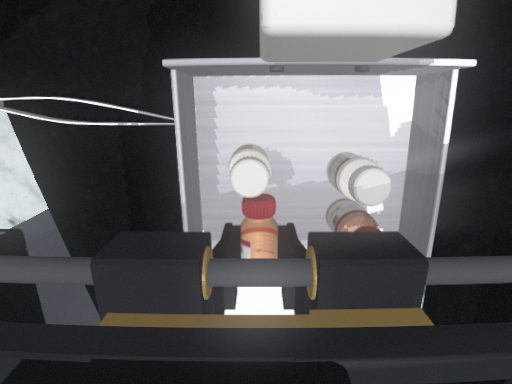

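Vial D lies in the gripper at (260,225), just clear of the white vial at (250,170), and all of them are inside the tray walls. I'll lower it a touch and release.

>>> move_arm:
  moves:
    - {"hand": 15,"x": 0,"y": 0,"z": 0.1,"wx": 0,"wy": 0,"wz": 0}
    - {"hand": 34,"x": 0,"y": 0,"z": 0,"wx": 0,"wy": 0,"wz": 0}
    - {"hand": 34,"x": 0,"y": 0,"z": 0,"wx": 0,"wy": 0,"wz": 0}
    - {"hand": 34,"x": 0,"y": 0,"z": 0,"wx": 0,"wy": 0,"wz": 0}
    - {"hand": 34,"x": 0,"y": 0,"z": -0.7,"wx": 0,"wy": 0,"wz": 0}
    - {"hand": 34,"x": 0,"y": 0,"z": -0.9,"wx": 0,"wy": 0,"wz": 0}
    - {"hand": 34,"x": 0,"y": 0,"z": -0.9,"wx": 0,"wy": 0,"wz": 0}
    - {"hand": 34,"x": 0,"y": 0,"z": -0.9,"wx": 0,"wy": 0,"wz": 0}
    - {"hand": 34,"x": 0,"y": 0,"z": -0.9,"wx": 0,"wy": 0,"wz": 0}
    - {"hand": 34,"x": 0,"y": 0,"z": -0.9,"wx": 0,"wy": 0,"wz": 0}
    - {"hand": 34,"x": 0,"y": 0,"z": -0.9,"wx": 0,"wy": 0,"wz": 0}

```text
time_s: 24.8
position: [0.4212, 0.1439, 0.1731]
tcp_rot: [[0.256, 0.967, 0.0], [0.967, -0.256, 0.0], [0.0, 0.0, -1.0]]
force: [0.5, -0.3, -0.3]
opening: 0.39
```

```bash
python3 - <<'E'
from vd import *
cap("wrist","w9.png")
go([.49,.08,.30],down(-8.5))
import json
for l in open("log.txt"): pass
E
```

```text
t 24.85 pos [0.4234 0.1443 0.176 ] J [  4.4  20.8 110.    0.   48.8  19.3] F [-0.   0.3  0.7] op 33.9
units now-frame [-1.79  3.27 -4.94] rotvec deg [ 0.38 -0.11 -6.32] | units target-frame [-2.15  3.02 -4.96]
```

View pics/w9.png

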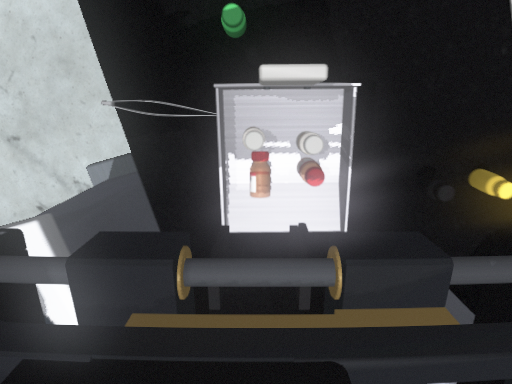

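```bash
cat > kin.py <<'E'
from h import *
import json
from scipy.optimize import least_squares
L=[json.loads(l) for l in open("log.txt")]
Rz=lambda a:Ro.from_euler("z",a,degrees=True).as_matrix()
Ry=lambda a:Ro.from_euler("y",a,degrees=True).as_matrix()
def Rw(J,s=1): return Rz(J[0])@Ry(J[1]+J[2])@Rz(s*J[3])@Ry(J[4])@Rz(J[5])
if __name__=="__main__":
    for J,p,R in L[::4]: print((Rw(J).T@np.array(R)).round(3).tolist())
    # position fit with J4=0: p = Rz1[ (a1,0,d1)+Ry2 (x,0,l2)+Ry23 (x3,0,l3) +(0,off,0)+ R6 (0,0,lt)]
    def f(q):
        o=[]
        for J,p,R in L:
            v=np.array([q[0],q[1],q[2]])+Ry(J[1])@[q[3],0,q[4]]+Ry(J[1]+J[2])@[q[5],0,q[6]]
            o.append(Rz(J[0])@v+np.array(R)@[0,0,q[7]]-p)
        return np.ravel(o)
    r=least_squares(f,[0,.1,.3,0,.4,0,.4,.2]); print(r.x.round(4),np.abs(r.fun).max(),np.sqrt((r.fun**2).mean()))
E
python3 kin.py; wc -l log.txt
```

```text
[[0.0, -1.0, -0.0], [1.0, 0.0, 0.0], [-0.0, -0.0, 1.0]]
[[0.0, -1.0, -0.0], [1.0, 0.0, 0.0], [-0.0, -0.0, 1.0]]
[[0.0, -1.0, -0.0], [1.0, 0.0, 0.0], [-0.0, -0.0, 1.0]]
[[0.0, -1.0, 0.0], [1.0, 0.0, 0.0], [-0.0, 0.0, 1.0]]
[[0.0, -1.0, -0.0], [1.0, 0.0, 0.0], [-0.0, -0.0, 1.0]]
[-0.      0.111   0.2742  0.      0.588   0.1141  0.3917  0.3055] 7.510953803357978e-10 2.854079434995583e-10
20 log.txt
```

```bash
cat > ik.py <<'E'
from kin import *
C=np.array([[0,-1,0],[1,0,0],[0,0,1.]])
LO=np.array([-176.69,-43.24,12.49,-82,0,-163.58]);HI=np.array([176.69,126.21,139.97,262,151.66,163.58])
def fk(J):
    R=Rw(J)@C
    return Rz(J[0])@(np.array([0,.111,.2742])+Ry(J[1])@[0,0,.588]+Ry(J[1]+J[2])@[.1141,0,.3917])+R@[0,0,.3055],R
def ik(p,R,J0=(0,30,100,0,50,20)):
    best=[]
    for _ in range(8):
        x0=np.array(J0,float) if _==0 else np.clip(np.array(J0)+np.random.default_rng(_).normal(0,50,6)*[.3,.3,.3,1,1,1.5],LO+1,HI-1)
        g=lambda J:np.r_[(fk(J)[0]-p)*10,Ro.from_matrix(R.T@fk(J)[1]).as_rotvec()*2]
        r=least_squares(g,x0,bounds=(LO,HI))
        if np.abs(r.fun).max()<1e-4: best.append(r.x)
    best.sort(key=lambda J:np.abs(J-J0).max()); return best
BC=np.array([.5375,-.160]);BY=np.radians(8)
def binp(x,y,z): return np.array([BC[0]+np.cos(BY)*x-np.sin(BY)*y,BC[1]+np.sin(BY)*x+np.cos(BY)*y,z])
def pour(th,lip,opt,yaw=8.,gz=.085):
    # tray rotation: yaw about z then +th about tray x
    Rt=Rz(yaw)@Ro.from_euler("x",th,degrees=True).as_matrix()
    o=lip-Rt@[0,-.09,.022]; g=o+Rt@[0,.066,gz]
    if opt=="a": Rl=np.stack([[1,0,0],[0,-1,0],[0,0,-1.]],1)   # tool x=+tx, y=-ty
    else: Rl=np.stack([[-1,0,0],[0,1,0],[0,0,-1.]],1)
    R=Rt@Rl; p=g+R@[0,0,.0187]
    return p,R,o,g
E
python3 - <<'E'
from ik import *
for opt in"ab":
    J0=(0,30,100,0,50,75 if opt=="a" else -105)
    for th in(0,20,40,55,60):
        p,R,o,g=pour(th,binp(-.005,.05,.135),opt)
        s=ik(p,R,J0); print(opt,th,p.round(3),"grip z",g[2].round(3),[x.round(0).tolist() for x in s[:3]])
        if s: J0=s[0]
E
```

```text
a 0 [0.504 0.043 0.179] grip z 0.198 [[-8.0, 25.0, 102.0, -0.0, 54.0, 74.0], [-8.0, 25.0, 102.0, -0.0, 54.0, 74.0], [-8.0, 25.0, 102.0, -0.0, 54.0, 74.0]]
a 20 [0.507 0.019 0.23 ] grip z 0.248 [[-21.0, 24.0, 97.0, 18.0, 71.0, 53.0], [-21.0, 24.0, 97.0, 18.0, 71.0, 53.0], [-21.0, 24.0, 97.0, 18.0, 71.0, 53.0]]
a 40 [ 0.513 -0.021  0.269] grip z 0.284 [[-33.0, 29.0, 90.0, 29.0, 90.0, 42.0], [-33.0, 29.0, 90.0, 29.0, 90.0, 42.0], [-33.0, 29.0, 90.0, 29.0, 90.0, 42.0]]
a 55 [ 0.518 -0.059  0.288] grip z 0.299 [[-39.0, 35.0, 84.0, 35.0, 104.0, 38.0], [-39.0, 35.0, 84.0, 35.0, 104.0, 38.0], [-39.0, 35.0, 84.0, 35.0, 104.0, 38.0]]
a 60 [ 0.52  -0.072  0.292] grip z 0.302 [[-41.0, 38.0, 83.0, 37.0, 108.0, 37.0], [-41.0, 38.0, 83.0, 37.0, 108.0, 37.0], [-41.0, 38.0, 83.0, 37.0, 108.0, 37.0]]
b 0 [0.504 0.043 0.179] grip z 0.198 [[-8.0, 25.0, 102.0, -0.0, 54.0, -106.0], [-8.0, 25.0, 102.0, -0.0, 54.0, -106.0], [-8.0, 25.0, 102.0, 0.0, 54.0, -106.0]]
b 20 [0.507 0.019 0.23 ] grip z 0.248 [[-21.0, 24.0, 97.0, 18.0, 71.0, -127.0], [-21.0, 24.0, 97.0, 18.0, 71.0, -127.0], [-21.0, 24.0, 97.0, 18.0, 71.0, -127.0]]
b 40 [ 0.513 -0.021  0.269] grip z 0.284 [[-33.0, 29.0, 90.0, 29.0, 90.0, -138.0], [-33.0, 29.0, 90.0, 29.0, 90.0, -138.0], [-33.0, 29.0, 90.0, 29.0, 90.0, -138.0]]
b 55 [ 0.518 -0.059  0.288] grip z 0.299 [[-39.0, 35.0, 84.0, 35.0, 104.0, -142.0], [-39.0, 35.0, 84.0, 35.0, 104.0, -142.0], [-39.0, 35.0, 84.0, 35.0, 104.0, -142.0]]
b 60 [ 0.52  -0.072  0.292] grip z 0.302 [[-41.0, 38.0, 83.0, 37.0, 108.0, -143.0], [-41.0, 38.0, 83.0, 37.0, 108.0, -143.0], [-41.0, 38.0, 83.0, 37.0, 108.0, -143.0]]
```

>>> move_arm:
  moves:
    - {"hand": 34,"x": 0,"y": 0,"z": 0,"wx": 0,"wy": 0,"wz": -8.2}
    - {"hand": 34,"x": 0,"y": 0,"z": 0,"wx": 0,"wy": 0,"wz": -8.2}
    - {"hand": 34,"x": 0,"y": 0,"z": 0,"wx": 0,"wy": 0,"wz": -8.2}
    - {"hand": 34,"x": 0,"y": 0,"z": 0,"wx": 0,"wy": 0,"wz": -8.2}
    - {"hand": 34,"x": 0,"y": 0,"z": 0,"wx": 0,"wy": 0,"wz": -8.2}
    - {"hand": 34,"x": 0,"y": 0,"z": 0,"wx": 0,"wy": 0,"wz": -8.2}
    - {"hand": 34,"x": 0,"y": 0,"z": 0,"wx": 0,"wy": 0,"wz": -8.2}
    - {"hand": 34,"x": 0,"y": 0,"z": 0,"wx": 0,"wy": 0,"wz": -8.2}
    - {"hand": 34,"x": 0,"y": 0,"z": 0,"wx": 0,"wy": 0,"wz": -8.2}
    - {"hand": 34,"x": 0,"y": 0,"z": 0,"wx": 0,"wy": 0,"wz": -8.2}
    - {"hand": 34,"x": 0,"y": 0,"z": 0,"wx": 0,"wy": 0,"wz": -8}
    - {"hand": 34,"x": 0,"y": 0,"z": 0,"wx": 0,"wy": 0,"wz": 0}

```text
time_s: 26.05
position: [0.4213, 0.1439, 0.1718]
tcp_rot: [[-0.967, 0.256, -0.0], [0.256, 0.967, -0.0], [0.0, -0.0, -1.0]]
force: [-0.5, -0.7, -0.1]
opening: 0.39
```

```bash
python3 - <<'E'
from h import *
go([*tray(0,.066),.0645],down(75.3)); print(tray(0,.066))
t=cap("top"); cv2.imwrite("pics/t8.png",cv2.resize(t["image"][170:245,160:260,::-1],None,fx=6,fy=6,interpolation=2))
E
```

```text
t 26.05 pos [0.4213 0.1439 0.1718] J [  4.4  21.3 110.2  -0.   48.5 -70.7] F [-0.5 -0.7 -0.1] op 33.9
units now-frame [-0.89  3.75  4.29] rotvec deg [-0.   -0.   -0.16] | units target-frame [-0.9   3.75  4.29]
[0.46674802 0.22883967]
```

View pics/t8.png

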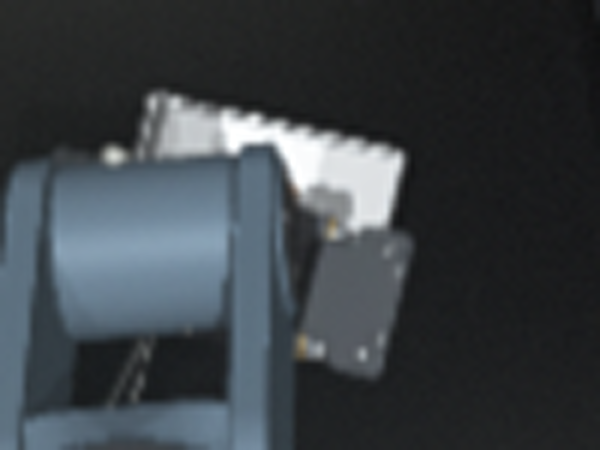

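Move over the grip and lower partly, then check with the side camera.

>>> move_arm:
  moves:
    - {"hand": 40,"x": -0.225,"y": 0.94,"z": 0,"wx": 0,"wy": 0,"wz": -0.2}
    - {"hand": 40,"x": -0.225,"y": 0.94,"z": 0,"wx": 0,"wy": 0,"wz": 0}
    - {"hand": 40,"x": -0.225,"y": 0.94,"z": 0,"wx": 0,"wy": 0,"wz": 0}
    - {"hand": 40,"x": -0.22,"y": 0.93,"z": 0,"wx": 0,"wy": 0,"wz": 0}
    - {"hand": 40,"x": 0,"y": 0,"z": 0.85,"wx": 0,"wy": 0,"wz": 0}
    - {"hand": 40,"x": 0,"y": 0,"z": 0.85,"wx": 0,"wy": 0,"wz": 0}
    - {"hand": 40,"x": 0,"y": 0,"z": 0,"wx": 0,"wy": 0,"wz": 0}

```text
time_s: 26.8
position: [0.4648, 0.2286, 0.1271]
tcp_rot: [[-0.967, 0.255, -0.006], [0.255, 0.967, -0.001], [0.005, -0.003, -1.0]]
force: [-0.5, -0.5, -0.6]
opening: 0.461
```

```bash
python3 - <<'E'
from h import *
go([*tray(0,.066),.0645],down(75.3))
t=cap("side"); cv2.imwrite("pics/s8.png",cv2.resize(t["image"][190:300,200:350,::-1],None,fx=5,fy=5,interpolation=2))
cap("wrist","w10.png")
E
```

```text
t 26.8 pos [0.4648 0.2286 0.1271] J [ 13.8  30.3 102.3   0.   47.7 -61.4] F [-0.5 -0.5 -0.6] op 40.1
units now-frame [-0.09  0.04  2.5 ] rotvec deg [-0.16 -0.3  -0.07] | units target-frame [-0.07  0.03  2.5 ]
```

View pics/s8.png

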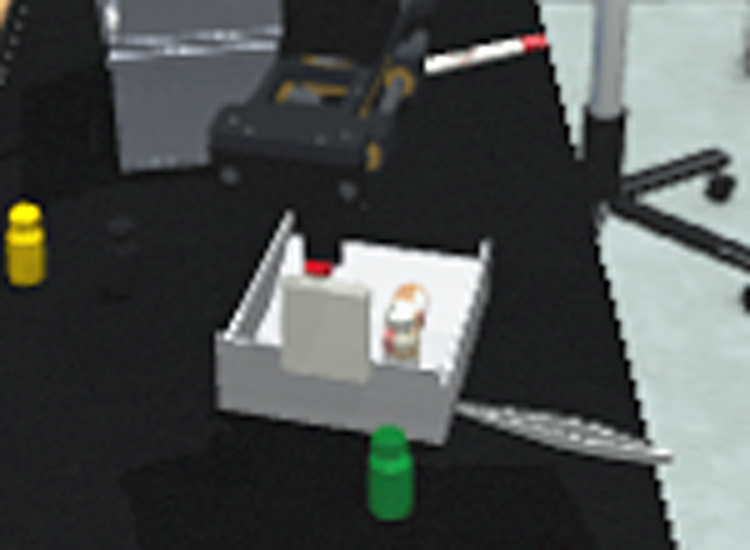

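View pics/w10.png

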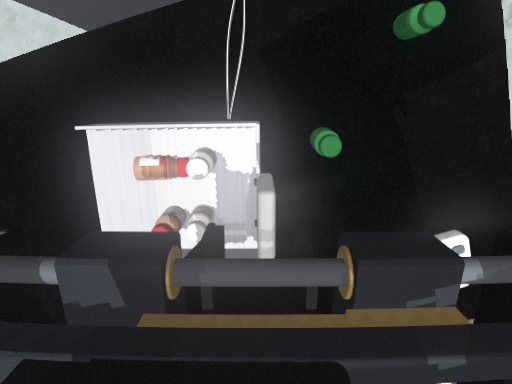

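>>> move_arm:
  moves:
    - {"hand": 40,"x": -0.04,"y": 0.03,"z": 0.8,"wx": 0,"wy": 0,"wz": 0}
    - {"hand": 40,"x": 0,"y": 0,"z": 0.8,"wx": 0,"wy": 0,"wz": 0}
    - {"hand": 40,"x": 0,"y": 0,"z": 0.8,"wx": 0,"wy": 0,"wz": 0}
    - {"hand": 40,"x": 0,"y": 0,"z": 0,"wx": 0,"wy": 0,"wz": 0}
    - {"hand": 5,"x": 0,"y": 0,"z": 0,"wx": 0,"wy": 0,"wz": 0}
    - {"hand": 5,"x": 0,"y": 0,"z": 0,"wx": 0,"wy": 0,"wz": 0}
    - {"hand": 5,"x": 0,"y": 0,"z": 0,"wx": 0,"wy": 0,"wz": 0}
    - {"hand": 5,"x": 0,"y": 0,"z": 0,"wx": 0,"wy": 0,"wz": 0}
    - {"hand": 5,"x": 0,"y": 0,"z": 0,"wx": 0,"wy": 0,"wz": 0}
    - {"hand": 5,"x": 0,"y": 0,"z": 0,"wx": 0,"wy": 0,"wz": 0}

```text
time_s: 27.9
position: [0.4691, 0.2299, 0.0702]
tcp_rot: [[-0.968, 0.253, 0.003], [0.253, 0.968, 0.001], [-0.002, 0.001, -1.0]]
force: [0.2, 1.0, 5.8]
opening: 0.135
```

```bash
python3 - <<'E'
from ik import *
p,R,o,g=pour(0,binp(-.005,.05,.15),"b")
go(p,R)
E
```

```text
t 27.9 pos [0.4691 0.2299 0.0702] J [ 13.8  36.1 104.1   0.   39.7 -61.5] F [0.2 1.  5.8] op 11.8
units now-frame [-3.24 -6.86 -4.97] rotvec deg [  0.06   0.14 -22.64] | units target-frame [-0.34 -7.59 -4.96]
```

>>> move_arm:
  moves:
    - {"hand": 5,"x": 0,"y": 0,"z": -0.15,"wx": 0,"wy": 0,"wz": 0}
    - {"hand": 5,"x": 0,"y": 0,"z": -0.2,"wx": 0,"wy": 0,"wz": 0}
    - {"hand": 5,"x": 0,"y": 0,"z": -0.3,"wx": 0,"wy": 0,"wz": 0}
    - {"hand": 5,"x": 0,"y": 0,"z": -0.3,"wx": 0,"wy": 0,"wz": 0}
    - {"hand": 5,"x": 0,"y": 0,"z": -0.3,"wx": 0,"wy": 0,"wz": 0}
    - {"hand": 5,"x": 0,"y": 0,"z": -0.15,"wx": 0,"wy": 0,"wz": 0}
    - {"hand": 5,"x": 0,"y": 0,"z": 0,"wx": 0,"wy": 0,"wz": 0}

```text
time_s: 28.6
position: [0.4686, 0.2296, 0.1051]
tcp_rot: [[-0.967, 0.253, 0.002], [0.253, 0.967, 0.0], [-0.001, 0.001, -1.0]]
force: [0.1, 0.2, -3.6]
opening: 0.14
```

```bash
python3 - <<'E'
from ik import *
p,R,o,g=pour(0,binp(-.005,.05,.15),"b")
go(p,R)
t=cap("side"); cv2.imwrite("pics/s9.png",cv2.resize(t["image"][190:300,200:350,::-1],None,fx=5,fy=5,interpolation=2))
E
```

```text
t 28.6 pos [0.4686 0.2296 0.1051] J [ 13.8  32.5 103.    0.   44.4 -61.5] F [ 0.1  0.2 -3.6] op 12.2
units now-frame [-3.25 -6.85 -3.57] rotvec deg [  0.03   0.09 -22.65] | units target-frame [-0.36 -7.57 -3.57]
```

View pics/s9.png

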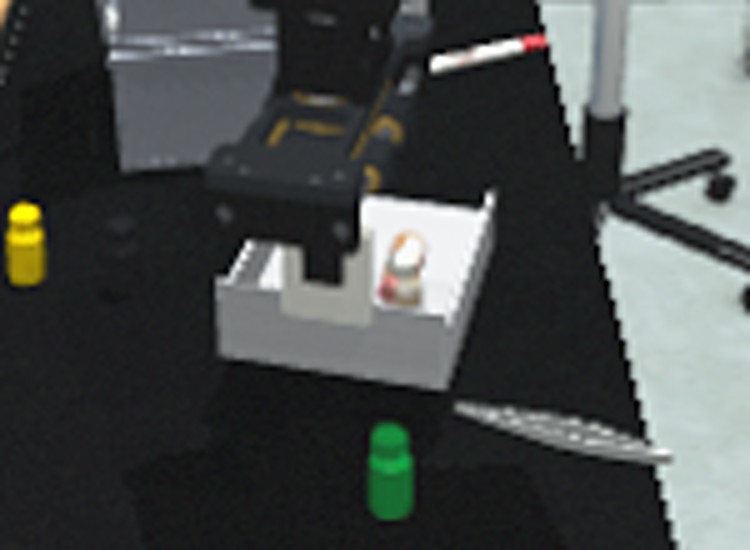

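>>> move_arm:
  moves:
    - {"hand": 5,"x": 0,"y": 0,"z": -0.2,"wx": 0,"wy": 0,"wz": -1}
    - {"hand": 5,"x": 0,"y": 0,"z": -0.35,"wx": 0,"wy": 0,"wz": -2}
    - {"hand": 5,"x": 0,"y": 0,"z": -0.4,"wx": 0,"wy": 0,"wz": -3}
    - {"hand": 5,"x": 0,"y": 0,"z": -0.4,"wx": 0,"wy": 0,"wz": -3}
    - {"hand": 5,"x": 0,"y": 0,"z": -0.4,"wx": 0,"wy": 0,"wz": -3}
    - {"hand": 5,"x": 0,"y": 0,"z": -0.4,"wx": 0,"wy": 0,"wz": -3}
    - {"hand": 5,"x": 0,"y": 0,"z": -0.4,"wx": 0,"wy": 0,"wz": -3}
    - {"hand": 5,"x": 0,"y": 0,"z": -0.4,"wx": 0,"wy": 0,"wz": -3}
    - {"hand": 5,"x": 0,"y": 0,"z": -0.4,"wx": 0,"wy": 0,"wz": -1.6}
    - {"hand": 5,"x": 0,"y": 0,"z": -0.2,"wx": 0,"wy": 0,"wz": 0}
    - {"hand": 5,"x": 0,"y": 0,"z": 0,"wx": 0,"wy": 0,"wz": 0}

```text
time_s: 29.75
position: [0.4685, 0.2295, 0.1937]
tcp_rot: [[-0.99, -0.138, 0.001], [-0.138, 0.99, 0.0], [-0.001, 0.0, -1.0]]
force: [-0.6, 0.3, -3.2]
opening: 0.135
```

```bash
python3 - <<'E'
from ik import *
p,R,o,g=pour(0,binp(-.005,.05,.15),"b")
go(p,R)
t=cap("side","s10.png");P=pts(t)
s=bot.read_state();q=(P-s["position"])@np.array(s["tcp_rot"])  # tool coords: y=tray y, x=-tray x, z down
X,Y,Z=q[...,0],q[...,1],q[...,2]
m=(abs(X)<.06)&(Y<-.02)&(Y>-.155)&(Z>.02)&(Z<.09)
for y in np.arange(-.15,-.02,.02):
    mm=m&(abs(Y-y)<.01); print(y.round(3),mm.sum(), np.percentile(Z[mm],[5,50,95]).round(3) if mm.any() else "")
E
```

```text
t 29.75 pos [0.4685 0.2295 0.1937] J [ 13.8  24.5  98.7   0.   56.7 -84.1] F [-0.6  0.3 -3.2] op 11.7
units now-frame [-0.38 -7.57 -0.02] rotvec deg [ 0.01  0.08 -0.08] | units target-frame [-0.36 -7.57 -0.02]
-0.15 43 [0.049 0.051 0.055]
-0.13 72 [0.052 0.057 0.062]
-0.11 69 [0.045 0.064 0.068]
-0.09 72 [0.021 0.055 0.068]
-0.07 22 [0.02  0.036 0.054]
-0.05 69 [0.022 0.035 0.045]
-0.03 2 [0.032 0.035 0.038]
```

View pics/s10.png

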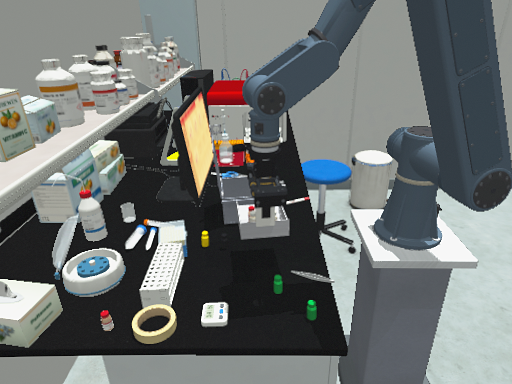

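>>> move_arm:
  moves:
    - {"hand": 5,"x": 0,"y": -0.15,"z": 0,"wx": 0,"wy": 0,"wz": 0}
    - {"hand": 5,"x": -0.03,"y": -0.3,"z": 0,"wx": 0,"wy": 0,"wz": 0}
    - {"hand": 5,"x": -0.03,"y": -0.45,"z": 0,"wx": 0,"wy": 0,"wz": 0}
    - {"hand": 5,"x": -0.03,"y": -0.55,"z": 0,"wx": 0,"wy": 0,"wz": 0}
    - {"hand": 5,"x": -0.03,"y": -0.55,"z": 0,"wx": 0,"wy": 0,"wz": 0}
    - {"hand": 5,"x": -0.03,"y": -0.55,"z": 0,"wx": 0,"wy": 0,"wz": 0}
    - {"hand": 5,"x": -0.03,"y": -0.55,"z": 0,"wx": 0,"wy": 0,"wz": 0}
    - {"hand": 5,"x": -0.03,"y": -0.55,"z": 0,"wx": 0,"wy": 0,"wz": 0}
    - {"hand": 5,"x": -0.03,"y": -0.55,"z": 0,"wx": 0,"wy": 0,"wz": 0}
    - {"hand": 5,"x": -0.03,"y": -0.55,"z": 0,"wx": 0,"wy": 0,"wz": 0}
    - {"hand": 5,"x": -0.03,"y": -0.55,"z": 0,"wx": 0,"wy": 0,"wz": 0}
    - {"hand": 5,"x": -0.03,"y": -0.55,"z": 0,"wx": 0,"wy": 0,"wz": 0}
    - {"hand": 5,"x": -0.03,"y": -0.55,"z": 0,"wx": 0,"wy": 0,"wz": 0}
    - {"hand": 5,"x": 0,"y": -0.5,"z": 0,"wx": 0,"wy": 0,"wz": 0}
    - {"hand": 5,"x": 0,"y": -0.35,"z": 0,"wx": 0,"wy": 0,"wz": 0}
    - {"hand": 5,"x": 0,"y": -0.2,"z": 0,"wx": 0,"wy": 0,"wz": 0}
    - {"hand": 5,"x": 0,"y": -0.1,"z": 0,"wx": 0,"wy": 0,"wz": 0}
    - {"hand": 5,"x": 0,"y": 0,"z": 0,"wx": 0,"wy": 0,"wz": 0}

```text
time_s: 31.6
position: [0.5031, 0.0437, 0.193]
tcp_rot: [[-0.99, -0.138, -0.0], [-0.138, 0.99, 0.0], [0.0, 0.0, -1.0]]
force: [-0.1, -0.8, -2.9]
opening: 0.135
```

```bash
python3 - <<'E'
from ik import *
p,R,o,g=pour(0,binp(-.005,.05,.15),"b",gz=.089)
go(p,R)
cap("top","t11.png"); cap("side","s11.png")
E
```

```text
t 31.6 pos [0.5031 0.0437 0.193 ] J [  -7.7   23.4  100.9    0.    55.6 -105.7] F [-0.1 -0.8 -2.9] op 11.7
units now-frame [-0.03 -0.02 -0.21] rotvec deg [ 0.01 -0.   -0.07] | units target-frame [-0.03 -0.02 -0.21]
```

View pics/t11.png

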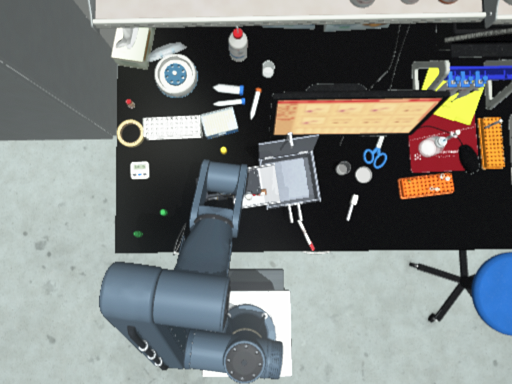

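View pics/s11.png

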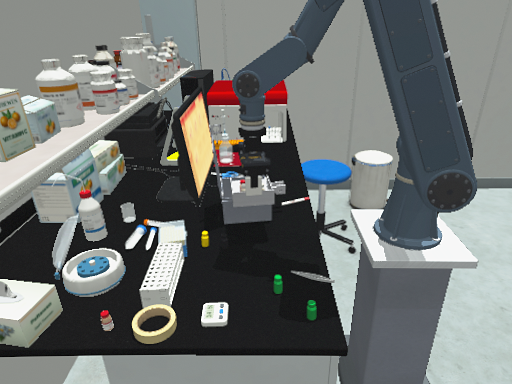

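>>> move_arm:
  moves:
    - {"hand": 5,"x": 0,"y": -0.08,"z": -0.21,"wx": -2,"wy": 0,"wz": 0}
    - {"hand": 5,"x": 0,"y": -0.15,"z": -0.43,"wx": -4,"wy": 0,"wz": 0}
    - {"hand": 5,"x": 0,"y": -0.15,"z": -0.43,"wx": -4,"wy": 0,"wz": 0}
    - {"hand": 5,"x": 0,"y": -0.15,"z": -0.43,"wx": -4,"wy": 0,"wz": 0}
    - {"hand": 5,"x": 0,"y": -0.08,"z": -0.21,"wx": -2,"wy": 0,"wz": 0}
    - {"hand": 5,"x": 0,"y": 0,"z": 0,"wx": 0,"wy": 0,"wz": 0}
    - {"hand": 5,"x": 0,"y": 0,"z": 0,"wx": 0,"wy": 0,"wz": 0}

```text
time_s: 32.4
position: [0.5056, 0.0244, 0.2335]
tcp_rot: [[-0.99, -0.133, -0.039], [-0.139, 0.952, 0.272], [0.001, 0.275, -0.961]]
force: [-0.6, -0.6, -3.2]
opening: 0.133
```

```bash
python3 - <<'E'
from ik import *
p,R,o,g=pour(16,binp(-.005,.05,.15),"b",gz=.089)
go(p,R); print(g)
t=cap("top"); s=cap("side")
cv2.imwrite("pics/p1.png",np.vstack([cv2.resize(t["image"][140:220,230:340,::-1],(550,300),interpolation=2),cv2.resize(s["image"][130:230,190:310,::-1],(550,290),interpolation=2)]))
E
```

```text
t 32.4 pos [0.5056 0.0244 0.2335] J [ -18.8   22.3   97.    15.3   68.8 -123.3] F [-0.6 -0.6 -3.2] op 11.6
units now-frame [-0.04  0.05 -0.23] rotvec deg [-0.04 -0.02 -0.05] | units target-frame [-0.04  0.05 -0.23]
[0.50729026 0.01902702 0.25740396]
```

View pics/p1.png

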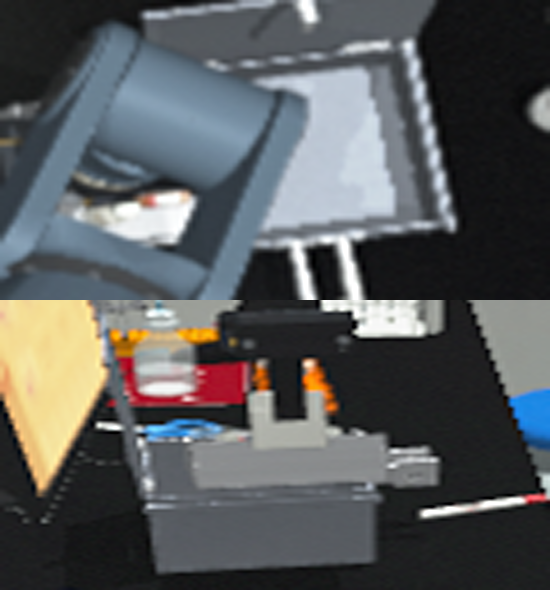

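>>> move_arm:
  moves:
    - {"hand": 5,"x": 0,"y": -0.15,"z": -0.43,"wx": -4,"wy": 0,"wz": 0}
    - {"hand": 5,"x": 0,"y": -0.19,"z": -0.54,"wx": -5,"wy": 0,"wz": 0}
    - {"hand": 5,"x": 0,"y": -0.19,"z": -0.54,"wx": -5,"wy": 0,"wz": 0}
    - {"hand": 5,"x": 0,"y": -0.19,"z": -0.54,"wx": -5,"wy": 0,"wz": 0}
    - {"hand": 5,"x": 0,"y": -0.19,"z": -0.54,"wx": -5,"wy": 0,"wz": 0}
    - {"hand": 5,"x": 0,"y": -0.19,"z": -0.54,"wx": -5,"wy": 0,"wz": 0}
    - {"hand": 5,"x": 0,"y": -0.19,"z": -0.54,"wx": -5,"wy": 0,"wz": 0}
    - {"hand": 5,"x": 0,"y": -0.19,"z": -0.54,"wx": -5,"wy": 0,"wz": 0}
    - {"hand": 5,"x": 0,"y": -0.11,"z": -0.32,"wx": -3,"wy": 0,"wz": 0}
    - {"hand": 5,"x": 0,"y": 0,"z": 0,"wx": 0,"wy": 0,"wz": 0}
    - {"hand": 5,"x": 0,"y": 0,"z": 0,"wx": 0,"wy": 0,"wz": 0}
    - {"hand": 5,"x": 0,"y": 0,"z": 0,"wx": 0,"wy": 0,"wz": 0}
    - {"hand": 5,"x": 0,"y": 0,"z": 0,"wx": 0,"wy": 0,"wz": 0}
    - {"hand": 5,"x": 0,"y": 0,"z": 0,"wx": 0,"wy": 0,"wz": 0}

```text
time_s: 33.9
position: [0.5189, -0.069, 0.3033]
tcp_rot: [[-0.99, -0.075, -0.118], [-0.14, 0.526, 0.839], [-0.001, 0.847, -0.531]]
force: [-0.6, 0.3, -3.1]
opening: 0.137
```

```bash
python3 - <<'E'
from ik import *
p,R,o,g=pour(58,binp(-.005,.05,.15),"b",gz=.089)
go(p,R)
t=cap("top"); s=cap("side")
cv2.imwrite("pics/p2.png",np.vstack([cv2.resize(t["image"][140:220,230:340,::-1],(550,300),interpolation=2),cv2.resize(s["image"][130:230,190:310,::-1],(550,290),interpolation=2)]))
E
```

```text
t 33.9 pos [ 0.5189 -0.069   0.3033] J [ -40.3   35.7   82.6   36.3  107.8 -142.1] F [-0.6  0.3 -3.1] op 11.9
units now-frame [-0.03  0.13 -0.13] rotvec deg [-0.07 -0.    0.04] | units target-frame [-0.03  0.13 -0.13]
```

View pics/p2.png

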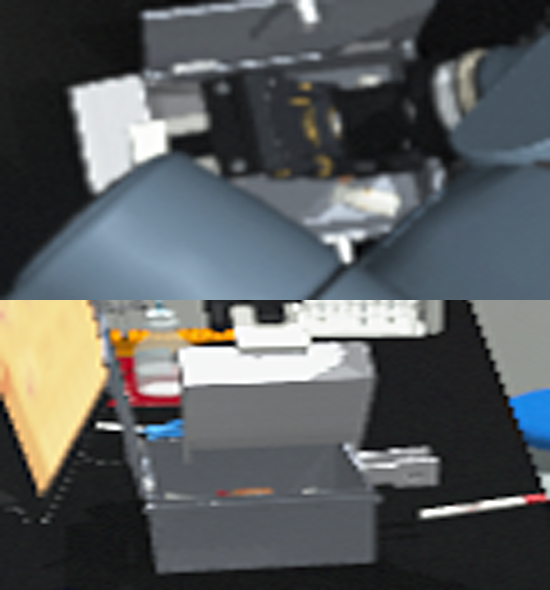

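```bash
python3 - <<'E'
from h import *
cap("wrist","w12.png")
E
```

```text
(no output)
```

View pics/w12.png

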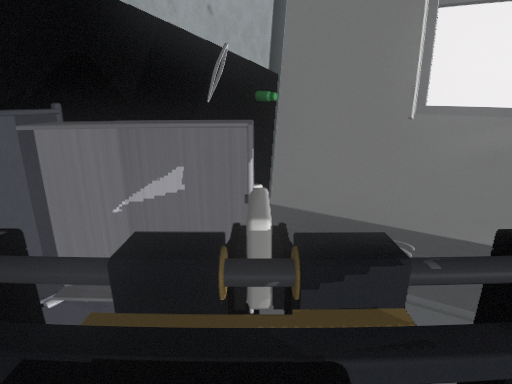

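>>> move_arm:
  moves:
    - {"hand": 5,"x": 0,"y": 0.17,"z": 0.66,"wx": 6,"wy": 0,"wz": 0}
    - {"hand": 5,"x": 0,"y": 0.17,"z": 0.66,"wx": 6,"wy": 0,"wz": 0}
    - {"hand": 5,"x": 0,"y": 0.17,"z": 0.66,"wx": 6,"wy": 0,"wz": 0}
    - {"hand": 5,"x": 0,"y": 0.17,"z": 0.66,"wx": 6,"wy": 0,"wz": 0}
    - {"hand": 5,"x": 0,"y": 0.17,"z": 0.66,"wx": 6,"wy": 0,"wz": 0}
    - {"hand": 5,"x": 0,"y": 0.17,"z": 0.66,"wx": 6,"wy": 0,"wz": 0}
    - {"hand": 5,"x": 0,"y": 0.17,"z": 0.66,"wx": 6,"wy": 0,"wz": 0}
    - {"hand": 5,"x": 0,"y": 0.17,"z": 0.66,"wx": 6,"wy": 0,"wz": 0}
    - {"hand": 5,"x": 0,"y": 0.17,"z": 0.66,"wx": 6,"wy": 0,"wz": 0}
    - {"hand": 5,"x": 0,"y": 0.11,"z": 0.44,"wx": 4,"wy": 0,"wz": 0}
    - {"hand": 5,"x": 0,"y": 0.9,"z": 0,"wx": 0,"wy": 0,"wz": 0}
    - {"hand": 5,"x": 0,"y": 0.9,"z": 0,"wx": 0,"wy": 0,"wz": 0}
    - {"hand": 5,"x": 0,"y": 0.9,"z": 0,"wx": 0,"wy": 0,"wz": 0}
    - {"hand": 5,"x": 0,"y": 0.9,"z": 0,"wx": 0,"wy": 0,"wz": 0}
    - {"hand": 5,"x": 0,"y": 0.9,"z": 0,"wx": 0,"wy": 0,"wz": 0}
    - {"hand": 5,"x": 0,"y": 0,"z": 0,"wx": 0,"wy": 0,"wz": 0}

```text
time_s: 35.65
position: [0.486, 0.1572, 0.194]
tcp_rot: [[-0.99, -0.14, -0.003], [-0.14, 0.99, 0.002], [0.002, 0.002, -1.0]]
force: [-1.0, -0.5, -2.0]
opening: 0.138
```

```bash
python3 - <<'E'
from ik import *
go([.469,.2,.075],down(98))
t=cap("top"); s=cap("side"); cap("wrist","w13.png")
cv2.imwrite("pics/p3.png",np.vstack([cv2.resize(t["image"][140:220,200:340,::-1],(600,340),interpolation=2),cv2.resize(s["image"][130:230,190:310,::-1],(600,250),interpolation=2)]))
E
```

```text
t 35.65 pos [0.486  0.1572 0.194 ] J [  5.3  23.8 100.    0.2  56.3 -92.9] F [-1.  -0.5 -2. ] op 12.0
units now-frame [0.42 1.78 4.77] rotvec deg [ 0.14 -0.13  0.06] | units target-frame [0.43 1.79 4.76]
```

View pics/p3.png

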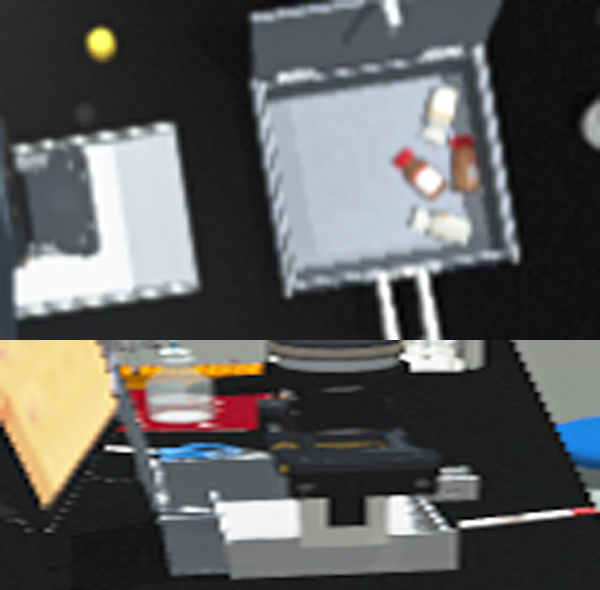

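View pics/w13.png

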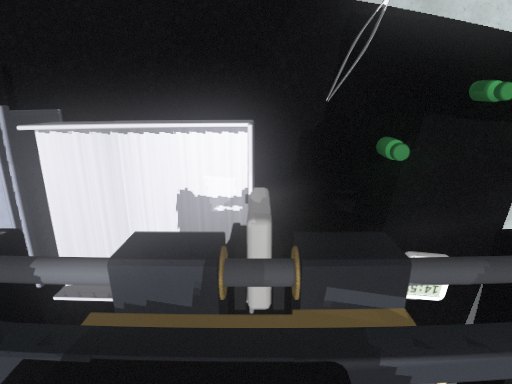

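>>> move_arm:
  moves:
    - {"hand": 5,"x": 0,"y": 0.9,"z": 0.3,"wx": 0,"wy": 0,"wz": 0}
    - {"hand": 5,"x": 0,"y": 0.9,"z": 0.6,"wx": 0,"wy": 0,"wz": 0}
    - {"hand": 5,"x": 0,"y": 0.9,"z": 0.8,"wx": 0,"wy": 0,"wz": 0}
    - {"hand": 5,"x": 0,"y": 0,"z": 0.8,"wx": 0,"wy": 0,"wz": 0}
    - {"hand": 5,"x": 0,"y": 0,"z": 0.8,"wx": 0,"wy": 0,"wz": 0}
    - {"hand": 5,"x": 0,"y": 0,"z": 0.7,"wx": 0,"wy": 0,"wz": 0}
    - {"hand": 5,"x": 0,"y": 0,"z": 0.4,"wx": 0,"wy": 0,"wz": 0}
    - {"hand": 5,"x": 0,"y": 0,"z": 0.3,"wx": 0,"wy": 0,"wz": 0}
    - {"hand": 5,"x": 0,"y": 0,"z": 0.1,"wx": 0,"wy": 0,"wz": 0}
    - {"hand": 5,"x": 0,"y": 0,"z": 0,"wx": 0,"wy": 0,"wz": 0}

```text
time_s: 36.8
position: [0.4787, 0.2213, 0.0741]
tcp_rot: [[-0.99, -0.138, 0.0], [-0.138, 0.99, 0.0], [-0.0, 0.0, -1.0]]
force: [-0.3, -0.4, -3.0]
opening: 0.132
```

```bash
python3 - <<'E'
from ik import *
go([.475,.225,.070],down(98))
E
```

```text
t 36.8 pos [0.4787 0.2213 0.0741] J [ 12.7  35.9 103.1  -0.   40.9 -85.3] F [-0.3 -0.4 -3. ] op 11.5
units now-frame [0.12 0.17 0.17] rotvec deg [ 0.    0.01 -0.08] | units target-frame [0.12 0.17 0.17]
```

>>> move_arm:
  moves:
    - {"hand": 5,"x": 0,"y": 0,"z": 0.1,"wx": 0,"wy": 0,"wz": 0}
    - {"hand": 5,"x": 0,"y": 0,"z": 0.1,"wx": 0,"wy": 0,"wz": 0}
    - {"hand": 5,"x": 0,"y": 0,"z": 0,"wx": 0,"wy": 0,"wz": 0}

```text
time_s: 37.1
position: [0.479, 0.2217, 0.0702]
tcp_rot: [[-0.99, -0.138, 0.002], [-0.138, 0.99, 0.0], [-0.002, 0.0, -1.0]]
force: [-0.5, -0.1, 3.4]
opening: 0.137
```

>>> move_arm:
  moves:
    - {"hand": 34,"x": 0,"y": 0,"z": 0,"wx": 0,"wy": 0,"wz": 0}
    - {"hand": 34,"x": 0,"y": 0,"z": 0,"wx": 0,"wy": 0,"wz": 0}
    - {"hand": 34,"x": 0,"y": 0,"z": 0,"wx": 0,"wy": 0,"wz": 0}
    - {"hand": 34,"x": 0,"y": 0,"z": -0.9,"wx": 0,"wy": 0,"wz": 0}
    - {"hand": 34,"x": 0,"y": 0,"z": -0.9,"wx": 0,"wy": 0,"wz": 0}
    - {"hand": 34,"x": 0,"y": 0,"z": -0.9,"wx": 0,"wy": 0,"wz": 0}
    - {"hand": 34,"x": 0,"y": 0,"z": -0.9,"wx": 0,"wy": 0,"wz": 0}
    - {"hand": 34,"x": 0,"y": 0,"z": -0.9,"wx": 0,"wy": 0,"wz": 0}
    - {"hand": 34,"x": 0,"y": 0,"z": -0.9,"wx": 0,"wy": 0,"wz": 0}
    - {"hand": 34,"x": 0,"y": 0,"z": -0.9,"wx": 0,"wy": 0,"wz": 0}

```text
time_s: 38.1
position: [0.4781, 0.2214, 0.2274]
tcp_rot: [[-0.99, -0.138, -0.0], [-0.138, 0.99, -0.0], [0.0, -0.0, -1.0]]
force: [0.2, -0.2, 0.7]
opening: 0.389
```

```bash
python3 - <<'E'
from ik import *
t=cap("top","t13.png"); s=cap("side","s13.png")
go([.469,.2,.075],down(98))
E
```

```text
t 38.2 pos [0.4804 0.222  0.2294] J [ 12.7  22.2  95.6  -0.   61.8 -85.3] F [ 0.3 -0.3 -0.5] op 33.7
units now-frame [ 0.62 -0.81  6.17] rotvec deg [ 0.03  0.4  -0.04] | units target-frame [ 0.57 -0.81  6.18]
```

View pics/t13.png

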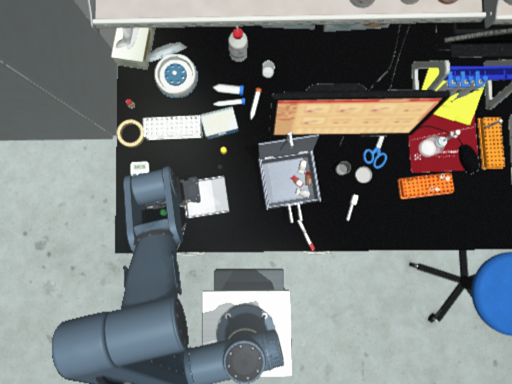

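View pics/s13.png

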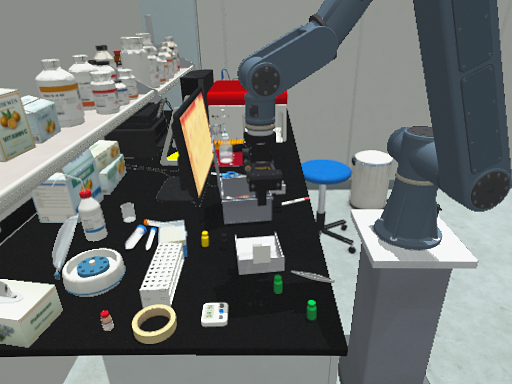

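```bash
python3 - <<'E'
from ik import *
for n in("top","side"):
    P=pts(cap(n)); q=P-np.array([*BC,0]); c,s_=np.cos(BY),np.sin(BY)
    xb=q[...,0]*c+q[...,1]*s_; yb=-q[...,0]*s_+q[...,1]*c; z=P[...,2]
    for zz in np.arange(.04,.5,.04):
        m=(abs(z-zz)<.02)&(abs(yb)<.1)&(xb>.06)&(xb<.35)
        if m.sum()>3: print(n,zz.round(2),m.sum(),np.percentile(xb[m],[0,10,25,50,75,100]).round(3))
    m=(xb>.08)&(xb<.135)&(abs(yb)<.03)&(z>.275)&(z<.36)
    print("tongue",m.sum(),xb[m].mean(),yb[m].mean(),z[m].min(),z[m].max(),np.percentile(yb[m],[5,95]) if m.any() else "")
E
```

```text
top 0.04 138 [0.06  0.068 0.083 0.083 0.085 0.349]
top 0.08 319 [0.06  0.081 0.083 0.154 0.164 0.176]
top 0.12 390 [0.061 0.086 0.09  0.092 0.169 0.189]
top 0.16 369 [0.091 0.093 0.094 0.165 0.176 0.187]
top 0.2 392 [0.095 0.097 0.099 0.172 0.182 0.204]
top 0.24 421 [0.099 0.101 0.102 0.176 0.187 0.196]
top 0.28 395 [0.103 0.105 0.107 0.185 0.193 0.203]
top 0.32 330 [0.075 0.104 0.189 0.195 0.201 0.239]
top 0.36 392 [0.19  0.194 0.199 0.205 0.212 0.237]
top 0.4 152 [0.192 0.198 0.202 0.208 0.212 0.223]
tongue 65 0.10290628146616423 0.002455554549859366 0.27500991096243377 0.33649018538269826 [-0.01878477  0.01379482]
side 0.04 191 [0.06  0.064 0.069 0.077 0.088 0.188]
side 0.08 354 [0.061 0.067 0.076 0.094 0.173 0.214]
side 0.12 229 [0.068 0.095 0.167 0.179 0.192 0.221]
side 0.16 227 [0.097 0.101 0.175 0.184 0.198 0.224]
side 0.2 232 [0.101 0.105 0.18  0.19  0.203 0.23 ]
side 0.24 247 [0.105 0.109 0.185 0.195 0.208 0.235]
side 0.28 255 [0.109 0.114 0.19  0.2   0.214 0.239]
side 0.32 311 [0.08  0.093 0.117 0.202 0.215 0.244]
side 0.36 187 [0.194 0.199 0.204 0.211 0.22  0.242]
side 0.4 50 [0.197 0.203 0.207 0.213 0.218 0.228]
tongue 99 0.10268711401427728 0.005318161496078107 0.2761582027884423 0.33671343354849104 [-0.00077507  0.01093851]
```

```bash
python3 - <<'E'
from ik import *
R0=down(98); H=binp(.086,0,.101)
p=binp(.105,0,.284); J0=bot.read_state()["joint_positions"]
print("target",p)
for a in(0,15,30,45,60):
    Q=Ro.from_rotvec(-np.radians(a)*R0[:,1]).as_matrix()
    pp=H+Q@(p-H); s=ik(pp,Q@R0,J0); print(a,pp.round(3),[x.round(0).tolist() for x in s[:1]]); J0=s[0] if s else J0
go(binp(.105,0,.37),R0)
E
```

```text
target [ 0.64147815 -0.14538682  0.284     ]
0 [ 0.641 -0.145  0.284] [[-22.0, 30.0, 73.0, -0.0, 78.0, -120.0]]
15 [ 0.594 -0.152  0.283] [[-29.0, 20.0, 91.0, 11.0, 57.0, -132.0]]
30 [ 0.548 -0.158  0.269] [[-39.0, 15.0, 108.0, 34.0, 41.0, -160.0]]
45 [ 0.508 -0.164  0.244] []
60 [ 0.475 -0.169  0.209] []
t 38.3 pos [0.4782 0.2215 0.2265] J [ 12.7  22.4  95.9  -0.   61.7 -85.3] F [-0.9  0.1  0.2] op 34.2
units now-frame [ -4.44 -15.44  -5.74] rotvec deg [-0.    0.03 -0.04] | units target-frame [ -4.42 -15.44  -5.74]
```

>>> move_arm:
  moves:
    - {"hand": 40,"x": -0.2,"y": -0.9,"z": -0.9,"wx": 0,"wy": 0,"wz": 0}
    - {"hand": 40,"x": -0.26,"y": -0.9,"z": -0.9,"wx": 0,"wy": 0,"wz": 0}
    - {"hand": 40,"x": -0.26,"y": -0.9,"z": -0.9,"wx": 0,"wy": 0,"wz": 0}
    - {"hand": 40,"x": -0.26,"y": -0.9,"z": -0.9,"wx": 0,"wy": 0,"wz": 0}
    - {"hand": 40,"x": -0.26,"y": -0.9,"z": -0.9,"wx": 0,"wy": 0,"wz": 0}
    - {"hand": 40,"x": -0.26,"y": -0.9,"z": -0.9,"wx": 0,"wy": 0,"wz": 0}
    - {"hand": 40,"x": -0.26,"y": -0.9,"z": -0.34,"wx": 0,"wy": 0,"wz": 0}
    - {"hand": 40,"x": -0.26,"y": -0.9,"z": 0,"wx": 0,"wy": 0,"wz": 0}
    - {"hand": 40,"x": -0.26,"y": -0.9,"z": 0,"wx": 0,"wy": 0,"wz": 0}
    - {"hand": 40,"x": -0.26,"y": -0.9,"z": 0,"wx": 0,"wy": 0,"wz": 0}
    - {"hand": 40,"x": -0.26,"y": -0.9,"z": 0,"wx": 0,"wy": 0,"wz": 0}
    - {"hand": 40,"x": -0.26,"y": -0.9,"z": 0,"wx": 0,"wy": 0,"wz": 0}
    - {"hand": 40,"x": -0.26,"y": -0.9,"z": 0,"wx": 0,"wy": 0,"wz": 0}
    - {"hand": 40,"x": -0.26,"y": -0.9,"z": 0,"wx": 0,"wy": 0,"wz": 0}
    - {"hand": 40,"x": -0.26,"y": -0.9,"z": 0,"wx": 0,"wy": 0,"wz": 0}
    - {"hand": 40,"x": -0.26,"y": -0.9,"z": 0,"wx": 0,"wy": 0,"wz": 0}
    - {"hand": 40,"x": -0.26,"y": -0.9,"z": 0,"wx": 0,"wy": 0,"wz": 0}
    - {"hand": 40,"x": 0,"y": -0.14,"z": 0,"wx": 0,"wy": 0,"wz": 0}
    - {"hand": 40,"x": 0,"y": 0,"z": 0,"wx": 0,"wy": 0,"wz": 0}

```text
time_s: 40.2
position: [0.6391, -0.1459, 0.3678]
tcp_rot: [[-0.991, -0.137, -0.004], [-0.137, 0.991, 0.002], [0.003, 0.002, -1.0]]
force: [-0.4, -0.7, -0.1]
opening: 0.463
```

```bash
python3 - <<'E'
from ik import *
go(binp(.105,0,.287),down(98))
c=cap("wrist","w14.png"); s=cap("side"); 
cv2.imwrite("pics/s14.png",cv2.resize(s["image"][100:230,190:310,::-1],(550,590),interpolation=2))
E
```

```text
t 40.2 pos [ 0.6391 -0.1459  0.3678] J [ -22.6   26.2   65.8    0.    88.1 -120.5] F [-0.4 -0.7 -0.1] op 40.3
units now-frame [-0.11  0.    3.23] rotvec deg [ 0.14 -0.19 -0.12] | units target-frame [-0.1   0.01  3.23]
```

View pics/w14.png

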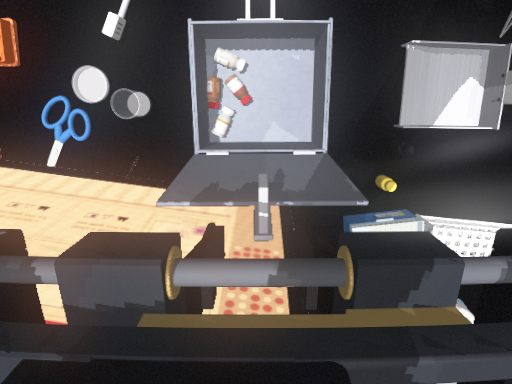

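View pics/s14.png

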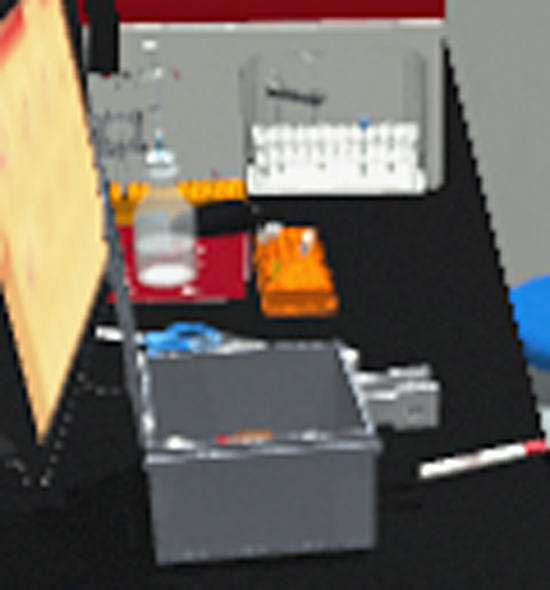

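>>> move_arm:
  moves:
    - {"hand": 40,"x": -0.06,"y": 0,"z": 0.8,"wx": 0,"wy": 0,"wz": 0}
    - {"hand": 40,"x": -0.04,"y": 0,"z": 0.8,"wx": 0,"wy": 0,"wz": 0}
    - {"hand": 40,"x": 0,"y": 0,"z": 0.8,"wx": 0,"wy": 0,"wz": 0}
    - {"hand": 40,"x": 0,"y": 0,"z": 0.75,"wx": 0,"wy": 0,"wz": 0}
    - {"hand": 40,"x": 0,"y": 0,"z": 0,"wx": 0,"wy": 0,"wz": 0}
    - {"hand": 8,"x": 0,"y": 0,"z": 0,"wx": 0,"wy": 0,"wz": 0}
    - {"hand": 8,"x": 0,"y": 0,"z": 0,"wx": 0,"wy": 0,"wz": 0}
    - {"hand": 8,"x": 0,"y": 0,"z": 0,"wx": 0,"wy": 0,"wz": 0}
    - {"hand": 8,"x": 0,"y": 0,"z": 0,"wx": 0,"wy": 0,"wz": 0}

```text
time_s: 41.2
position: [0.6425, -0.1439, 0.2925]
tcp_rot: [[-0.99, -0.138, 0.002], [-0.138, 0.99, 0.003], [-0.002, 0.003, -1.0]]
force: [-0.6, 8.3, 4.0]
opening: 0.183
```

>>> move_arm:
  moves:
    - {"hand": 8,"x": 0.4,"y": 0,"z": -0.03,"wx": 0,"wy": 0,"wz": 0}
    - {"hand": 8,"x": 0.72,"y": 0,"z": -0.02,"wx": 0,"wy": 0,"wz": 0}
    - {"hand": 8,"x": 0.72,"y": 0,"z": 0.06,"wx": 0,"wy": 0,"wz": 0}
    - {"hand": 8,"x": 0.72,"y": 0,"z": 0.13,"wx": 0,"wy": 0,"wz": 0}
    - {"hand": 8,"x": 0,"y": 0,"z": 0,"wx": 0,"wy": 0,"wz": 0}

```text
time_s: 41.7
position: [0.577, -0.1522, 0.2892]
tcp_rot: [[-0.99, -0.138, -0.0], [-0.138, 0.99, 0.003], [-0.0, 0.003, -1.0]]
force: [-2.5, 5.5, 5.4]
opening: 0.136
```

```bash
python3 - <<'E'
from ik import *
go(binp(.105,0,.287),down(98))
s=cap("side"); 
cv2.imwrite("pics/s15.png",cv2.resize(s["image"][100:230,190:310,::-1],(550,590),interpolation=2))
E
```

```text
t 41.7 pos [ 0.577  -0.1522  0.2892] J [ -25.6   24.2   81.6    0.2   74.4 -123.6] F [-2.5  5.5  5.4] op 11.8
units now-frame [-2.59 -0.09  0.09] rotvec deg [ 0.19  0.   -0.06] | units target-frame [-2.59 -0.09  0.09]
```

View pics/s15.png

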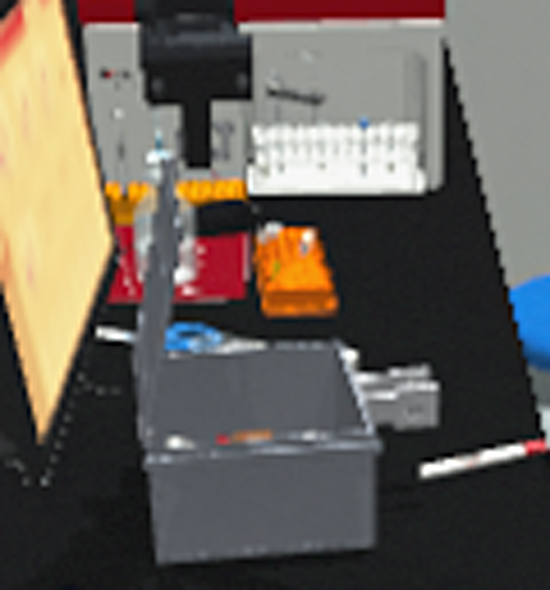

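>>> move_arm:
  moves:
    - {"hand": 8,"x": 0.5,"y": 0,"z": 0.08,"wx": 0,"wy": 0,"wz": 0}
    - {"hand": 8,"x": 0.7,"y": 0,"z": 0.16,"wx": 0,"wy": 0,"wz": 0}
    - {"hand": 8,"x": 0.7,"y": 0,"z": 0.22,"wx": 0,"wy": 0,"wz": 0}
    - {"hand": 8,"x": 0,"y": 0,"z": 0,"wx": 0,"wy": 0,"wz": 0}

```text
time_s: 42.15
position: [0.5292, -0.159, 0.2747]
tcp_rot: [[-0.99, -0.138, -0.004], [-0.138, 0.99, 0.004], [0.004, 0.005, -1.0]]
force: [1.2, 4.2, -5.3]
opening: 0.128
```

```bash
python3 - <<'E'
from ik import *
go(binp(.105,0,.287),down(98))
s=cap("side"); 
cv2.imwrite("pics/s16.png",cv2.resize(s["image"][100:230,190:310,::-1],(550,590),interpolation=2))
E
```

```text
t 42.15 pos [ 0.5292 -0.159   0.2747] J [-2.840e+01  2.140e+01  8.870e+01  1.000e-01  7.020e+01 -1.263e+02] F [ 1.2  4.2 -5.3] op 11.1
units now-frame [-4.52 -0.08 -0.51] rotvec deg [ 0.27 -0.2  -0.09] | units target-frame [-4.52 -0.09 -0.49]
```

View pics/s16.png

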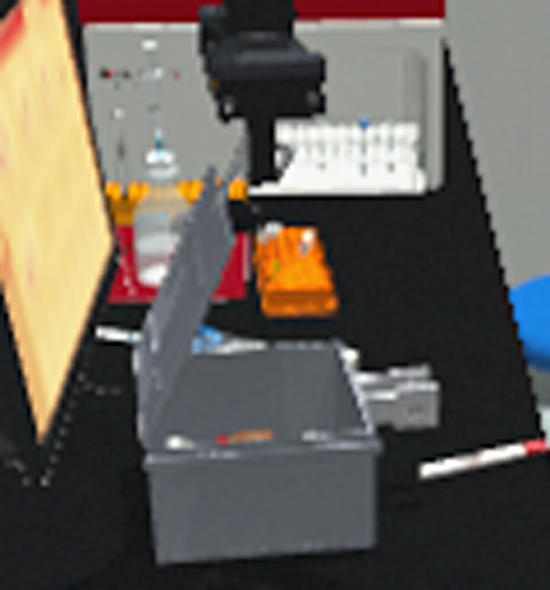

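>>> move_arm:
  moves:
    - {"hand": 8,"x": 0.5,"y": 0,"z": 0.24,"wx": 0,"wy": 0,"wz": 0}
    - {"hand": 8,"x": 0.63,"y": 0,"z": 0.36,"wx": 0,"wy": 0,"wz": 0}
    - {"hand": 8,"x": 0.58,"y": 0,"z": 0.42,"wx": 0,"wy": 0,"wz": 0}
    - {"hand": 8,"x": 0.54,"y": 0,"z": 0.46,"wx": 0,"wy": 0,"wz": 0}
    - {"hand": 8,"x": 0,"y": 0,"z": 0,"wx": 0,"wy": 0,"wz": 0}

```text
time_s: 42.7
position: [0.4729, -0.1672, 0.2391]
tcp_rot: [[-0.99, -0.138, -0.007], [-0.138, 0.99, 0.003], [0.006, 0.004, -1.0]]
force: [-6.5, 5.4, 3.8]
opening: 0.122
```

```bash
python3 - <<'E'
from ik import *
go(binp(.105,0,.287),down(98))
s=cap("side"); 
cv2.imwrite("pics/s17.png",cv2.resize(s["image"][100:230,190:310,::-1],(550,590),interpolation=2))
E
```

```text
t 42.7 pos [ 0.4729 -0.1672  0.2391] J [-3.220e+01  1.970e+01  9.810e+01 -1.000e-01  6.270e+01 -1.302e+02] F [-6.5  5.4  3.8] op 10.6
units now-frame [-6.79 -0.06 -1.96] rotvec deg [ 0.22 -0.34 -0.05] | units target-frame [-6.8  -0.07 -1.92]
```

View pics/s17.png

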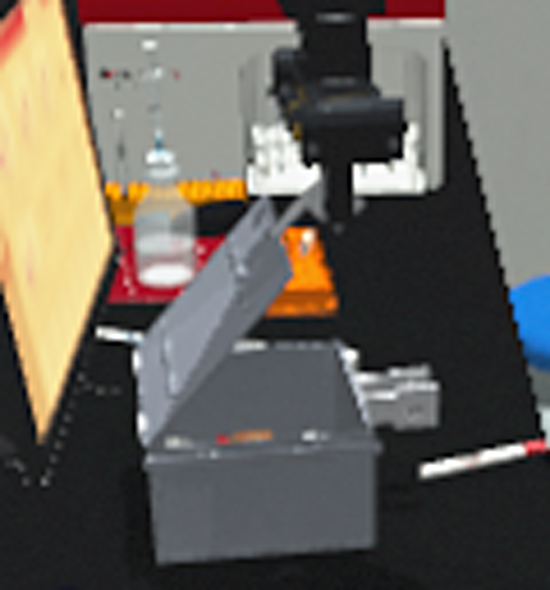

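>>> move_arm:
  moves:
    - {"hand": 40,"x": 0,"y": 0,"z": 0,"wx": 0,"wy": 0,"wz": 0}
    - {"hand": 40,"x": 0,"y": 0,"z": 0,"wx": 0,"wy": 0,"wz": 0}
    - {"hand": 40,"x": 0,"y": 0,"z": 0,"wx": 0,"wy": 0,"wz": 0}
    - {"hand": 40,"x": 0,"y": 0,"z": -0.8,"wx": 0,"wy": 0,"wz": 0}
    - {"hand": 40,"x": 0,"y": 0,"z": -0.9,"wx": 0,"wy": 0,"wz": 0}
    - {"hand": 40,"x": 0,"y": 0,"z": -0.9,"wx": 0,"wy": 0,"wz": 0}
    - {"hand": 40,"x": 0,"y": 0,"z": -0.9,"wx": 0,"wy": 0,"wz": 0}
    - {"hand": 0,"x": 0,"y": 0,"z": -0.9,"wx": 0,"wy": 0,"wz": 0}
    - {"hand": 0,"x": -0.7,"y": 0,"z": 0,"wx": 0,"wy": 0,"wz": 0}
    - {"hand": 0,"x": -0.7,"y": 0,"z": 0,"wx": 0,"wy": 0,"wz": 0}
    - {"hand": 0,"x": -0.7,"y": 0,"z": 0,"wx": 0,"wy": 0,"wz": 0}
    - {"hand": 0,"x": -0.1,"y": 0,"z": 0,"wx": 0,"wy": 0,"wz": 0}
    - {"hand": 0,"x": 0,"y": 0,"z": 0,"wx": 0,"wy": 0,"wz": 0}

```text
time_s: 44.05
position: [0.5309, -0.1614, 0.3494]
tcp_rot: [[-0.99, -0.139, 0.0], [-0.139, 0.99, -0.001], [-0.0, -0.001, -1.0]]
force: [-0.3, 0.9, 0.5]
opening: 0.037
```

```bash
python3 - <<'E'
from ik import *
go(binp(-.01,0,.22),down(98))
s=cap("side");  P=pts(s)
q=P-np.array([*BC,0]); c,s_=np.cos(BY),np.sin(BY)
xb=q[...,0]*c+q[...,1]*s_; yb=-q[...,0]*s_+q[...,1]*c; z=P[...,2]
m=(xb>-.03)&(xb<.085)&(abs(yb)<.08)&(z>.12)&(z<.3)
a=np.polyfit(xb[m],z[m],1); print("lid deg",np.degrees(np.arctan(-a[0])),m.sum(), "z at -.01",np.polyval(a,-.01))
cv2.imwrite("pics/s18.png",cv2.resize(s["image"][100:230,190:310,::-1],(550,590),interpolation=2))
E
```

```text
t 44.05 pos [ 0.5309 -0.1614  0.3494] J [ -28.4   17.6   82.4   -0.    80.  -126.4] F [-0.3  0.9  0.5] op 3.2
units now-frame [0.13 0.02 5.18] rotvec deg [-0.05  0.   -0.02] | units target-frame [0.13 0.02 5.18]
lid deg 49.38207281408792 565 z at -.01 0.2294148397111603
```

View pics/s18.png

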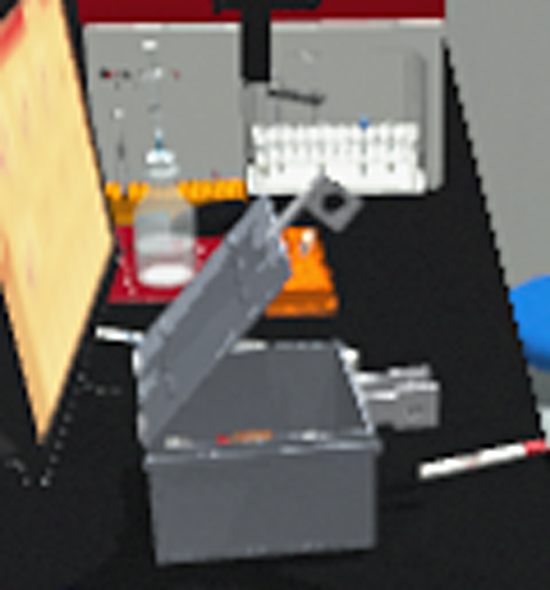

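>>> move_arm:
  moves:
    - {"hand": 0,"x": 0,"y": 0,"z": 0.9,"wx": 0,"wy": 0,"wz": 0}
    - {"hand": 0,"x": 0,"y": 0,"z": 0.9,"wx": 0,"wy": 0,"wz": 0}
    - {"hand": 0,"x": 0,"y": 0,"z": 0.9,"wx": 0,"wy": 0,"wz": 0}
    - {"hand": 0,"x": 0,"y": 0,"z": 0.9,"wx": 0,"wy": 0,"wz": 0}
    - {"hand": 0,"x": 0,"y": 0,"z": 0.7,"wx": 0,"wy": 0,"wz": 0}
    - {"hand": 0,"x": 0,"y": 0,"z": 0.4,"wx": 0,"wy": 0,"wz": 0}
    - {"hand": 0,"x": 0,"y": 0,"z": 0.4,"wx": 0,"wy": 0,"wz": 0}
    - {"hand": 0,"x": 0,"y": 0,"z": 0.4,"wx": 0,"wy": 0,"wz": 0}
    - {"hand": 0,"x": 0,"y": 0,"z": 0.4,"wx": 0,"wy": 0,"wz": 0}
    - {"hand": 0,"x": 0,"y": 0,"z": 0.4,"wx": 0,"wy": 0,"wz": 0}
    - {"hand": 0,"x": 0,"y": 0,"z": 0.4,"wx": 0,"wy": 0,"wz": 0}

```text
time_s: 45.2
position: [0.5306, -0.1611, 0.1812]
tcp_rot: [[-0.99, -0.138, 0.0], [-0.138, 0.99, -0.0], [-0.0, -0.0, -1.0]]
force: [0.4, -1.2, 2.4]
opening: 0.01
```

```bash
python3 - <<'E'
from ik import *
go(binp(-.055,0,.12),down(98))
s=cap("side")
cv2.imwrite("pics/s19.png",cv2.resize(s["image"][100:230,190:310,::-1],(550,590),interpolation=2))
E
```

```text
t 45.2 pos [ 0.5306 -0.1611  0.1812] J [ -28.4   27.9   94.8   -0.    57.3 -126.4] F [ 0.4 -1.2  2.4] op 0.8
units now-frame [1.92 0.   2.45] rotvec deg [-0.02  0.01 -0.04] | units target-frame [1.92 0.   2.45]
```

View pics/s19.png

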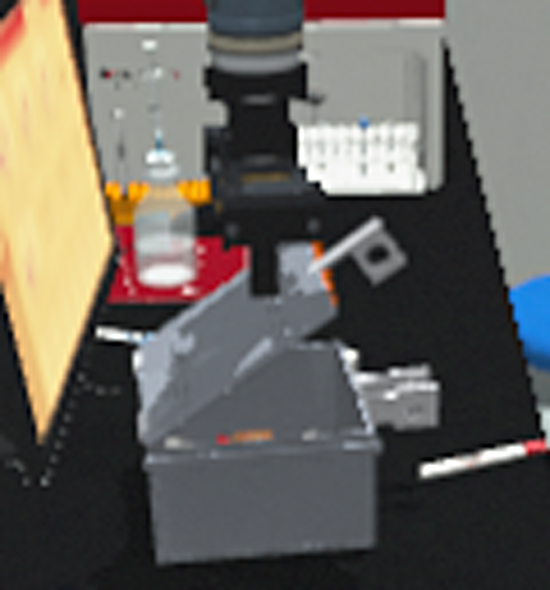

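>>> move_arm:
  moves:
    - {"hand": 0,"x": 0.2,"y": 0,"z": 0.4,"wx": 0,"wy": 0,"wz": 0}
    - {"hand": 0,"x": 0.3,"y": 0,"z": 0.4,"wx": 0,"wy": 0,"wz": 0}
    - {"hand": 0,"x": 0.3,"y": 0,"z": 0.4,"wx": 0,"wy": 0,"wz": 0}
    - {"hand": 0,"x": 0.3,"y": 0,"z": 0.4,"wx": 0,"wy": 0,"wz": 0}
    - {"hand": 0,"x": 0.3,"y": 0,"z": 0.4,"wx": 0,"wy": 0,"wz": 0}
    - {"hand": 0,"x": 0.3,"y": 0,"z": 0.3,"wx": 0,"wy": 0,"wz": 0}
    - {"hand": 0,"x": 0,"y": 0,"z": 0.25,"wx": 0,"wy": 0,"wz": 0}
    - {"hand": 0,"x": 0,"y": 0,"z": 0.2,"wx": 0,"wy": 0,"wz": 0}
    - {"hand": 0,"x": 0,"y": 0,"z": 0.1,"wx": 0,"wy": 0,"wz": 0}

```text
time_s: 46.15
position: [0.4882, -0.1668, 0.11]
tcp_rot: [[-0.99, -0.138, -0.001], [-0.138, 0.99, 0.0], [0.001, 0.0, -1.0]]
force: [-0.5, 0.7, 1.2]
opening: 0.006
```

```bash
python3 - <<'E'
from ik import *
go(binp(-.055,0,.106),down(98))
s=cap("side")
cv2.imwrite("pics/s20.png",cv2.resize(s["image"][100:230,190:310,::-1],(550,590),interpolation=2))
E
```

```text
t 46.15 pos [ 0.4882 -0.1668  0.11  ] J [ -31.3   31.8  103.5   -0.    44.8 -129.2] F [-0.5  0.7  1.2] op 0.6
units now-frame [ 0.21 -0.01  0.16] rotvec deg [ 0.02 -0.04 -0.05] | units target-frame [ 0.21 -0.01  0.16]
```

View pics/s20.png

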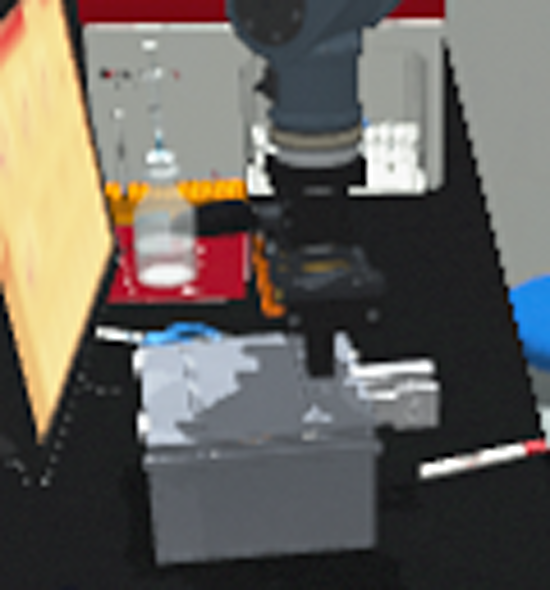

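Nearly shut. I'll press gently until resistance builds.

>>> move_arm:
  moves:
    - {"hand": 0,"x": 0,"y": 0,"z": 0.1,"wx": 0,"wy": 0,"wz": 0}
    - {"hand": 0,"x": 0,"y": 0,"z": 0.1,"wx": 0,"wy": 0,"wz": 0}
    - {"hand": 0,"x": 0,"y": 0,"z": 0.08,"wx": 0,"wy": 0,"wz": 0}
    - {"hand": 0,"x": 0,"y": 0,"z": 0,"wx": 0,"wy": 0,"wz": 0}

```text
time_s: 46.6
position: [0.4888, -0.167, 0.1062]
tcp_rot: [[-0.99, -0.139, 0.001], [-0.139, 0.99, -0.001], [-0.001, -0.001, -1.0]]
force: [-4.6, 1.7, 19.8]
opening: 0.003
```

>>> move_arm:
  moves:
    - {"hand": 0,"x": 0,"y": 0,"z": -0.5,"wx": 0,"wy": 0,"wz": 0}
    - {"hand": 0,"x": 0,"y": 0,"z": -0.9,"wx": 0,"wy": 0,"wz": 0}
    - {"hand": 40,"x": 0,"y": -0.9,"z": -0.9,"wx": 0,"wy": 0,"wz": 0}
    - {"hand": 40,"x": 0,"y": -0.9,"z": -0.9,"wx": 0,"wy": 0,"wz": 0}
    - {"hand": 40,"x": 0,"y": -0.9,"z": -0.5,"wx": 0,"wy": 0,"wz": 0}
    - {"hand": 40,"x": 0,"y": -0.9,"z": 0,"wx": 0,"wy": 0,"wz": 0}
    - {"hand": 40,"x": 0,"y": -0.9,"z": 0,"wx": 0,"wy": 0,"wz": 0}
    - {"hand": 40,"x": 0,"y": -0.9,"z": 0,"wx": 0,"wy": 0,"wz": 0}
    - {"hand": 40,"x": 0,"y": 0,"z": 0,"wx": 0,"wy": 0,"wz": 0}

```text
time_s: 47.5
position: [0.5081, -0.3038, 0.1962]
tcp_rot: [[-0.991, -0.136, 0.002], [-0.136, 0.991, -0.003], [-0.002, -0.003, -1.0]]
force: [-0.7, -0.2, -0.1]
opening: 0.447
```

```bash
python3 - <<'E'
from ik import *
go(binp(-.055,0,.106),down(98))
s=cap("side");t=cap("top"); w=cap("wrist","w21.png")
for n,c in(("top",t),("side",s)):
    P=pts(c);q=P-np.array([*BC,0]); co,s_=np.cos(BY),np.sin(BY)
    xb=q[...,0]*co+q[...,1]*s_; yb=-q[...,0]*s_+q[...,1]*co; z=P[...,2]
    m=(xb>-.08)&(xb<.08)&(abs(yb)<.07)&(z>.08)&(z<.13); a=np.polyfit(xb[m],z[m],1);print(n,a,m.sum())
cv2.imwrite("pics/s21.png",np.vstack([cv2.resize(t["image"][140:255,250:380,::-1],(560,330),interpolation=2),cv2.resize(s["image"][140:220,200:300,::-1],(560,260),interpolation=2)]))
E
```

```text
t 47.5 pos [ 0.5081 -0.3038  0.1962] J [ -41.7   29.4   88.7   -0.    61.7 -139.5] F [-0.7 -0.2 -0.1] op 38.9
units now-frame [0.26 5.54 3.59] rotvec deg [-0.18  0.11 -0.18] | units target-frame [0.23 5.53 3.61]
top [0.00261164 0.10569887] 1859
side [-0.00120169  0.1055986 ] 691
```

View pics/s21.png

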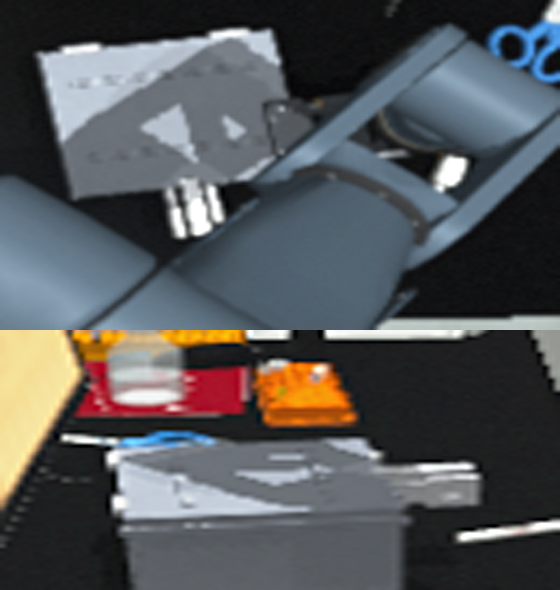

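View pics/w21.png

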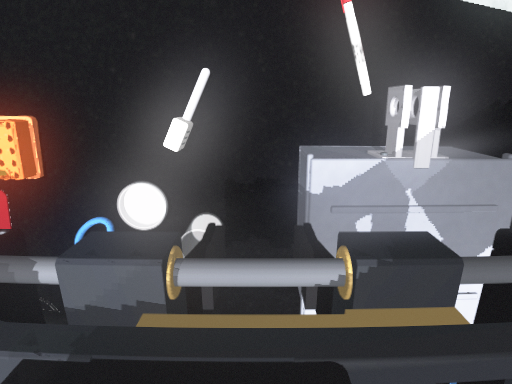

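```bash
cat > pin.py <<'E'
from ik import *
def pin(c):
    P=pts(c); im=c["image"].astype(int); z=P[...,2]
    m=(P[...,0]>.36)&(P[...,0]<.53)&(P[...,1]>-.45)&(P[...,1]<-.34)&(im.min(2)>110)&(z<.05)
    m=cv2.morphologyEx(m.astype(np.uint8),cv2.MORPH_OPEN,np.ones((2,2)))>0
    k,l,st,ce=cv2.connectedComponentsWithStats(m.astype(np.uint8)); i=1+np.argmax(st[1:,4]); m=l==i
    h=m&(z>.022)&(z<.036); sh=m&(z>.004)&(z<.0125)
    H=cv2.minAreaRect((P[h][:,:2]*1000).astype(np.float32)); print("handle",h.sum(),np.round(H[0],1),np.round(H[1],1),round(H[2],1),"mean",P[h].mean(0).round(4))
    q=P[sh]; f=cv2.fitLine(q[:,:2].astype(np.float32),cv2.DIST_L2,0,.01,.01).ravel(); s=(q[:,:2]-f[2:])@f[:2]
    print("shaft",sh.sum(),"ang",np.degrees(np.arctan2(f[1],f[0])).round(1),"ends",(f[2:]+f[:2]*s.min()).round(4),(f[2:]+f[:2]*s.max()).round(4),"z",q[:,2].max())
E
python3 - <<'E'
from pin import *
pin(cap("wrist"))
E
```

```text
handle 542 [ 474.5 -394.2] [16.9 34.1] 72.1 mean [ 0.4738 -0.3936  0.0296]
shaft 480 ang -14.5 ends [ 0.4019 -0.3722] [ 0.4888 -0.3946] z 0.012449847912076761
```

>>> move_arm:
  moves:
    - {"hand": 40,"x": 0,"y": 0,"z": 0,"wx": 0,"wy": 0,"wz": 8.5}
    - {"hand": 40,"x": 0,"y": 0,"z": 0,"wx": 0,"wy": 0,"wz": 8.5}
    - {"hand": 40,"x": 0,"y": 0,"z": 0,"wx": 0,"wy": 0,"wz": 8.5}
    - {"hand": 40,"x": 0,"y": 0,"z": 0,"wx": 0,"wy": 0,"wz": 0}

```text
time_s: 48.1
position: [0.5069, -0.2991, 0.196]
tcp_rot: [[-0.954, 0.3, -0.0], [0.3, 0.954, 0.001], [0.001, 0.001, -1.0]]
force: [-0.4, -0.2, 0.1]
opening: 0.46
```

```bash
python3 - <<'E'
from pin import *
go([.477,-.395,.09],down(72.5))
E
```

```text
t 48.1 pos [ 0.5069 -0.2991  0.196 ] J [ -41.4   29.2   89.     0.    61.8 -114. ] F [-0.4 -0.2  0.1] op 40.0
units now-frame [-0.01 -4.02  4.24] rotvec deg [ 0.03 -0.04  0.04] | units target-frame [-0.01 -4.02  4.24]
```

>>> move_arm:
  moves:
    - {"hand": 40,"x": 0,"y": -0.8,"z": 0,"wx": 0,"wy": 0,"wz": 0}
    - {"hand": 40,"x": 0,"y": -0.8,"z": 0,"wx": 0,"wy": 0,"wz": 0}
    - {"hand": 40,"x": 0,"y": -0.8,"z": 0,"wx": 0,"wy": 0,"wz": 0}
    - {"hand": 40,"x": 0,"y": -0.8,"z": 0.5,"wx": 0,"wy": 0,"wz": 0}
    - {"hand": 40,"x": 0,"y": -0.82,"z": 0.9,"wx": 0,"wy": 0,"wz": 0}
    - {"hand": 40,"x": 0,"y": 0,"z": 0.9,"wx": 0,"wy": 0,"wz": 0}
    - {"hand": 40,"x": 0,"y": 0,"z": 0,"wx": 0,"wy": 0,"wz": 0}

```text
time_s: 48.8
position: [0.4741, -0.3952, 0.1344]
tcp_rot: [[-0.953, 0.302, -0.005], [0.302, 0.953, 0.007], [0.007, 0.005, -1.0]]
force: [0.0, 0.3, -0.3]
opening: 0.46
```

```bash
python3 - <<'E'
from pin import *
go([.477,-.395,.003],down(72.5))
c=cap("wrist","w22.png"); pin(c)
E
```

```text
t 48.8 pos [ 0.4741 -0.3952  0.1344] J [ -50.2   35.9   87.4    0.    57.2 -122.6] F [ 0.   0.3 -0.3] op 40.0
units now-frame [-0.14  0.02  5.26] rotvec deg [ 0.27 -0.41 -0.09] | units target-frame [-0.11  0.04  5.26]
handle 680 [ 474.  -395.4] [16.4 32.9] 72.8 mean [ 0.4731 -0.395   0.03  ]
shaft 608 ang -18.0 ends [ 0.4026 -0.3722] [ 0.461  -0.3911] z 0.011921965652618716
```

View pics/w22.png

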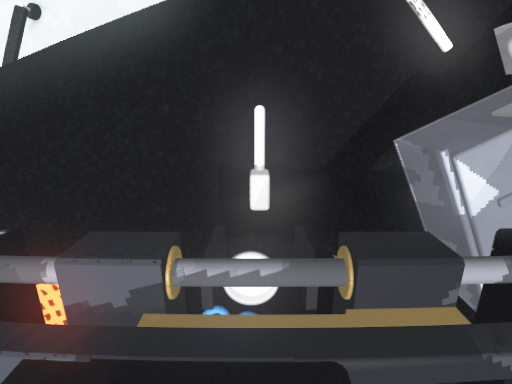

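>>> move_arm:
  moves:
    - {"hand": 36,"x": -0.05,"y": 0,"z": 0.9,"wx": 0,"wy": 0,"wz": 0}
    - {"hand": 36,"x": 0,"y": 0,"z": 0.9,"wx": 0,"wy": 0,"wz": 0}
    - {"hand": 36,"x": 0,"y": 0,"z": 0.9,"wx": 0,"wy": 0,"wz": 0}
    - {"hand": 36,"x": 0,"y": 0,"z": 0.9,"wx": 0,"wy": 0,"wz": 0}
    - {"hand": 36,"x": 0,"y": 0,"z": 0.9,"wx": 0,"wy": 0,"wz": 0}
    - {"hand": 36,"x": 0,"y": 0,"z": 0.6,"wx": 0,"wy": 0,"wz": 0}
    - {"hand": 36,"x": 0,"y": 0,"z": 0,"wx": 0,"wy": 0,"wz": 0}

```text
time_s: 49.55
position: [0.4774, -0.3958, 0.0096]
tcp_rot: [[-0.954, 0.301, -0.002], [0.301, 0.954, 0.002], [0.003, 0.002, -1.0]]
force: [0.3, 0.8, 1.1]
opening: 0.42
```

```bash
python3 - <<'E'
from pin import *
go([.477,-.395,.003],down(72.5))
E
```

```text
t 49.55 pos [ 0.4774 -0.3958  0.0096] J [ -50.    46.5   90.4    0.    43.3 -122.5] F [0.3 0.8 1.1] op 36.6
units now-frame [0.02 0.02 0.27] rotvec deg [ 0.1  -0.15 -0.01] | units target-frame [0.02 0.02 0.26]
```

>>> move_arm:
  moves:
    - {"hand": 36,"x": 0,"y": 0,"z": 0.15,"wx": 0,"wy": 0,"wz": 0}
    - {"hand": 36,"x": 0,"y": 0,"z": 0,"wx": 0,"wy": 0,"wz": 0}
    - {"hand": 8,"x": 0,"y": 0,"z": 0,"wx": 0,"wy": 0,"wz": 0}
    - {"hand": 8,"x": 0,"y": 0,"z": 0,"wx": 0,"wy": 0,"wz": 0}
    - {"hand": 8,"x": 0,"y": 0,"z": 0,"wx": 0,"wy": 0,"wz": 0}
    - {"hand": 8,"x": 0,"y": 0,"z": 0,"wx": 0,"wy": 0,"wz": 0}

```text
time_s: 50.15
position: [0.4782, -0.397, 0.0079]
tcp_rot: [[-0.953, 0.302, 0.001], [0.302, 0.953, -0.001], [-0.001, -0.0, -1.0]]
force: [-0.3, 0.2, 2.8]
opening: 0.207
```

```bash
python3 - <<'E'
from pin import *
go(binp(-.13,-.12,.082),down(8))
E
```

```text
t 50.15 pos [ 0.4782 -0.397   0.0079] J [ -50.    46.7   90.4    0.    42.9 -122.4] F [-0.3  0.2  2.8] op 18.0
units now-frame [ 3.22  3.18 -2.97] rotvec deg [0.000e+00 5.000e-02 6.445e+01] | units target-frame [ 4.26 -1.53 -2.97]
```

>>> move_arm:
  moves:
    - {"hand": 8,"x": 0,"y": 0,"z": -0.5,"wx": 0,"wy": 0,"wz": 0}
    - {"hand": 8,"x": 0,"y": 0,"z": -0.9,"wx": 0,"wy": 0,"wz": 0}
    - {"hand": 8,"x": 0,"y": 0,"z": -0.9,"wx": 0,"wy": 0,"wz": 0}
    - {"hand": 8,"x": 0,"y": 0,"z": -0.9,"wx": 0,"wy": 0,"wz": 0}
    - {"hand": 8,"x": 0,"y": 0,"z": -0.9,"wx": 0,"wy": 0,"wz": 0}
    - {"hand": 8,"x": 0,"y": 0,"z": 0,"wx": 0,"wy": 0,"wz": 8.05}
    - {"hand": 8,"x": 0,"y": 0,"z": 0,"wx": 0,"wy": 0,"wz": 8.05}
    - {"hand": 8,"x": 0,"y": 0,"z": 0,"wx": 0,"wy": 0,"wz": 8.05}
    - {"hand": 8,"x": 0,"y": 0,"z": 0,"wx": 0,"wy": 0,"wz": 8.05}
    - {"hand": 8,"x": 0,"y": 0,"z": 0,"wx": 0,"wy": 0,"wz": 8.05}
    - {"hand": 8,"x": 0,"y": 0,"z": 0,"wx": 0,"wy": 0,"wz": 8.05}
    - {"hand": 8,"x": 0,"y": 0,"z": 0,"wx": 0,"wy": 0,"wz": 8.05}
    - {"hand": 8,"x": 0,"y": 0,"z": 0,"wx": 0,"wy": 0,"wz": 8.05}
    - {"hand": 8,"x": 0,"y": 0,"z": 0,"wx": 0,"wy": 0,"wz": 0}

```text
time_s: 51.55
position: [0.4779, -0.3967, 0.1104]
tcp_rot: [[-0.14, 0.99, 0.0], [0.99, 0.14, -0.0], [-0.0, 0.0, -1.0]]
force: [-0.7, 0.1, -0.1]
opening: 0.201
```

```bash
python3 - <<'E'
from pin import *
go(binp(-.13,-.13,.087),down(8))
c=cap("wrist","w23.png"); s=bot.read_state()
P=pts(c); q=(P-s["position"])@np.array(s["tcp_rot"])
m=(abs(q[...,1])<.02)&(q[...,0]>.03)&(q[...,0]<.1)&(abs(q[...,2])<.03)
print(m.sum()); 
for a in np.arange(.03,.1,.01):
    k=m&(abs(q[...,0]-a)<.005)
    if k.sum()>3: print(a.round(2),k.sum(),q[k].mean(0).round(4),q[...,2][k].min().round(4))
# hasp lugs in bin frame from wrist view
d=P-np.array([*BC,0]); co,s_=np.cos(BY),np.sin(BY)
xb=d[...,0]*co+d[...,1]*s_; yb=-d[...,0]*s_+d[...,1]*co; z=P[...,2]
m=(xb<-.10)&(xb>-.17)&(abs(yb)<.03)&(z>.05)&(z<.12)
print("hasp",m.sum(),[np.percentile(v[m],[2,50,98]).round(4) for v in(xb,yb,z)])
E
```

```text
t 51.55 pos [ 0.4779 -0.3967  0.1104] J [-50.   37.9  88.1  -0.   54.  -58. ] F [-0.7  0.1 -0.1] op 17.5
units now-frame [ 3.85 -1.52  0.94] rotvec deg [0.01 0.02 0.06] | units target-frame [ 3.85 -1.52  0.94]
1752
0.03 160 [ 0.0326 -0.0005 -0.0018] -0.0038
0.04 346 [ 0.0401 -0.0003 -0.0016] -0.0039
0.05 358 [ 0.0501 -0.0002 -0.0017] -0.004
0.06 355 [ 0.06   -0.     -0.0017] -0.0042
0.07 383 [ 0.0702  0.0003 -0.0015] -0.0039
0.08 150 [ 0.0773  0.0003 -0.001 ] -0.0042Traceback (most recent call last):
  File "<stdin>", line 14, in <module>
    return _quantile_unchecked(
        a, q, axis, out, overwrite_input, method, keepdims, weights)
    return _ureduce(a,
                    func=_quantile_ureduce_func,
    ...<5 lines>...
                    overwrite_input=overwrite_input,
                    method=method)
    r = func(a, **kwargs)
    result = _quantile(arr,
                       quantiles=q,
    ...<2 lines>...
                       out=out,
                       weights=wgt)
    slices_having_nans = np.isnan(arr[-1, ...])
                                  ~~~^^^^^^^^^
IndexError: index -1 is out of bounds for axis 0 with size 0
```

View pics/w23.png

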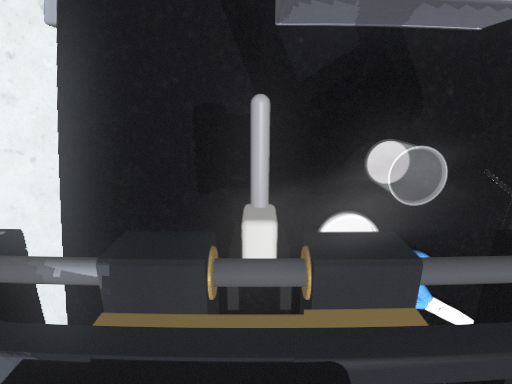

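>>> move_arm:
  moves:
    - {"hand": 8,"x": 0.1,"y": -0.6,"z": 0,"wx": 0,"wy": 0,"wz": 0}
    - {"hand": 8,"x": 0.6,"y": -0.6,"z": 0,"wx": 0,"wy": 0,"wz": 0}
    - {"hand": 8,"x": 0.8,"y": -0.32,"z": 0.2,"wx": 0,"wy": 0,"wz": 0}
    - {"hand": 8,"x": 0.8,"y": 0,"z": 0.3,"wx": 0,"wy": 0,"wz": 0}
    - {"hand": 8,"x": 0.8,"y": 0,"z": 0.3,"wx": 0,"wy": 0,"wz": 0}
    - {"hand": 8,"x": 0.75,"y": 0,"z": 0.14,"wx": 0,"wy": 0,"wz": 0}
    - {"hand": 8,"x": 0,"y": 0,"z": 0,"wx": 0,"wy": 0,"wz": 0}
    - {"hand": 8,"x": 0,"y": 0,"z": 0,"wx": 0,"wy": 0,"wz": 0}

```text
time_s: 52.4
position: [0.4275, -0.3075, 0.0867]
tcp_rot: [[-0.142, 0.99, 0.001], [0.99, 0.142, -0.001], [-0.002, 0.001, -1.0]]
force: [0.4, -0.1, 0.1]
opening: 0.204
```

```bash
python3 - <<'E'
from pin import *
go(binp(-.13,-.13,.087),down(8))
c=cap("wrist","w24.png"); s=bot.read_state()
P=pts(c); q=(P-s["position"])@np.array(s["tcp_rot"])
np.save("/tmp/q.npy",q)
for a in np.arange(.03,.09,.01):
    k=(abs(q[...,1])<.02)&(abs(q[...,2])<.03)&(abs(q[...,0]-a)<.005)
    if k.sum()>3: print(a.round(2),k.sum(),q[k].mean(0).round(4),q[...,2][k].min().round(4))
m=(q[...,0]>.1)&(q[...,0]<.16)&(abs(q[...,1])<.04)&(abs(q[...,2])<.03)
print("hasp tool frame",m.sum(),[np.percentile(q[...,i][m],[1,10,50,90,99]).round(4) for i in range(3)])
for n in("side","top"):
    cc=cap(n); cv2.imwrite(f"pics/h_{n}.png",cv2.resize(cc["image"][(140 if n=="side" else 190):(220 if n=="side" else 250),(220 if n=="side" else 260):(320 if n=="side" else 350),::-1],(640,480),interpolation=2))
E
```

```text
t 52.4 pos [ 0.4275 -0.3075  0.0867] J [-47.9  34.6 102.9  -0.   42.4 -56.1] F [ 0.4 -0.1  0.1] op 17.8
units now-frame [ 0.03 -0.02 -0.01] rotvec deg [0.04 0.09 0.18] | units target-frame [ 0.03 -0.02 -0.01]
0.03 317 [ 0.03   -0.0009 -0.0015] -0.0042
0.04 344 [ 0.04   -0.0006 -0.0014] -0.0038
0.05 356 [ 0.05   -0.0007 -0.0014] -0.0038
0.06 359 [ 0.06   -0.0005 -0.0016] -0.0042
0.07 370 [ 0.0701 -0.0003 -0.0014] -0.004
0.08 187 [ 0.0776 -0.0002 -0.0009] -0.0044
hasp tool frame 3328 [array([0.1133, 0.1136, 0.1144, 0.1184, 0.1196]), array([-0.0116, -0.0073,  0.0118,  0.0338,  0.0394]), array([-0.0161, -0.0152, -0.0097,  0.0102,  0.0172])]
```

View pics/w24.png

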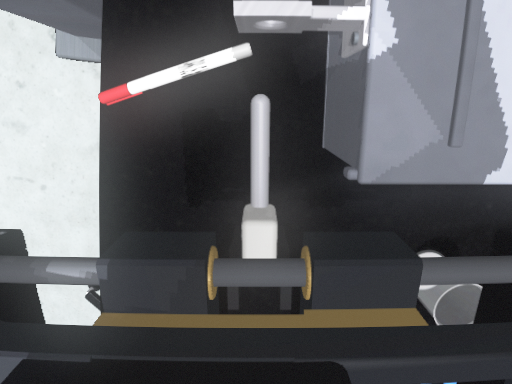

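View pics/h_side.png

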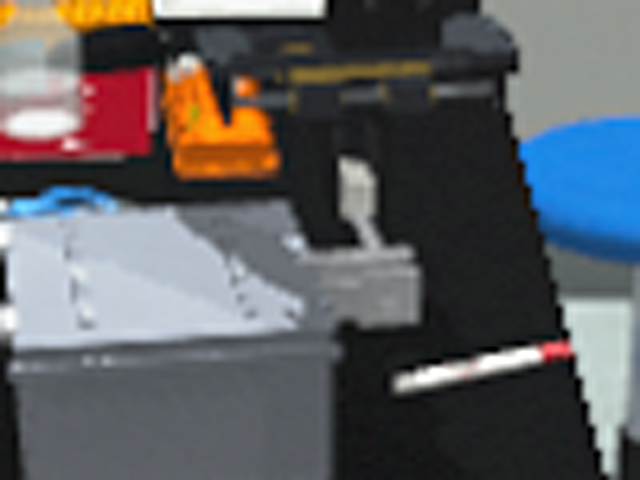

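```bash
python3 - <<'E'
from pin import *
im=cv2.imread("pics/w24.png")[0:70,220:380]; cv2.imwrite("pics/hz.png",cv2.resize(im,None,fx=5,fy=5,interpolation=0))
q=np.load("/tmp/q.npy")
for r in range(0,40,3): print(r,[tuple((q[r,c]*1000).round(1)) for c in(240,255,270,285)])
E
```

```text
0 [(np.float64(119.5), np.float64(-8.9), np.float64(-14.9)), (np.float64(119.1), np.float64(-2.4), np.float64(-16.3)), (np.float64(119.6), np.float64(4.1), np.float64(-14.6)), (np.float64(119.3), np.float64(10.5), np.float64(-15.6))]
3 [(np.float64(118.5), np.float64(-8.9), np.float64(-14.3)), (np.float64(118.1), np.float64(-2.4), np.float64(-15.5)), (np.float64(118.5), np.float64(4.1), np.float64(-14.1)), (np.float64(118.5), np.float64(10.6), np.float64(-14.4))]
6 [(np.float64(116.7), np.float64(-8.8), np.float64(-16.2)), (np.float64(117.0), np.float64(-2.4), np.float64(-15.2)), (np.float64(117.2), np.float64(4.1), np.float64(-14.4)), (np.float64(117.0), np.float64(10.6), np.float64(-15.2))]
9 [(np.float64(115.8), np.float64(-8.9), np.float64(-15.2)), (np.float64(116.3), np.float64(-2.4), np.float64(-13.3)), (np.float64(115.6), np.float64(4.1), np.float64(-16.0)), (np.float64(115.8), np.float64(10.6), np.float64(-15.4))]
12 [(np.float64(115.0), np.float64(-9.0), np.float64(-13.8)), (np.float64(114.8), np.float64(-2.4), np.float64(-14.5)), (np.float64(nan), np.float64(nan), np.float6
[... 1449 characters left out ...]
5))]
33 [(np.float64(127.1), np.float64(-15.0), np.float64(85.5)), (np.float64(127.2), np.float64(-3.9), np.float64(86.0)), (np.float64(127.2), np.float64(7.2), np.float64(86.0)), (np.float64(127.0), np.float64(18.3), np.float64(85.0))]
36 [(np.float64(125.2), np.float64(-15.0), np.float64(86.2)), (np.float64(124.8), np.float64(-3.9), np.float64(84.5)), (np.float64(125.4), np.float64(7.3), np.float64(87.1)), (np.float64(125.0), np.float64(18.3), np.float64(85.3))]
39 [(np.float64(123.1), np.float64(-15.1), np.float64(86.2)), (np.float64(123.1), np.float64(-3.9), np.float64(86.5)), (np.float64(123.0), np.float64(7.3), np.float64(85.9)), (np.float64(123.0), np.float64(18.4), np.float64(85.7))]
```

View pics/hz.png

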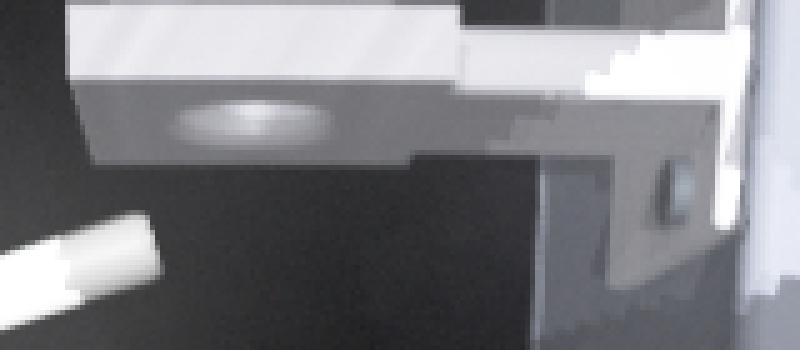

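>>> move_arm:
  moves:
    - {"hand": 8,"x": 0,"y": 0.2,"z": 0.04,"wx": 0,"wy": 0,"wz": 0}
    - {"hand": 8,"x": 0.35,"y": 0,"z": 0,"wx": 0,"wy": 0,"wz": 0}
    - {"hand": 8,"x": 0.35,"y": 0,"z": 0,"wx": 0,"wy": 0,"wz": 0}
    - {"hand": 8,"x": 0.2,"y": 0,"z": 0,"wx": 0,"wy": 0,"wz": 0}
    - {"hand": 8,"x": 0,"y": 0,"z": 0,"wx": 0,"wy": 0,"wz": 0}
    - {"hand": 8,"x": 0,"y": 0,"z": 0,"wx": 0,"wy": 0,"wz": 0}

```text
time_s: 53.15
position: [0.4288, -0.2836, 0.0853]
tcp_rot: [[-0.141, 0.99, 0.0], [0.99, 0.141, -0.0], [-0.0, 0.0, -1.0]]
force: [0.4, 0.2, -0.2]
opening: 0.202
```

```bash
python3 - <<'E'
from pin import *
go(binp(-.125,-.13+.0225,.086),down(8))
c=cap("wrist"); s=bot.read_state()
cv2.imwrite("pics/w25.png",cv2.resize(c["image"][0:200,190:400,::-1],None,fx=3.5,fy=3,interpolation=2))
P=pts(c); q=(P-s["position"])@np.array(s["tcp_rot"])
for a in np.arange(.03,.09,.01):
    k=(abs(q[...,1])<.02)&(abs(q[...,2])<.03)&(abs(q[...,0]-a)<.005)
    if k.sum()>3: print(a.round(2),k.sum(),q[k].mean(0).round(4),np.percentile(q[...,2][k],3).round(4))
for r in range(10,75,4): print(r,[tuple((q[r,c]*1000).round(1).tolist()) for c in(245,262,275)])
E
```

```text
t 53.15 pos [ 0.4288 -0.2836  0.0853] J [-46.   34.1 104.7  -0.   41.1 -54. ] F [ 0.4  0.2 -0.2] op 17.5
units now-frame [-0.01 -0.   -0.03] rotvec deg [0.01 0.02 0.08] | units target-frame [-0.01 -0.   -0.03]
0.03 316 [ 0.03   -0.0007 -0.0016] -0.0033
0.04 350 [ 0.04   -0.0004 -0.0015] -0.0034
0.05 359 [ 0.05   -0.0004 -0.0015] -0.0034
0.06 359 [ 0.06   -0.0003 -0.0017] -0.0032
0.07 370 [ 0.0701  0.     -0.0016] -0.0036
0.08 169 [ 0.0773  0.0001 -0.001 ] -0.0032
10 [(113.0, -6.2, -22.2), (113.0, 0.8, -22.3), (113.2, 6.2, -21.7)]
14 [(111.4, -6.2, -22.6), (111.7, 0.8, -21.4), (111.4, 6.2, -22.8)]
18 [(110.0, -6.2, -22.2), (109.8, 0.8, -22.8), (110.1, 6.3, -21.6)]
22 [(108.5, -6.2, -21.7), (108.5, 0.8, -21.7), (108.4, 6.3, -22.2)]
26 [(106.8, -6.2, -22.7), (107.2, 0.9, -20.9), (106.9, 6.3, -22.0)]
30 [(105.3, -6.3, -22.2), (105.3, 0.9, -22.1), (105.4, 6.3, -21.8)]
34 [(103.8, -6.3, -22.1), (103.7, 0.9, -22.5), (103.5, 6.3, -23.3)]
38 [(102.5, -6.4, -20.4), (102.3, 0.9, -21.6), (102.3, 6.3, -21.9)]
42 [(106.2, -7.6, 8.2), (107.1, 1.1, 13.1), (106.3, 7.8, 8.9)]
46 [(105.5, -8.0, 15.5), (105.5, 1.1, 15.7), (105.5, 8.1, 15.5)]
50 [(114.5, -11.0, 84.4), (114.5, 1.6, 84.4), (114.5, 11.3, 83.9)]
54 [(111.8, -11.1, 84.9), (111.9, 1.6, 85.5), (111.8, 11.4, 84.7)]
58 [(95.1, -6.6, -16.1), (95.3, 0.9, -14.7), (95.1, 6.7, -15.6)]
62 [(93.4, -6.6, -16.1), (93.3, 0.9, -16.9), (93.5, 6.7, -15.4)]
66 [(91.6, -6.6, -17.4), (91.6, 0.9, -16.9), (91.7, 6.7, -16.0)]
70 [(90.0, -6.7, -16.6), (90.0, 0.9, -16.3), (90.0, 6.8, -16.1)]
74 [(90.1, -7.6, 4.0), (90.5, 1.1, 8.4), (90.2, 7.8, 4.9)]
```

View pics/w25.png

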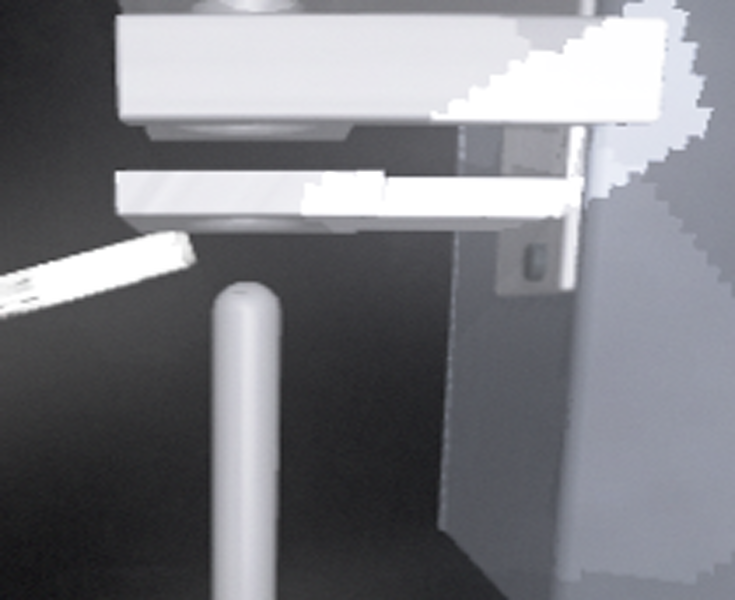

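>>> move_arm:
  moves:
    - {"hand": 8,"x": 0.2,"y": 0,"z": -0.02,"wx": 0,"wy": 0,"wz": 0}
    - {"hand": 8,"x": 0.2,"y": 0,"z": 0,"wx": 0,"wy": 0,"wz": 0}
    - {"hand": 8,"x": 0.2,"y": 0,"z": 0,"wx": 0,"wy": 0,"wz": 0}
    - {"hand": 8,"x": 0.2,"y": 0,"z": 0,"wx": 0,"wy": 0,"wz": 0}
    - {"hand": 8,"x": 0,"y": 0,"z": 0,"wx": 0,"wy": 0,"wz": 0}

```text
time_s: 53.7
position: [0.4254, -0.2628, 0.0857]
tcp_rot: [[-0.141, 0.99, -0.001], [0.99, 0.141, 0.001], [0.001, -0.001, -1.0]]
force: [-0.1, -0.0, -0.5]
opening: 0.201
```

>>> move_arm:
  moves:
    - {"hand": 8,"x": 0.25,"y": 0,"z": 0,"wx": 0,"wy": 0,"wz": 0}
    - {"hand": 8,"x": 0.25,"y": 0,"z": 0,"wx": 0,"wy": 0,"wz": 0}
    - {"hand": 8,"x": 0.25,"y": 0,"z": 0,"wx": 0,"wy": 0,"wz": 0}
    - {"hand": 8,"x": 0.25,"y": 0,"z": 0,"wx": 0,"wy": 0,"wz": 0}
    - {"hand": 8,"x": 0.25,"y": 0,"z": 0,"wx": 0,"wy": 0,"wz": 0}
    - {"hand": 8,"x": 0,"y": 0,"z": 0,"wx": 0,"wy": 0,"wz": 0}

```text
time_s: 54.3
position: [0.4209, -0.2318, 0.0857]
tcp_rot: [[-0.141, 0.99, -0.001], [0.99, 0.141, 0.001], [0.001, -0.001, -1.0]]
force: [0.8, 0.3, -1.2]
opening: 0.205
```

```bash
python3 - <<'E'
from pin import *
go(binp(-.125,-.04,.086),down(8))
c=cap("wrist"); s=bot.read_state()
cv2.imwrite("pics/w26.png",cv2.resize(c["image"][60:260,150:370,::-1],None,fx=3.5,fy=2.9,interpolation=2))
P=pts(c); q=(P-s["position"])@np.array(s["tcp_rot"])
for r in range(120,190,4): print(r,[tuple((q[r,c]*1000).round(1).tolist()) for c in(235,260)])
E
```

```text
t 54.3 pos [ 0.4209 -0.2318  0.0857] J [-42.2  32.5 109.4   0.   38.2 -50.3] F [ 0.8  0.3 -1.2] op 17.9
units now-frame [ 0.59  0.02 -0.01] rotvec deg [-0.05 -0.07  0.1 ] | units target-frame [ 0.59  0.02 -0.01]
120 [(63.8, -19.7, 84.7), (67.8, -0.2, -2.3)]
124 [(60.6, -19.8, 85.4), (65.9, -0.2, -3.1)]
128 [(57.6, -19.9, 84.9), (63.8, -0.2, -2.7)]
132 [(63.4, -11.5, -21.6), (63.3, -0.2, -21.1)]
136 [(61.5, -11.6, -20.6), (61.6, -0.2, -21.9)]
140 [(59.8, -11.5, -21.9), (59.9, -0.2, -22.2)]
144 [(58.1, -11.5, -22.6), (58.1, -0.2, -22.8)]
148 [(56.1, -11.6, -21.4), (nan, nan, nan)]
152 [(54.3, -11.7, -21.5), (54.4, -0.2, -22.0)]
156 [(52.4, -11.7, -21.4), (52.5, -0.2, -21.5)]
160 [(50.6, -11.7, -21.4), (50.6, -0.2, -21.3)]
164 [(43.6, -14.0, 5.6), (45.3, -0.2, -3.4)]
168 [(43.6, -13.1, -5.7), (42.9, -0.1, -2.1)]
172 [(43.6, -12.4, -15.4), (43.7, -0.2, -16.0)]
176 [(41.5, -12.4, -14.9), (42.1, -0.2, -17.4)]
180 [(39.7, -12.4, -15.9), (39.8, -0.2, -16.1)]
184 [(37.8, -12.4, -16.4), (37.5, -0.2, -15.3)]
188 [(8.7, -20.8, 84.0), (32.2, -0.1, -3.2)]
```

View pics/w26.png

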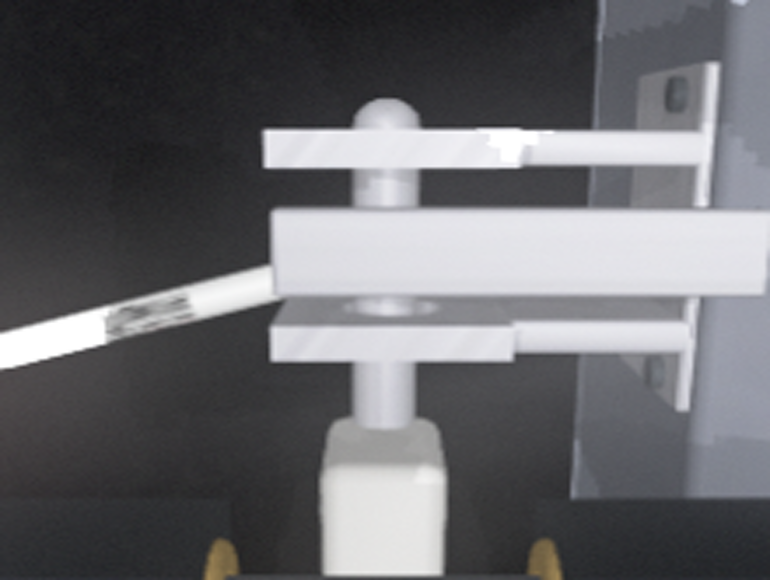

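>>> move_arm:
  moves:
    - {"hand": 8,"x": 0.25,"y": 0,"z": 0,"wx": 0,"wy": 0,"wz": 0}
    - {"hand": 8,"x": 0.2,"y": 0,"z": 0,"wx": 0,"wy": 0,"wz": 0}
    - {"hand": 8,"x": 0.12,"y": 0,"z": 0,"wx": 0,"wy": 0,"wz": 0}
    - {"hand": 8,"x": 0,"y": 0,"z": 0,"wx": 0,"wy": 0,"wz": 0}

```text
time_s: 54.75
position: [0.4192, -0.2183, 0.0857]
tcp_rot: [[-0.141, 0.99, -0.001], [0.99, 0.141, 0.0], [0.001, -0.0, -1.0]]
force: [0.5, 0.4, -0.1]
opening: 0.204
```

```bash
python3 - <<'E'
from pin import *
go(binp(-.125,-.04,.086),down(8))
c=cap("wrist")
cv2.imwrite("pics/w27.png",cv2.resize(c["image"][60:260,150:370,::-1],None,fx=3.5,fy=2.9,interpolation=2))
E
```

```text
t 54.75 pos [ 0.4192 -0.2183  0.0857] J [-41.1  32.2 110.5  -0.   37.3 -49.2] F [ 0.5  0.4 -0.1] op 17.8
units now-frame [ 0.05  0.01 -0.01] rotvec deg [-0.03 -0.03  0.08] | units target-frame [ 0.05  0.01 -0.01]
```

View pics/w27.png

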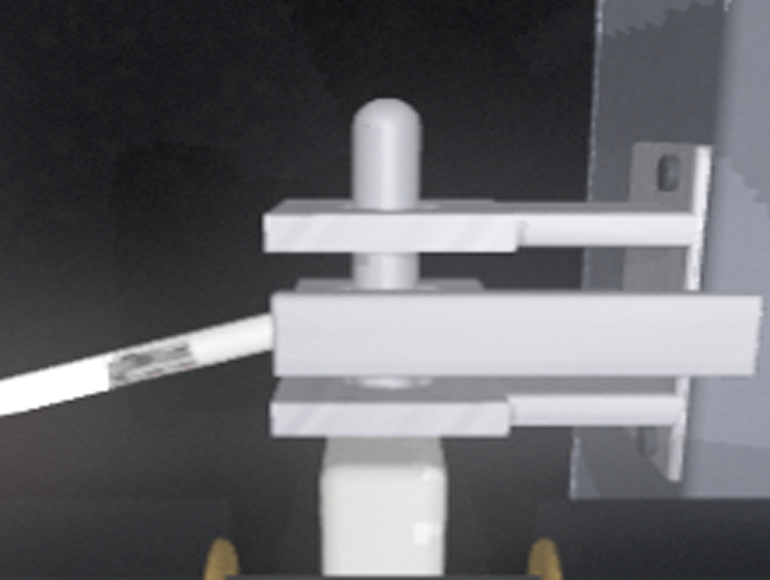

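>>> move_arm:
  moves:
    - {"hand": 8,"x": 0.06,"y": 0,"z": 0,"wx": 0,"wy": 0,"wz": 0}
    - {"hand": 8,"x": 0.06,"y": 0,"z": 0,"wx": 0,"wy": 0,"wz": 0}
    - {"hand": 8,"x": 0,"y": 0,"z": 0,"wx": 0,"wy": 0,"wz": 0}

```text
time_s: 55.1
position: [0.419, -0.2158, 0.0858]
tcp_rot: [[-0.14, 0.99, -0.0], [0.99, 0.14, 0.0], [0.0, -0.0, -1.0]]
force: [-0.2, 0.9, -1.2]
opening: 0.205
```

>>> move_arm:
  moves:
    - {"hand": 8,"x": 0.06,"y": 0,"z": 0,"wx": 0,"wy": 0,"wz": 0}
    - {"hand": 8,"x": 0.04,"y": 0,"z": 0,"wx": 0,"wy": 0,"wz": 0}
    - {"hand": 8,"x": 0,"y": 0,"z": 0,"wx": 0,"wy": 0,"wz": 0}

```text
time_s: 55.4
position: [0.4194, -0.2151, 0.086]
tcp_rot: [[-0.141, 0.99, 0.002], [0.99, 0.141, -0.003], [-0.003, 0.001, -1.0]]
force: [-0.9, -4.4, -1.5]
opening: 0.203
```

>>> move_arm:
  moves:
    - {"hand": 30,"x": 0,"y": 0,"z": 0,"wx": 0,"wy": 0,"wz": 0}
    - {"hand": 30,"x": 0,"y": 0,"z": 0,"wx": 0,"wy": 0,"wz": 0}
    - {"hand": 36,"x": 0,"y": 0,"z": 0,"wx": 0,"wy": 0,"wz": 0}
    - {"hand": 36,"x": 0,"y": 0,"z": -0.6,"wx": 0,"wy": 0,"wz": 0}
    - {"hand": 36,"x": 0,"y": 0,"z": -0.9,"wx": 0,"wy": 0,"wz": 0}
    - {"hand": 36,"x": 0,"y": 0,"z": -0.9,"wx": 0,"wy": 0,"wz": 0}
    - {"hand": 36,"x": 0,"y": 0,"z": -0.9,"wx": 0,"wy": 0,"wz": 0}
    - {"hand": 36,"x": 0,"y": 0,"z": -0.9,"wx": 0,"wy": 0,"wz": 0}
    - {"hand": 36,"x": -0.6,"y": 0,"z": -0.9,"wx": 0,"wy": 0,"wz": 0}
    - {"hand": 36,"x": -0.9,"y": 0,"z": 0,"wx": 0,"wy": 0,"wz": 0}
    - {"hand": 36,"x": -0.9,"y": 0,"z": 0,"wx": 0,"wy": 0,"wz": 0}
    - {"hand": 36,"x": 0,"y": 0,"z": 0,"wx": 0,"wy": 0,"wz": 0}
    - {"hand": 36,"x": 0,"y": 0,"z": 0,"wx": 0,"wy": 0,"wz": 0}

```text
time_s: 56.7
position: [0.4265, -0.2721, 0.2129]
tcp_rot: [[-0.139, 0.99, -0.001], [0.99, 0.139, 0.002], [0.002, -0.001, -1.0]]
force: [-0.3, 0.4, -0.7]
opening: 0.411
```

```bash
python3 - <<'E'
from pin import *
go(binp(-.125,-.04,.086),down(8))
c=cap("wrist","w28.png")
s=cap("side","s28.png");t=cap("top","t28.png")
cv2.imwrite("pics/h28.png",cv2.resize(c["image"][0:170,170:370,::-1],None,fx=3.9,fy=3.4,interpolation=2))
for n,cc in(("w",c),("side",s)):
    P=pts(cc);d=P-np.array([*BC,0]); co,s_=np.cos(BY),np.sin(BY)
    xb=d[...,0]*co+d[...,1]*s_; yb=-d[...,0]*s_+d[...,1]*co; z=P[...,2]
    m=(xb>-.08)&(xb<.08)&(abs(yb)<.07)&(z>.08)&(z<.13); a=np.polyfit(xb[m],z[m],1);print(n,"lid",a,m.sum())
    m=(abs(xb+.127)<.02)&(yb>-.08)&(yb<.06)&(z>.05)&(z<.13)
    for y in np.arange(-.06,.055,.008):
        k=m&(abs(yb-y)<.004)
        if k.sum()>2: print(n,y.round(3),k.sum(),np.percentile(z[k],[5,50,95]).round(3),np.percentile(xb[k],[3,97]).round(3))
E
```

```text
t 56.7 pos [ 0.4265 -0.2721  0.2129] J [-45.2  21.9  99.5   0.   58.7 -53.2] F [-0.3  0.4 -0.7] op 35.7
units now-frame [2.21 0.02 5.08] rotvec deg [-0.05 -0.12 -0.  ] | units target-frame [2.22 0.02 5.07]
w lid [-0.00038622  0.10643582] 29937
w -0.052 187 [0.086 0.101 0.104] [-0.133 -0.111]
w -0.044 236 [0.086 0.101 0.104] [-0.133 -0.11 ]
w -0.036 245 [0.085 0.102 0.105] [-0.132 -0.11 ]
w -0.028 264 [0.085 0.103 0.106] [-0.133 -0.11 ]
w -0.02 267 [0.085 0.101 0.105] [-0.139 -0.11 ]
w -0.012 235 [0.086 0.101 0.102] [-0.14  -0.109]
w -0.004 345 [0.086 0.107 0.108] [-0.139 -0.108]
w 0.004 409 [0.106 0.107 0.109] [-0.139 -0.108]
w 0.012 301 [0.072 0.092 0.102] [-0.14  -0.109]
w 0.02 264 [0.091 0.101 0.103] [-0.14  -0.109]
w 0.028 110 [0.089 0.091 0.093] [-0.127 -0.118]
w 0.036 106 [0.089 0.092 0.093] [-0.127 -0.118]
w 0.044 3 [0.09  0.091 0.091] [-0.124 -0.121]
side lid [0.00041889 0.10561003] 693
side -0.052 3 [0.098 0.1   0.1  ] [-0.123 -0.108]
side -0.028 4 [0.099 0.102 0.106] [-0.119 -0.108]
side -0.02 8 [0.092 0.102 0.105] [-0.122 -0.11 ]
side -0.004 5 [0.079 0.093 0.106] [-0.128 -0.107]
side 0.004 19 [0.093 0.103 0.108] [-0.136 -0.11 ]
side 0.012 15 [0.083 0.1   0.107] [-0.137 -0.111]
side 0.02 56 [0.068 0.086 0.1  ] [-0.137 -0.107]
side 0.028 5 [0.078 0.09  0.096] [-0.132 -0.115]
side 0.036 6 [0.084 0.089 0.091] [-0.123 -0.115]
```

View pics/h28.png

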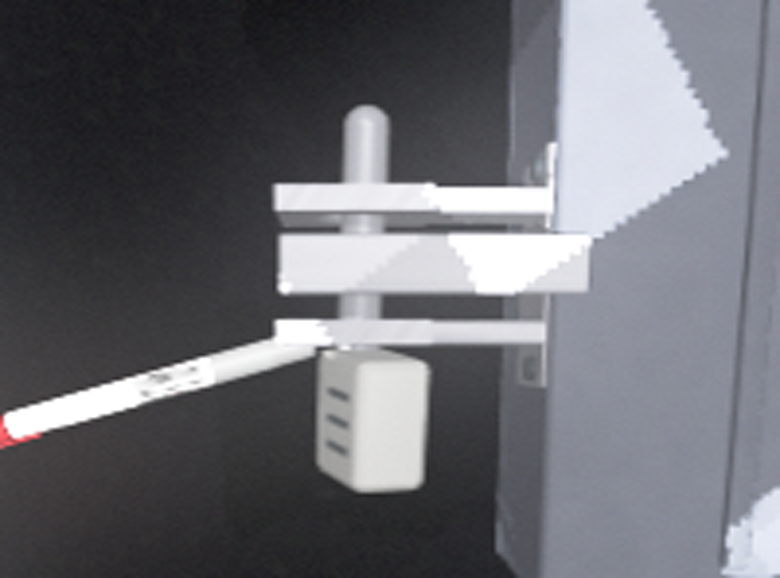

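View pics/s28.png

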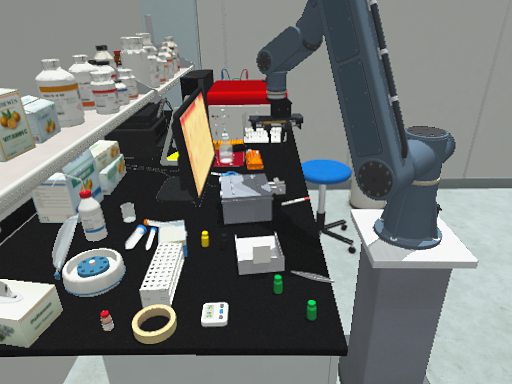

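View pics/t28.png

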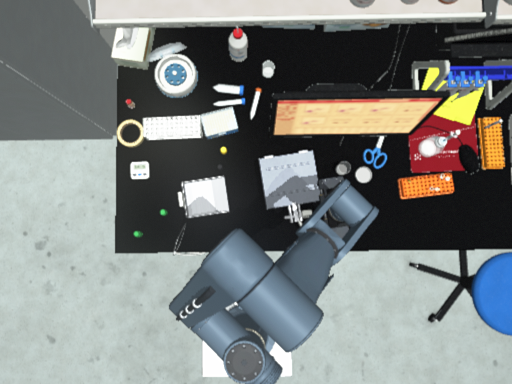

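>>> move_arm:
  moves:
    - {"hand": 36,"x": 0,"y": 0,"z": 0,"wx": 0,"wy": 0,"wz": 0}
    - {"hand": 36,"x": 0,"y": 0,"z": 0,"wx": 0,"wy": 0,"wz": 0}
    - {"hand": 36,"x": 0,"y": 0,"z": 0,"wx": 0,"wy": 0,"wz": 0}
    - {"hand": 36,"x": 0,"y": 0,"z": 0,"wx": 0,"wy": 0,"wz": 0}
    - {"hand": 36,"x": 0,"y": 0,"z": 0,"wx": 0,"wy": 0,"wz": 0}
    - {"hand": 36,"x": 0,"y": 0,"z": 0,"wx": 0,"wy": 0,"wz": 0}
    - {"hand": 36,"x": 0,"y": 0,"z": 0,"wx": 0,"wy": 0,"wz": 0}
    - {"hand": 36,"x": 0,"y": 0,"z": 0,"wx": 0,"wy": 0,"wz": 0}
    - {"hand": 36,"x": 0,"y": 0,"z": 0,"wx": 0,"wy": 0,"wz": 0}
    - {"hand": 36,"x": 0,"y": 0,"z": 0,"wx": 0,"wy": 0,"wz": 0}
    - {"hand": 36,"x": 0,"y": 0,"z": 0,"wx": 0,"wy": 0,"wz": 0}
    - {"hand": 36,"x": 0,"y": 0,"z": 0,"wx": 0,"wy": 0,"wz": 0}
    - {"hand": 36,"x": 0,"y": 0,"z": 0,"wx": 0,"wy": 0,"wz": 0}
    - {"hand": 36,"x": 0,"y": 0,"z": 0,"wx": 0,"wy": 0,"wz": 0}
    - {"hand": 36,"x": 0,"y": 0,"z": 0,"wx": 0,"wy": 0,"wz": 0}

```text
time_s: 58.35
position: [0.4271, -0.2729, 0.2133]
tcp_rot: [[-0.14, 0.99, 0.0], [0.99, 0.14, 0.0], [0.0, 0.0, -1.0]]
force: [-0.1, -0.1, 0.1]
opening: 0.414
```

```bash
python3 - <<'E'
from pin import *
c=cap("wrist"); cv2.imwrite("pics/h29.png",cv2.resize(c["image"][0:170,170:370,::-1],None,fx=3.9,fy=3.4,interpolation=2))
P=pts(c);d=P-np.array([*BC,0]); co,s_=np.cos(BY),np.sin(BY)
xb=d[...,0]*co+d[...,1]*s_; yb=-d[...,0]*s_+d[...,1]*co; z=P[...,2]
m=(abs(xb+.127)<.025)&(abs(yb)<.06)&(z>.06)&(z<.13)
k=m&(yb>.024); print("tip y max",yb[k].max(),"x",xb[k].mean(),"top z",np.percentile(z[k],90))
lug=m&(z>.098)&(z<.104)&(yb>.01)&(yb<.026); print("far lug y",np.percentile(yb[lug],[5,95]))
t=cap("top"); Q=pts(t); m=(Q[...,0]>.39)&(Q[...,0]<.58)&(Q[...,1]>.05)&(Q[...,1]<.25)&(Q[...,2]>-.01)&(Q[...,2]<.008)
im=t["image"].min(2)>150; mm=m&im; A=np.c_[Q[mm][:,:2],np.ones(mm.sum())]; print("tray floor plane",np.linalg.lstsq(A,Q[mm][:,2],rcond=None)[0].round(4),mm.sum(),Q[mm][:,2].mean())
E
```

```text
tip y max 0.04042651118427361 x -0.12233786736241335 top z 0.09307309002725564
far lug y [0.01425142 0.01981699]
tray floor plane [-0.0073 -0.018   0.0089] 988 0.002450265481662755
```

View pics/h29.png

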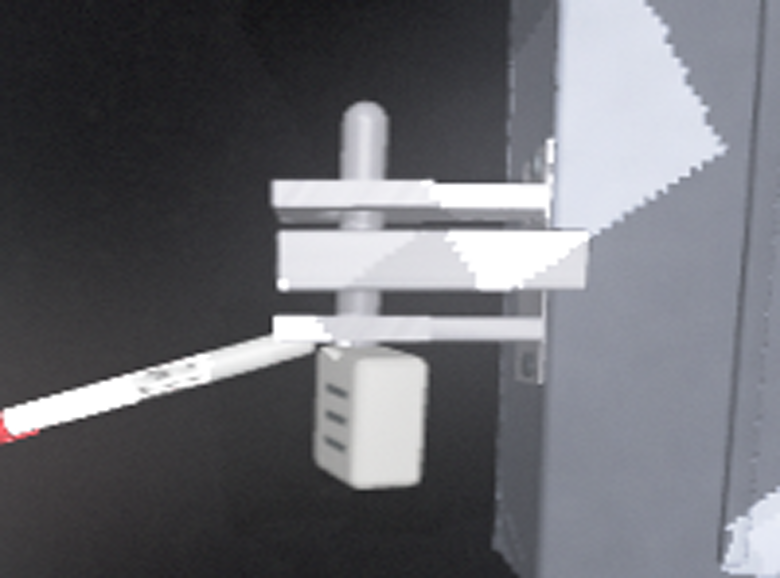

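```bash
python3 -c "
from rig import order
print(order.hand_in())"
```

```text
the job is handed in; nothing more can be done
None
```

I finished the whole job and handed it in at about 58 s of the 208 s allowed. The hand-in gave no verdict.

**What I did**
- **Collecting:** I put the two white-capped and two red-capped vials into the tray. One red vial was knocked over mid-run, so I found it again and laid it in on its side. I did not touch the vial by the centrifuge or the green, yellow and black look-alikes.
- **Pouring:** I lifted the tray by its grip and tipped it to about 58° over the bin. Then I set it back on the worktop, upright and empty.
- **Lid and pin:** I pulled the lid over by its tongue, pressed it shut, and pushed the lock pin through all three eyes from the right. I stopped when the handle touched the lug, at about 4 N.

**What the last checks showed**
- **Vials:** all four were visible in the bin just before I shut the lid.
- **Lid:** the lid plane was level to within 0.003 rad after shutting.
- **Pin:** the tip is at about y = 0.040 m in the bin's frame, roughly 20 mm past the far lug. The handle is 1 to 2 mm from the near lug, and the pin looked the same in two pictures about 1.5 s apart.
- **Tray:** it stands level to within 0.02 rad at worktop height.
- **Other objects:** the beaker, timer and petri dish looked unmoved in the pictures. I did not re-measure them at the end.

**Checks that disagreed**
- **Hasp position:** the wrist camera put the hasp eye 3 to 5 mm from where my fit of the bin placed it. I followed the wrist view when inserting the pin.
- **Pin roll:** the pin turned a little about its own axis when released. Its shaft appears to ride about 4 mm above the eye centre, well inside the 14 mm allowed.

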